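# Count the bead stock through a one-way flap

### The arm

A 6-joint arm with a two-finger parallel gripper is mounted at the origin on the work surface. World frame = base frame: x ahead of the robot, y to its left, z up, the work surface at z = 0. Lengths are in m, angles in rad, forces in N, time in s.
With the tool pointing down it reaches from about 0.325 to 0.925 m from the base axis. Payload 3.1 kg.
Tool frame: the origin (TCP) lies between the finger pads; the fingertips stand 25 mm ahead of it and the grasp point (between the pads) lies 6 mm ahead of it; x points along the fingers, y is the direction in which the jaws open and shut, and the axes are right-handed (so a half turn about x gives the same grasp; the last joint's range is limited). The gripper opens to 85 mm and grips with 20 to 120 N. Pads are 22 mm wide; open, the fingers measure 114 mm over their backs; the gripper's body (76 mm by 85 mm) begins 54 mm behind the grasp point. The pads swing forward as they close: fully open they stand 13 mm farther back than shut.
Start: joints at [-1.324, 0.217, 1.613, -0, 1.311, -0.112], TCP at [0.219, -0.585, 0.256] pointing down, gripper open.
Joint ranges: [-2.75, 2.75], [-0.78, 2.1], [0.31, 2.55], [-1.13, 4.27], [0.13, 2.63], [-2.58, 2.58]. Speed limits (rad/s): [2.79, 2.79, 3.14, 3.14, 3.14, 3.14].

### API

Orientations are given as [roll, pitch, yaw] about the fixed x, y, z axes, in that order (R = Rz(yaw) Ry(pitch) Rx(roll)).
In Python, from plant import * gives the robot as it stands.
- The arm moves only by the shell command python3 -m handwheel 'ROWS' [FORCE]. ROWS is JSON, a list of rows, each an object of numbers: "fingers": the closure, from 0 (fully open) to 1 (shut); "tx", "ty", "tz": the shift along the tool's x, y, z in mm; "yaw": the turn about the tool's x in degrees. In form: [{"fingers": .., "tx": .., "ty": .., "tz": .., "yaw": ..}, ...]. A call has 1 to 10 rows; each row shifts and turns the pose as measured when the row begins, along the tool's axes as they then stand; what a row does not reach is not made up. A row lasts 1/12 s, in which the tool goes at most 41.7 mm and 7.16 degrees, less where a joint would pass 70% of its speed; a pose out of reach is approached as far as the arm can. A call is refused whole if a number of a shift passes 41.7 or a number of a turn 7.16, either way. A call with a gripper value outside its range is refused whole. The fingers move at their own pace and stop on an object; FORCE is the grip in N (left out, the last holds). Time passes only in rows, so rows that do not move let the fingers close. It gives the time, the measured TCP pose, the force and the opening at its end, in the units of the state.
- read_state(): the state, without advancing time (a new reading comes with each control period).
- capture(name): name is "scene" or "top" or "wrist"; returns a dict with "image" (384x512x3 uint8, blue, green, red), "mtx" (3x3 intrinsics, pixels), "origin" and "orientation" of the camera in the world; the wrist camera has in their place "T_tool_cam" (4x4, takes a point from camera to tool coordinates, whose origin is the TCP and whose axes are the tool frame's). Camera axes: x right, y down, z forward; pixel columns grow to the right and rows downward; lengths in m; the calibration is good to about 2 mm. The wrist camera is an equidistant fisheye: a pixel r from the principal point sees the ray r / f radians off the axis. A picture is of the moment at which its call begins: read the wrist's pose just before it. There is no depth.
- job_done(): hands the job in, once; it reports no verdict.
Trained networks look in the newest picture that a camera, given by its name, has taken for a name from the list of things; names that differ only in an ending like _2 or _b are one class to them, and where a whole thing is asked for, a point or a joint stands for the part that bears it (a point fixed in the world has none). Each returns a list of dicts, best first, with "score" (0 to 1); they miss things now and then, are a little off and sometimes report something else, mostly with a low value. They report only what shows in the picture. A call takes as long as a camera call. They do not tell look-alikes from the thing itself.
- outline_of(query, camera): "mask" (384x512 bool, what is visible of it).
- place_of(query, camera): "position" ([x, y, z] in m, in the coordinates of the camera as it stood for that picture, good to about 4 mm: a listed point, or the origin of a listed thing).
The state is a dict: "clock": time; "q": joint angles; "joint_vel": joint speeds; "joint_efforts": joint torques, N m; "ee_pos": TCP position; "tool_rot": TCP orientation; "ft_force": force on the tool from outside, world axes, zero at the start; "moment": the same for the moment, N m; "width": finger opening in m.
Only numpy, scipy, OpenCV 4.12 (cv2) and the standard library are available. Lean on these libraries where they do the work, as an engineer would, in place of code of your own. Each camera call takes 0.05 s, during which the arm holds its last target.

### The job

Book the bead stock in on the counting scale: first press the round key to zero it; then put every round tin and the square tub, which has fallen over, upright on the infeed and push each one in past the sprung two-leaf flap (not lifted over it), so that all stand upright in the bay and the flap has closed behind them. Then press the square key and after it the long bar key, one key at a time, and leave the pliers, the small lid of beads, the wire spool and the brass weight where they are.

Things in the scene. Friction and masses are not known exactly. Their poses are not given: they have to be found in the camera images.
- scale: the counting scale, fixed: a flat steel plate 10 mm thick with infeed, flap and bay in a straight line. Origin on the table under the middle of the closed flap; y points from the infeed through the flap into the bay, x across, z up. Infeed: y -0.170 to 0, open above, 76 mm wide between kerbs 12 mm high above the plate
- bay (a point): middle of the bay's floor (scale x 0, y 0.178, top of the plate). The bay runs from scale y 0 to 0.356 and x -0.038 to 0.038 (12 mm wider on each side before y 0.05, for the open leaves), open above, with grey walls 50 mm above the plate; at its end a white display housing 150 mm high. It holds three tins and the tub in a row, pushed on by the next
- flap_near (a joint): angle of the leaf at scale x -0.042 of the two-leaf flap: 0 shut across the passage, grows to 1.6 rad as it swings into the bay about its upright hinge at y 0.002; it cannot swing towards the infeed. White panel 38 x 4 mm, from 4 to 44 mm above the plate. A light spring (0.01 N m shut, 0.03 wide open) shuts it once nothing stands within 40 mm of its hinge, so items go in to y 0.075 or more
- flap_far (a joint): angle of the leaf at scale x +0.042 of the two-leaf flap: 0 shut across the passage, grows to 1.6 rad as it swings into the bay about its upright hinge at y 0.002; it cannot swing towards the infeed. White panel 38 x 4 mm, from 4 to 44 mm above the plate. A light spring (0.01 N m shut, 0.03 wide open) shuts it once nothing stands within 40 mm of its hinge, so items go in to y 0.075 or more
- tin1: a closed round aluminium tin with a paper disc on its lid, 62 mm across, 36 mm high; origin at the centre of its underside, z up through the lid. Two or three of the four tins are present (None: absent), at first standing flat on the table
- tin2: a closed round aluminium tin with a paper disc on its lid, 62 mm across, 36 mm high; origin at the centre of its underside, z up through the lid. Two or three of the four tins are present (None: absent), at first standing flat on the table
- tin3: a closed round aluminium tin with a paper disc on its lid, 62 mm across, 36 mm high; origin at the centre of its underside, z up through the lid. Two or three of the four tins are present (None: absent), at first standing flat on the table
- tin4: a closed round aluminium tin with a paper disc on its lid, 62 mm across, 36 mm high; origin at the centre of its underside, z up through the lid. Two or three of the four tins are present (None: absent), at first standing flat on the table
- tub: the square white plastic tub with a round black screw lid, at first lying on one side on the table: square body 48 x 48 mm and 70 mm long, then the lid, 38 mm across and 15 mm long; 85 mm in all. Origin on its long axis midway (42.5 mm from the bottom and from the lid's top); x points along the axis from bottom to lid (up when it stands), y and z square to flat sides
- round_key_top (a point): centre of the top face of the round key, a white round 32 mm cap on one of the three black plinths of the console; z up, pressed straight down; the cap's top stands about 66 mm above the table and 20 mm above its plinth
- square_key_top (a point): centre of the top face of the square key, a white square 30 mm cap on one of the three black plinths of the console; z up, pressed straight down; the cap's top stands about 66 mm above the table and 20 mm above its plinth
- bar_key_top (a point): centre of the top face of the bar key, a white oblong 52 x 20 mm cap on one of the three black plinths of the console; z up, pressed straight down; the cap's top stands about 66 mm above the table and 20 mm above its plinth
- round_key (a joint): travel of the round key: 0 up, 0.006 m fully down; springs back by itself; about 1.2 N to start it and 5 N fully down
- square_key (a joint): travel of the square key: 0 up, 0.006 m fully down; springs back by itself; about 1.2 N to start it and 5 N fully down
- bar_key (a joint): travel of the long bar key: 0 up, 0.006 m fully down; springs back by itself; about 1.2 N to start it and 5 N fully down
- console: white console box with the keys, fixed, 90 x 220 x 40 mm, origin at the centre of its underside; the three keys stand in a row along its y axis, 66 mm apart, in an order that varies
- spool: bystander: wooden spool of copper wire standing on end, 52 mm across, 44 mm high, origin under its centre
- bead_lid: bystander: small open brass lid with beads in it, 52 mm across, 12 mm high, origin under its centre
- weight: bystander: brass weight, 44 mm across, 50 mm high, origin under its centre
- pliers_a: bystander: pliers lying flat, black handles, 165 mm long, 16 mm high, origin near the pivot, nose along x
- pliers_b: bystander: pliers lying flat, black handles, 155 mm long, 16 mm high, origin near the pivot, nose along x
Mind the look-alikes: they are no part of the job. What is shaped like the tin2 but blue is not meant. What is shaped like the tub but turquoise is not meant.

How it is judged:
By the outcome, as a careful person would: the job done as asked, in the order asked, and still so for the second after the job is handed in, with the robot touching nothing.
Of tin1, tin2, tin3, tin4 only 2 to 3 are there at a start; the rules pass over those that are not, and their reading is None.
At some moment in a run one of tin1, tin2, tin3, tin4 may be knocked a few centimetres aside while the robot is not near it.
Once in a run the grip may slacken for a moment while it holds something.
It also fails if it takes over 210 s, if anything falls off the work surface, if the arm or the gripper's body presses on something with over 40 N, if the wrist force passes 120 N, or if a joint passes its speed limit or range.

## Working session

There is one attempt and no reset: what is moved stays moved. The work goes in short steps, Python scripts to look and compute and a shell command to move; the robot and the scene stay as the last step left them, time stands still between calls to the robot, and variables do not carry over. Pictures are saved under pics/ and viewed, and the job is handed in when it is done.

```bash
ls; mkdir -p pics; cat > h.py <<'E'
from plant import *
import numpy as np, cv2
from scipy.spatial.transform import Rotation as R
def cap(n,f=None):
    s=read_state(); c=capture(n)
    if f: cv2.imwrite('pics/'+f,c['image'])
    return s,c
def camT(c,s=None):
    T=np.eye(4)
    if 'T_tool_cam' in c:
        A=np.eye(4);A[:3,:3]=R.from_euler('xyz',s['tool_rot']).as_matrix();A[:3,3]=s['ee_pos']
        return A@np.array(c['T_tool_cam'])
    o=np.array(c['orientation'])
    T[:3,:3]=R.from_euler('xyz',o).as_matrix() if o.size==3 else o
    T[:3,3]=c['origin'];return T
def ray(c,u,v,z,s=None):
    T=camT(c,s);K=np.array(c['mtx'])
    x=(u-K[0,2])/K[0,0];y=(v-K[1,2])/K[1,1]
    if s is not None and 'T_tool_cam' in c:
        r=np.hypot(x,y);d=np.array([x/r*np.sin(r),y/r*np.sin(r),np.cos(r)]) if r>0 else np.array([0,0,1.])
    else: d=np.array([x,y,1.])
    d=T[:3,:3]@d;o=T[:3,3];return o+d*(z-o[2])/d[2]
def places(q,cam,c,s=None):
    T=camT(c,s)
    return [(round(p['score'],2),np.round(T[:3,:3]@np.array(p['position'])+T[:3,3],3)) for p in place_of(q,cam)]
E
python3 - <<'E'
from h import *
print(read_state())
for n in ['scene','top','wrist']:
    s,c=cap(n,n+'0.png'); print(n,c['mtx'],c.get('origin'),c.get('orientation'),c.get('T_tool_cam'))
    if n=='wrist':continue
    for q in ['tin1','tub','scale','bay','round_key_top','square_key_top','bar_key_top','console','spool','bead_lid','weight','pliers_a']:
        print(q,[x for x in places(q,n,c,s) if x[0]>.2])
E
```

```text
pics
{'clock': 0.0, 'q': array([-1.32420739e+00,  2.17750224e-01,  1.61493438e+00, -1.01452300e-05,
        1.31129682e+00, -1.12209436e-01]), 'joint_vel': array([-7.13890707e-05, -6.91251267e-04,  1.59109929e-03, -2.54689368e-04,
        1.58266737e-04,  3.72832449e-06]), 'joint_efforts': array([ 8.88876057e-04, -3.96840692e+01, -3.03855550e+01, -3.34283087e-06,
        9.73137561e-03, -3.98787179e-06]), 'ee_pos': array([ 0.21929523, -0.58445681,  0.25497051]), 'tool_rot': array([-1.67890355,  1.56840753,  1.82149008]), 'ft_force': array([-0.83821152,  0.04193691,  0.93044528]), 'moment': array([ 0.07479657,  0.00379298, -0.0452627 ]), 'width': 0.08550819898643577}
scene [[351.27021225   0.         259.52311257]
 [  0.         351.27021225 193.24151546]
 [  0.           0.           1.        ]] [ 0.96256335 -0.49869076  0.64891265] [-2.33326176  0.00471576  0.75466023] None
tin1 [(0.89, array([ 0.475, -0.299,  0.002])), (0.84, array([ 0.608, -0.337, -0.001])), (0.78, array([ 0.539, -0.432, -0.003])), (0.73, array([ 0.435, -0.169, -0.   ])), (0.73, array([0.446, 0.226, 0.066]))]
tub
[... 1479 characters left out ...]
.001]))]
spool [(0.76, array([ 0.712, -0.151,  0.001])), (0.35, array([ 0.739, -0.239,  0.002]))]
bead_lid [(0.51, array([ 0.54 , -0.211, -0.002]))]
weight [(0.5, array([ 0.744, -0.239,  0.002]))]
pliers_a [(0.75, array([ 0.345, -0.304,  0.002])), (0.49, array([ 0.538, -0.214, -0.002]))]
wrist [[297.31863964   0.         261.77868234]
 [  0.         297.31863964 188.85237399]
 [  0.           0.           1.        ]] None None [[-1.00482027e-03 -2.95373079e-01  9.55381460e-01 -1.16689078e-01]
 [ 9.99998969e-01  6.83707097e-04  1.26312678e-03  3.69153941e-04]
 [-1.02629473e-03  9.55381744e-01  2.95372088e-01 -7.70072406e-02]
 [ 0.00000000e+00  0.00000000e+00  0.00000000e+00  1.00000000e+00]]
```

View pics/scene0.png

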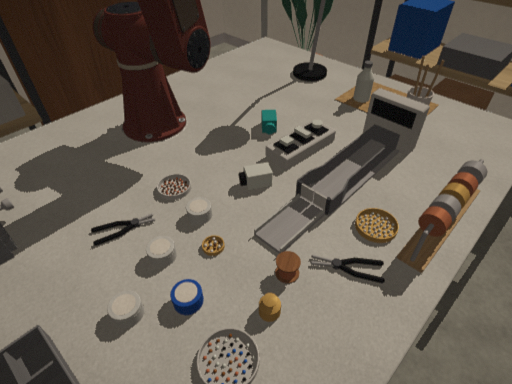

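View pics/top0.png

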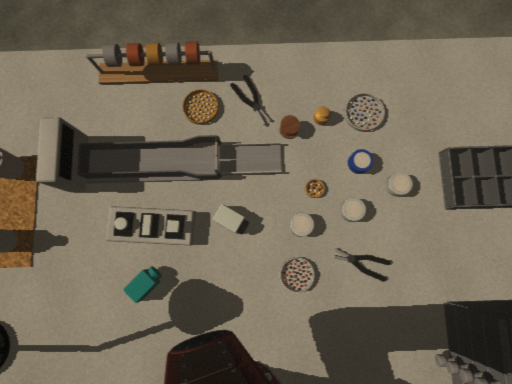

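View pics/wrist0.png

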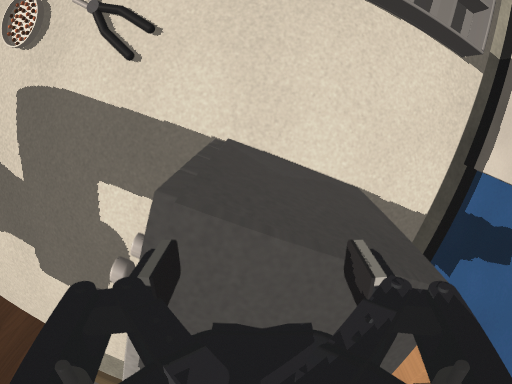

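```bash
python3 - <<'E'
from h import *
s,c=cap('top');im=c['image']
a=cv2.resize(im[110:290,30:430],None,fx=2,fy=2,interpolation=cv2.INTER_CUBIC);cv2.imwrite('pics/topc.png',a)
s,c2=cap('scene');cv2.imwrite('pics/scenec.png',cv2.resize(c2['image'][90:340,80:440],None,fx=2.2,fy=2.2,interpolation=cv2.INTER_CUBIC))
# infeed rect by threshold? print rays for a few pixels
for (u,v) in [(298,274),(282,146),(282,172),(220,146),(220,174)]: print(u,v,ray(c,u,v,0.022))
Rm=R.from_euler('xyz',s['tool_rot']).as_matrix();print(Rm.round(3))
E
```

```text
298 274 [ 0.31287724 -0.15297298  0.022     ]
282 146 [ 0.65471419 -0.12621322  0.022     ]
282 172 [ 0.58220392 -0.12315986  0.022     ]
220 146 [0.66017302 0.04294571 0.022     ]
220 174 [0.58202824 0.04399763 0.022     ]
[[ 0.     0.351 -0.936]
 [-0.    -0.936 -0.351]
 [-1.     0.    -0.   ]]
```

View pics/topc.png

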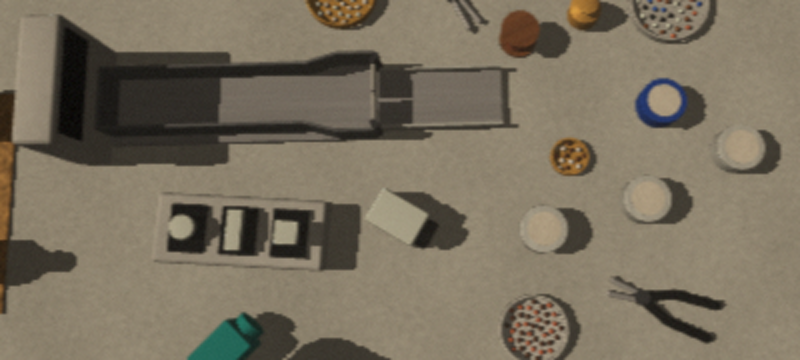

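View pics/scenec.png

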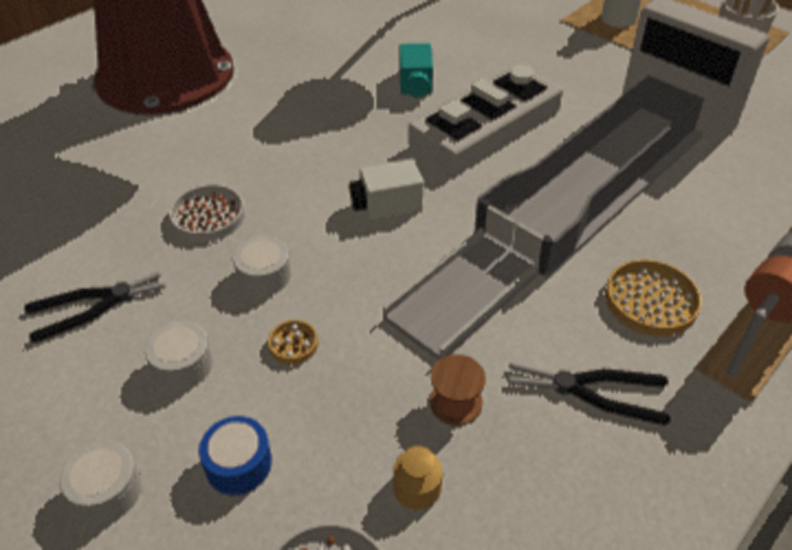

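```bash
python3 -m handwheel '[{"yaw":-7,"fingers":1},{"yaw":-7,"fingers":1},{"yaw":-7,"fingers":1},{"yaw":-7,"fingers":1},{"yaw":-7,"fingers":1},{"yaw":-7,"fingers":1},{"yaw":-7,"fingers":1},{"yaw":-7,"fingers":1},{"yaw":-7,"fingers":1},{"yaw":-6.4,"fingers":1}]' 30
python3 -c "
from h import *
s=read_state();print(s['width'],s['q'].round(3),R.from_euler('xyz',s['tool_rot']).as_matrix().round(3))"
```

```text
0.08552988743789015 [-1.324  0.217  1.613 -0.     1.311 -0.112] [[-0.     0.351 -0.936]
 [ 0.    -0.936 -0.351]
 [-1.    -0.     0.   ]]$[0]: bad value
```

```bash
python3 -m handwheel '[{"fingers":1.0,"tx":0,"ty":0,"tz":0,"yaw":-7},{"fingers":1.0,"tx":0,"ty":0,"tz":0,"yaw":-7},{"fingers":1.0,"tx":0,"ty":0,"tz":0,"yaw":-7},{"fingers":1.0,"tx":0,"ty":0,"tz":0,"yaw":-7},{"fingers":1.0,"tx":0,"ty":0,"tz":0,"yaw":-7},{"fingers":1.0,"tx":0,"ty":0,"tz":0,"yaw":-7},{"fingers":1.0,"tx":0,"ty":0,"tz":0,"yaw":-7},{"fingers":1.0,"tx":0,"ty":0,"tz":0,"yaw":-7},{"fingers":1.0,"tx":0,"ty":0,"tz":0,"yaw":-7},{"fingers":1.0,"tx":0,"ty":0,"tz":0,"yaw":-6.4}]' 30
python3 -c "
from h import *
s=read_state();print(s['width'],s['q'].round(3),R.from_euler('xyz',s['tool_rot']).as_matrix().round(3))"
```

```text
clock: 2.28
ee_pos: [0.2202, -0.582, 0.2674]
tool_rot: [3.061, 1.564, 1.523]
ft_force: [-0.2, 0.1, -0.4]
width: 0.0002
0.00022436719063546423 [-1.323  0.206  1.605  0.002  1.336 -1.356] [[ 0.     0.999  0.033]
 [ 0.006  0.033 -0.999]
 [-1.     0.001 -0.006]]
```

```bash
python3 -m handwheel '[{"fingers":1,"tx":0,"ty":29,"tz":-28,"yaw":1.9},{"fingers":1,"tx":0,"ty":29,"tz":-28,"yaw":0},{"fingers":1,"tx":0,"ty":29,"tz":-28,"yaw":0},{"fingers":1,"tx":0,"ty":29,"tz":-28,"yaw":0},{"fingers":1,"tx":0,"ty":29,"tz":-28,"yaw":0},{"fingers":1,"tx":0,"ty":29,"tz":-28,"yaw":0},{"fingers":1,"tx":0,"ty":29,"tz":-28,"yaw":0},{"fingers":1,"tx":0,"ty":29,"tz":-28,"yaw":0},{"fingers":1,"tx":0,"ty":0,"tz":-41,"yaw":0},{"fingers":1,"tx":0,"ty":0,"tz":-41,"yaw":0}]' 
python3 -m handwheel '[{"fingers":1,"tx":0,"ty":0,"tz":-41,"yaw":0},{"fingers":1,"tx":0,"ty":0,"tz":-41,"yaw":0},{"fingers":1,"tx":0,"ty":0,"tz":-41,"yaw":0},{"fingers":1,"tx":0,"ty":0,"tz":-41,"yaw":0},{"fingers":1,"tx":0,"ty":0,"tz":-41,"yaw":0},{"fingers":1,"tx":0,"ty":0,"tz":-41,"yaw":0}]' 
cat > look.py <<'E'
from h import *
import sys
s,c=cap('wrist',sys.argv[1] if len(sys.argv)>1 else None)
Rm=R.from_euler('xyz',s['tool_rot']).as_matrix()
print('ee',np.round(s['ee_pos'],4),'w',round(s['width'],4),'t',round(s['clock'],2),'jawang',round(float(np.degrees(np.arctan2(Rm[1,1],Rm[0,1]))),2),'q6',round(s['q'][5],2),'F',np.round(s['ft_force'],1),'tooldown',Rm[:,0].round(3))
for q in sys.argv[2:]: print(q,[x for x in places(q,'wrist',c,s) if x[0]>.2])
E
python3 look.py w1.png round_key_top square_key_top bar_key_top scale bay tub tin1
```

```text
clock: 3.12
ee_pos: [0.4591, -0.2738, 0.2687]
tool_rot: [1.012, 1.566, -0.57]
ft_force: [0.9, 0.1, -0.1]
width: 0.0
clock: 3.62
ee_pos: [0.4612, -0.0236, 0.2691]
tool_rot: [1.249, 1.562, -0.334]
ft_force: [1.6, -0.3, 0.4]
width: -0.0
ee [ 0.4612 -0.0236  0.2691] w -0.0 t 3.62 jawang -0.69 q6 -0.19 F [ 1.6 -0.3  0.4] tooldown [ 0.009 -0.003 -1.   ]
round_key_top []
square_key_top [(0.68, array([0.441, 0.157, 0.066]))]
bar_key_top []
scale [(0.84, array([ 0.626,  0.05 , -0.   ]))]
bay []
tub [(0.58, array([0.458, 0.013, 0.026]))]
tin1 [(0.76, array([ 0.44 , -0.172, -0.   ])), (0.51, array([ 0.605, -0.343,  0.002]))]
```

View pics/w1.png

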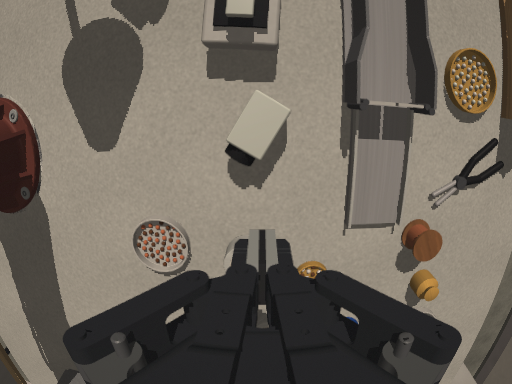

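```bash
python3 -m handwheel '[{"fingers":1,"tx":20,"ty":0,"tz":-41,"yaw":-0.7},{"fingers":1,"tx":20,"ty":0,"tz":-41,"yaw":0},{"fingers":1,"tx":20,"ty":0,"tz":-41,"yaw":0},{"fingers":1,"tx":20,"ty":0,"tz":-41,"yaw":0},{"fingers":1,"tx":20,"ty":0,"tz":-30,"yaw":0},{"fingers":1,"tx":0,"ty":0,"tz":-10,"yaw":0},{"fingers":1,"tx":0,"ty":0,"tz":0,"yaw":0}]' 
python3 look.py w2.png round_key_top square_key_top bar_key_top scale bay tub console
```

```text
clock: 4.6
ee_pos: [0.4736, 0.1626, 0.1702]
tool_rot: [1.119, 1.551, -0.483]
ft_force: [1.6, -0.2, 1.1]
width: 0.0
ee [0.4736 0.1626 0.1702] w 0.0 t 4.6 jawang -1.79 q6 0.24 F [ 1.6 -0.2  1.1] tooldown [ 0.018 -0.009 -1.   ]
round_key_top [(0.76, array([0.452, 0.291, 0.067]))]
square_key_top [(0.86, array([0.44 , 0.158, 0.062])), (0.53, array([0.454, 0.29 , 0.065])), (0.46, array([0.46 , 0.015, 0.023]))]
bar_key_top [(0.94, array([0.449, 0.228, 0.061]))]
scale [(0.85, array([0.627, 0.05 , 0.   ]))]
bay [(0.8, array([0.629, 0.224, 0.011]))]
tub [(0.6, array([0.459, 0.013, 0.022]))]
console []
```

View pics/w2.png

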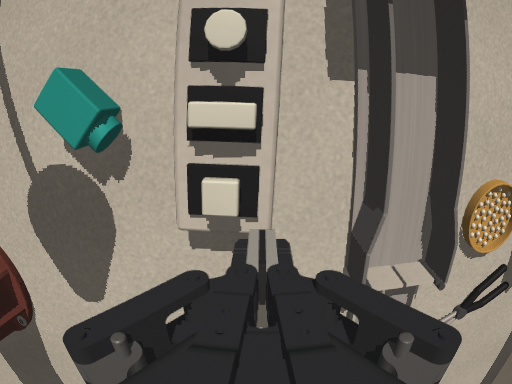

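```bash
python3 -m handwheel '[{"fingers":1,"tx":10,"ty":-6,"tz":-33,"yaw":-1.5},{"fingers":1,"tx":10,"ty":-6,"tz":-33,"yaw":0},{"fingers":1,"tx":10,"ty":-6,"tz":-33,"yaw":0},{"fingers":1,"tx":10,"ty":-3,"tz":-28,"yaw":0},{"fingers":1,"tx":0,"ty":0,"tz":0,"yaw":0},{"fingers":1,"tx":0,"ty":0,"tz":0,"yaw":0}]' 
python3 look.py w3.png round_key_top
```

```text
clock: 5.5
ee_pos: [0.4616, 0.2887, 0.1342]
tool_rot: [1.373, 1.537, -0.216]
ft_force: [0.7, 0.6, -1.2]
width: -0.0002
ee [0.4616 0.2887 0.1342] w -0.0002 t 5.5 jawang -1.01 q6 0.47 F [ 0.7  0.6 -1.2] tooldown [ 0.033 -0.007 -0.999]
round_key_top [(0.75, array([0.453, 0.288, 0.068]))]
```

```bash
python3 -m handwheel '[{"fingers":1,"tx":16,"ty":-9,"tz":-2,"yaw":-1},{"fingers":1,"tx":14,"ty":0,"tz":0,"yaw":0},{"fingers":1,"tx":0,"ty":0,"tz":0,"yaw":0}]' 
python3 look.py
```

```text
clock: 5.85
ee_pos: [0.457, 0.2873, 0.1069]
tool_rot: [1.438, 1.531, -0.138]
ft_force: [-0.3, -0.4, -0.8]
width: 0.0004
ee [0.457  0.2873 0.1069] w 0.0004 t 5.85 jawang -0.31 q6 0.46 F [-0.3 -0.4 -0.8] tooldown [ 0.039 -0.005 -0.999]
```

```bash
python3 -m handwheel '[{"fingers":1,"tx":9,"ty":-5,"tz":-3,"yaw":0},{"fingers":1,"tx":6,"ty":0,"tz":0,"yaw":0},{"fingers":1,"tx":4,"ty":0,"tz":0,"yaw":0},{"fingers":1,"tx":4,"ty":0,"tz":0,"yaw":0}]' 
python3 look.py w4.png
```

```text
clock: 6.23
ee_pos: [0.4563, 0.2896, 0.0874]
tool_rot: [1.528, 1.525, -0.053]
ft_force: [-2.6, 0.4, 3.5]
width: 0.0001
ee [0.4563 0.2896 0.0874] w 0.0001 t 6.23 jawang -0.57 q6 0.47 F [-2.6  0.4  3.5] tooldown [ 0.046 -0.002 -0.999]
```

View pics/w4.png

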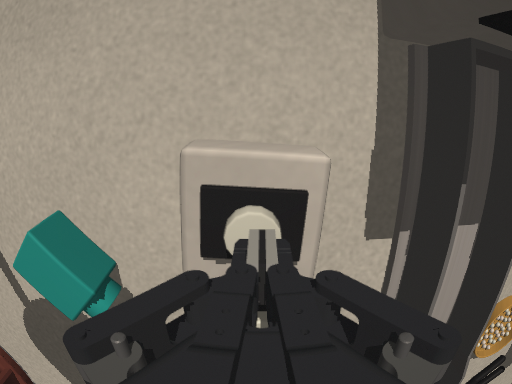

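Fingertips on the round key (252,232); force ~3.5 N. Press fully.

```bash
python3 -m handwheel '[{"fingers":1,"tx":5,"ty":0,"tz":0,"yaw":0},{"fingers":1,"tx":5,"ty":0,"tz":0,"yaw":0},{"fingers":1,"tx":3,"ty":0,"tz":0,"yaw":0}]' 
python3 look.py w5.png
python3 -m handwheel '[{"fingers":1,"tx":3,"ty":0,"tz":0,"yaw":0},{"fingers":1,"tx":3,"ty":0,"tz":0,"yaw":0}]' 
python3 look.py w5.png
```

```text
clock: 6.53
ee_pos: [0.4571, 0.29, 0.0849]
tool_rot: [1.392, 1.532, -0.188]
ft_force: [-7.7, -4.4, 13.3]
width: 0.0002
ee [0.4571 0.29   0.0849] w 0.0002 t 6.53 jawang -0.51 q6 0.47 F [-7.7 -4.4 13.3] tooldown [ 0.038 -0.007 -0.999]
clock: 6.75
ee_pos: [0.4572, 0.2901, 0.0848]
tool_rot: [1.306, 1.535, -0.273]
ft_force: [-7.7, -3.9, 17.9]
width: -0.0001
ee [0.4572 0.2901 0.0848] w -0.0001 t 6.75 jawang -0.45 q6 0.47 F [-7.7 -3.9 17.9] tooldown [ 0.034 -0.01  -0.999]
```

```bash
python3 -m handwheel '[{"fingers":1,"tx":-25,"ty":0,"tz":0,"yaw":0},{"fingers":1,"tx":-40,"ty":0,"tz":0,"yaw":0},{"fingers":1,"tx":-40,"ty":0,"tz":0,"yaw":0},{"fingers":0,"tx":-30,"ty":0,"tz":41,"yaw":0},{"fingers":0,"tx":0,"ty":0,"tz":41,"yaw":0},{"fingers":0,"tx":0,"ty":0,"tz":41,"yaw":0},{"fingers":0,"tx":0,"ty":0,"tz":41,"yaw":0},{"fingers":0,"tx":0,"ty":0,"tz":41,"yaw":0},{"fingers":0,"tx":0,"ty":0,"tz":41,"yaw":0},{"fingers":0,"tx":0,"ty":0,"tz":41,"yaw":0}]' 
python3 look.py w6.png scale bay bar_key_top square_key_top round_key_top tin1 tub
```

```text
clock: 7.63
ee_pos: [0.4566, 0.0113, 0.2284]
tool_rot: [1.38, 1.518, -0.18]
ft_force: [1.6, -0.0, 0.6]
width: 0.0826
ee [0.4566 0.0113 0.2284] w 0.0826 t 7.63 jawang 0.62 q6 -0.14 F [ 1.6 -0.   0.6] tooldown [ 0.052 -0.01  -0.999]
scale [(0.59, array([ 0.63 ,  0.049, -0.   ]))]
bay []
bar_key_top []
square_key_top [(0.95, array([0.443, 0.157, 0.065])), (0.25, array([ 0.707, -0.149,  0.003]))]
round_key_top []
tin1 [(0.77, array([ 0.441, -0.171, -0.001]))]
tub [(0.85, array([0.456, 0.012, 0.025]))]
```

View pics/w6.png

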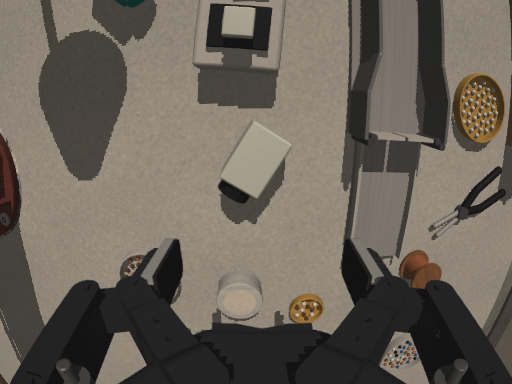

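```bash
python3 -m handwheel '[{"fingers":0,"tx":0,"ty":0,"tz":0,"yaw":0},{"fingers":0,"tx":0,"ty":0,"tz":0,"yaw":0},{"fingers":0,"tx":0,"ty":0,"tz":0,"yaw":0},{"fingers":0,"tx":0,"ty":0,"tz":0,"yaw":0}]' ;python3 look.py
python3 -m handwheel '[{"fingers":0,"tx":0,"ty":0,"tz":41,"yaw":0},{"fingers":0,"tx":0,"ty":0,"tz":41,"yaw":0},{"fingers":0,"tx":0,"ty":0,"tz":41,"yaw":0}]' ;python3 look.py
python3 -m handwheel '[{"fingers":0,"tx":0,"ty":0,"tz":15,"yaw":0},{"fingers":0,"tx":0,"ty":0,"tz":15,"yaw":0},{"fingers":0,"tx":0,"ty":0,"tz":15,"yaw":0}]' ;python3 look.py w7.png tin1
```

```text
clock: 8.37
ee_pos: [0.4564, 0.0193, 0.2271]
tool_rot: [1.395, 1.521, -0.155]
ft_force: [0.5, -0.7, -0.3]
width: 0.0851
ee [0.4564 0.0193 0.2271] w 0.0851 t 8.37 jawang 1.24 q6 -0.13 F [ 0.5 -0.7 -0.3] tooldown [ 0.049 -0.008 -0.999]
clock: 8.67
ee_pos: [0.46, -0.098, 0.2279]
tool_rot: [1.478, 1.521, -0.053]
ft_force: [1.3, 0.3, 0.3]
width: 0.0854
ee [ 0.46   -0.098   0.2279] w 0.0854 t 8.67 jawang 2.27 q6 -0.41 F [1.3 0.3 0.3] tooldown [ 0.05  -0.003 -0.999]
clock: 8.97
ee_pos: [0.4618, -0.1545, 0.2293]
tool_rot: [1.336, 1.518, -0.206]
ft_force: [-0.2, -0.6, -0.6]
width: 0.0855
ee [ 0.4618 -0.1545  0.2293] w 0.0855 t 8.97 jawang 1.67 q6 -0.51 F [-0.2 -0.6 -0.6] tooldown [ 0.052 -0.011 -0.999]
tin1 [(0.83, array([ 0.479, -0.307,  0.001])), (0.76, array([ 0.441, -0.171, -0.003])), (0.74, array([ 0.603, -0.34 ,  0.003])), (0.38, array([ 0.575, -0.457, -0.002]))]
```

```bash
python3 -m handwheel '[{"fingers":0,"tx":40,"ty":-12,"tz":10,"yaw":1.7},{"fingers":0,"tx":40,"ty":-12,"tz":6,"yaw":0},{"fingers":0,"tx":30,"ty":-2,"tz":0,"yaw":0},{"fingers":0,"tx":10,"ty":0,"tz":0,"yaw":0},{"fingers":0,"tx":0,"ty":0,"tz":0,"yaw":0}]' ;python3 look.py w8.png tin1
```

```text
clock: 9.48
ee_pos: [0.4468, -0.1722, 0.1102]
tool_rot: [1.35, 1.507, -0.226]
ft_force: [-0.5, -0.2, -0.2]
width: 0.0853
ee [ 0.4468 -0.1722  0.1102] w 0.0853 t 9.48 jawang -0.26 q6 -0.53 F [-0.5 -0.2 -0.2] tooldown [ 0.062 -0.014 -0.998]
tin1 [(0.91, array([ 0.607, -0.341,  0.001])), (0.76, array([ 0.477, -0.308,  0.001])), (0.61, array([ 0.439, -0.171,  0.003]))]
```

View pics/w8.png

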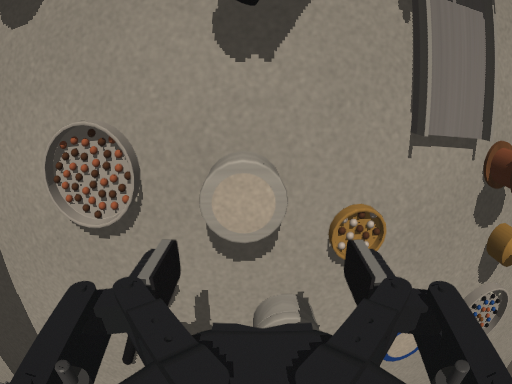

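```bash
python3 -m handwheel '[{"fingers":0,"tx":25,"ty":-6,"tz":0,"yaw":0},{"fingers":0,"tx":25,"ty":-5,"tz":-1,"yaw":0},{"fingers":0,"tx":15,"ty":-1,"tz":0,"yaw":0},{"fingers":0,"tx":5,"ty":0,"tz":0,"yaw":0}]' ;python3 look.py w9.png tin1
```

```text
clock: 9.92
ee_pos: [0.4503, -0.1757, 0.0496]
tool_rot: [1.271, 1.483, -0.3]
ft_force: [-1.0, 0.3, 1.2]
width: 0.085
ee [ 0.4503 -0.1757  0.0496] w 0.085 t 9.92 jawang 0.0 q6 -0.55 F [-1.   0.3  1.2] tooldown [ 0.084 -0.026 -0.996]
tin1 [(0.81, array([ 0.443, -0.172,  0.002])), (0.62, array([ 0.606, -0.341,  0.002]))]
```

View pics/w9.png

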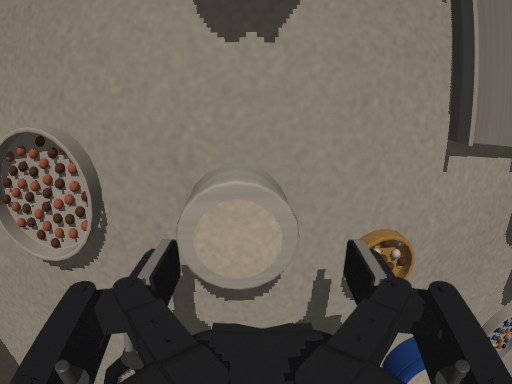

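```bash
python3 -m handwheel '[{"fingers":0,"tx":-20,"ty":0,"tz":0,"yaw":0},{"fingers":0,"tx":-20,"ty":0,"tz":0,"yaw":0},{"fingers":0,"tx":-20,"ty":0,"tz":0,"yaw":0}]' ;python3 look.py
python3 -m handwheel '[{"fingers":0,"tx":0,"ty":-20,"tz":0,"yaw":0},{"fingers":0,"tx":0,"ty":-20,"tz":0,"yaw":0},{"fingers":0,"tx":0,"ty":-20,"tz":0,"yaw":0}]' ;python3 look.py
```

```text
clock: 10.27
ee_pos: [0.4452, -0.1731, 0.1119]
tool_rot: [1.287, 1.486, -0.284]
ft_force: [-0.3, -0.8, -0.6]
width: 0.0854
ee [ 0.4452 -0.1731  0.1119] w 0.0854 t 10.27 jawang 0.03 q6 -0.55 F [-0.3 -0.8 -0.6] tooldown [ 0.081 -0.024 -0.996]
clock: 10.57
ee_pos: [0.3983, -0.1797, 0.1231]
tool_rot: [1.213, 1.451, -0.354]
ft_force: [0.2, 0.0, 0.5]
width: 0.0857
ee [ 0.3983 -0.1797  0.1231] w 0.0857 t 10.57 jawang 0.35 q6 -0.63 F [0.2 0.  0.5] tooldown [ 0.112 -0.041 -0.993]
```

```bash
python3 -m handwheel '[{"fingers":0,"tx":0,"ty":20,"tz":0,"yaw":0},{"fingers":0,"tx":0,"ty":20,"tz":0,"yaw":0},{"fingers":0,"tx":0,"ty":20,"tz":0,"yaw":0}]' ;python3 look.py
python3 -m handwheel '[{"fingers":0,"tx":0,"ty":40,"tz":0,"yaw":0},{"fingers":0,"tx":0,"ty":40,"tz":0,"yaw":0},{"fingers":0,"tx":0,"ty":40,"tz":0,"yaw":0}]' ;python3 look.py
```

```text
clock: 10.87
ee_pos: [0.4535, -0.1782, 0.1316]
tool_rot: [1.207, 1.453, -0.365]
ft_force: [0.1, -0.7, -0.3]
width: 0.0854
ee [ 0.4535 -0.1782  0.1316] w 0.0854 t 10.87 jawang 0.07 q6 -0.54 F [ 0.1 -0.7 -0.3] tooldown [ 0.11  -0.042 -0.993]
clock: 11.17
ee_pos: [0.57, -0.1765, 0.1461]
tool_rot: [1.208, 1.452, -0.366]
ft_force: [-0.1, -0.4, 0.9]
width: 0.0851
ee [ 0.57   -0.1765  0.1461] w 0.0851 t 11.17 jawang -0.04 q6 -0.42 F [-0.1 -0.4  0.9] tooldown [ 0.111 -0.042 -0.993]
```

```bash
cat > j.py <<'E'
from h import *
s=read_state();q=s['q'];Rm=R.from_euler('xyz',s['tool_rot']).as_matrix();print(q.round(4),s['joint_vel'].round(3),(q[1]+q[2]+q[4]-np.pi).round(4),s['ee_pos'].round(4),Rm[:,0].round(4))
E
python3 j.py
python3 -m handwheel '[{"fingers":0,"tx":0,"ty":-8,"tz":0,"yaw":0},{"fingers":0,"tx":0,"ty":-8,"tz":0,"yaw":0},{"fingers":0,"tx":0,"ty":-8,"tz":0,"yaw":0},{"fingers":0,"tx":0,"ty":-8,"tz":0,"yaw":0}]' >/dev/null;python3 j.py
python3 -m handwheel '[{"fingers":0,"tx":0,"ty":-41,"tz":0,"yaw":0}]' >/dev/null;python3 j.py
python3 -m handwheel '[{"fingers":0,"tx":0,"ty":0,"tz":0,"yaw":0}]'>/dev/null;python3 j.py
python3 -m handwheel '[{"fingers":0,"tx":0,"ty":0,"tz":0,"yaw":0}]'>/dev/null;python3 j.py
python3 -m handwheel '[{"fingers":0,"tx":0,"ty":0,"tz":0,"yaw":0}]'>/dev/null;python3 j.py
```

```text
[-0.4179  0.2185  1.8321  0.0107  0.9587 -0.4209] [-0.037 -0.104  0.075 -0.025  0.005 -0.079] -0.1323 [ 0.5794 -0.178   0.1492] [ 0.1242 -0.0456 -0.9912]
[-0.4394  0.1617  1.8997  0.0158  0.939  -0.4491] [-0.085 -0.199  0.26   0.013 -0.05  -0.092] -0.1412 [ 0.5521 -0.1783  0.1493] [ 0.1328 -0.0484 -0.99  ]
[-0.4738  0.0906  1.9867  0.0229  0.9156 -0.4884] [-0.453 -0.941  1.219  0.046 -0.187 -0.495] -0.1487 [ 0.5152 -0.1798  0.1464] [ 0.1402 -0.0515 -0.9888]
[-0.4771  0.084   2.0091  0.0216  0.9212 -0.49  ] [ 0.016  0.032 -0.136  0.04  -0.084  0.023] -0.1274 [ 0.502  -0.1752  0.1387] [ 0.1209 -0.0431 -0.9917]
[-0.4792  0.0786  2.0164  0.0216  0.9204 -0.4903] [-0.03  -0.065  0.194 -0.018  0.074 -0.014] -0.1261 [ 0.4985 -0.1748  0.1379] [ 0.1197 -0.0428 -0.9919]
[-0.4807  0.0754  2.0228  0.0215  0.9217 -0.4904] [-0.019 -0.045  0.029  0.001 -0.028 -0.002] -0.1217 [ 0.495  -0.1738  0.1365] [ 0.1156 -0.041  -0.9924]
```

```bash

python3 -m handwheel '[{"fingers":0,"tx":0,"ty":20,"tz":0,"yaw":0},{"fingers":0,"tx":0,"ty":20,"tz":0,"yaw":0},{"fingers":0,"tx":0,"ty":20,"tz":0,"yaw":0},{"fingers":0,"tx":0,"ty":20,"tz":0,"yaw":0}]' >/dev/null;python3 j.py
python3 -m handwheel '[{"fingers":0,"tx":0,"ty":-41,"tz":0,"yaw":0}]' >/dev/null;python3 j.py
python3 -m handwheel '[{"fingers":0,"tx":0,"ty":0,"tz":0,"yaw":0}]'>/dev/null;python3 j.py
python3 -m handwheel '[{"fingers":0,"tx":0,"ty":-41,"tz":0,"yaw":0}]' >/dev/null;python3 j.py
python3 -m handwheel '[{"fingers":0,"tx":0,"ty":0,"tz":0,"yaw":0}]'>/dev/null;python3 j.py
python3 -m handwheel '[{"fingers":0,"tx":-41,"ty":0,"tz":0,"yaw":0}]'>/dev/null;python3 j.py
python3 -m handwheel '[{"fingers":0,"tx":0,"ty":0,"tz":0,"yaw":0}]'>/dev/null;python3 j.py
python3 -m handwheel '[{"fingers":0,"tx":41,"ty":0,"tz":0,"yaw":0}]'>/dev/null;python3 j.py
python3 -m handwheel '[{"fingers":0,"tx":0,"ty":0,"tz":0,"yaw":0}]'>/dev/null;python3 j.py
```

```text
[-0.4172  0.2114  1.8481  0.01    0.9647 -0.4156] [ 0.178  0.42  -0.578 -0.03   0.145  0.2  ] -0.1175 [ 0.5703 -0.1737  0.1452] [ 0.1105 -0.04   -0.9931]
[-0.446   0.1526  1.9227  0.0164  0.9358 -0.4497] [-0.419 -1.008  1.302  0.002 -0.15  -0.448] -0.1305 [ 0.5406 -0.1768  0.1432] [ 0.1231 -0.0442 -0.9914]
[-0.4471  0.1535  1.9417  0.0151  0.9421 -0.4506] [ 0.043  0.184 -0.306  0.051 -0.106  0.033] -0.1042 [ 0.5282 -0.1718  0.1332] [ 0.0992 -0.034  -0.9945]
[-0.4726  0.1053  1.9979  0.0196  0.9298 -0.4793] [-0.353 -0.696  0.968 -0.006  0.043 -0.376] -0.1086 [ 0.5035 -0.1739  0.1326] [ 0.1037 -0.0353 -0.994 ]
[-0.4743  0.104   2.0117  0.0186  0.9348 -0.4801] [ 0.022  0.067 -0.142  0.039 -0.109  0.024] -0.0911 [ 0.4945 -0.1705  0.1266] [ 0.0879 -0.0283 -0.9957]
[-0.4767  0.0445  2.0067  0.0177  1.0204 -0.4795] [-2.800e-02 -9.370e-01 -1.270e-01 -2.500e-02  1.171e+00 -1.000e-03] -0.07 [ 0.4836 -0.1662  0.1575] [ 0.0691 -0.0188 -0.9974]
[-0.4772  0.038   2.0012  0.0176  1.0228 -0.4794] [-0.012  0.134  0.116  0.001 -0.09   0.001] -0.0795 [ 0.4866 -0.168   0.1634] [ 0.0775 -0.0231 -0.9967]
[-0.4761  0.0975  2.0097  0.0185  0.9377 -0.4797] [ 0.009  0.827  0.174  0.012 -1.102 -0.005] -0.0967 [ 0.4955 -0.1721  0.1308] [ 0.0927 -0.031  -0.9952]
[-0.4765  0.1037  2.0157  0.0183  0.9375 -0.4796] [ 0.003 -0.161 -0.104  0.     0.105  0.002] -0.0846 [ 0.4912 -0.1701  0.1247] [ 0.082  -0.0257 -0.9963]
```

```bash

python3 -m handwheel '[{"fingers":0,"tx":0,"ty":27,"tz":0,"yaw":0},{"fingers":0,"tx":0,"ty":27,"tz":0,"yaw":0},{"fingers":0,"tx":0,"ty":27,"tz":0,"yaw":0},{"fingers":0,"tx":0,"ty":27,"tz":0,"yaw":0},{"fingers":0,"tx":0,"ty":-41,"tz":0,"yaw":0},{"fingers":0,"tx":0,"ty":0,"tz":0,"yaw":0},{"fingers":0,"tx":0,"ty":-41,"tz":0,"yaw":0},{"fingers":0,"tx":0,"ty":0,"tz":0,"yaw":0},{"fingers":0,"tx":0,"ty":-41,"tz":0,"yaw":0},{"fingers":0,"tx":0,"ty":0,"tz":0,"yaw":0}]' >/dev/null;python3 j.py
python3 -m handwheel '[{"fingers":0,"tx":-20,"ty":27,"tz":0,"yaw":0},{"fingers":0,"tx":0,"ty":27,"tz":0,"yaw":0},{"fingers":0,"tx":0,"ty":27,"tz":0,"yaw":0},{"fingers":0,"tx":0,"ty":27,"tz":0,"yaw":0},{"fingers":0,"tx":0,"ty":-41,"tz":0,"yaw":0},{"fingers":0,"tx":0,"ty":0,"tz":0,"yaw":0},{"fingers":0,"tx":0,"ty":-41,"tz":0,"yaw":0},{"fingers":0,"tx":0,"ty":0,"tz":0,"yaw":0},{"fingers":0,"tx":0,"ty":-41,"tz":0,"yaw":0},{"fingers":0,"tx":0,"ty":0,"tz":0,"yaw":0}]' >/dev/null;python3 j.py
```

```text
[-0.4717  0.1263  2.0046  0.0148  0.9677 -0.4723] [ 0.024  0.048 -0.176  0.042 -0.086  0.024] -0.043 [ 0.4869 -0.166   0.1177] [ 0.0438 -0.0087 -0.999 ]
[-0.4696  0.1073  1.9975  0.0109  1.043  -0.4645] [ 0.024  0.055 -0.161  0.044 -0.086  0.026] 0.0062 [ 0.4749 -0.1596  0.1301] [-0.0013  0.0112 -0.9999]
```

```bash

python3 -m handwheel '[{"fingers":0,"tx":0,"ty":-28,"tz":11,"yaw":0},{"fingers":0,"tx":0,"ty":0,"tz":0,"yaw":0},{"fingers":0,"tx":0,"ty":0,"tz":0,"yaw":0}]' >/dev/null;python3 look.py w10.png tin1
```

```text
ee [ 0.4432 -0.1695  0.1321] w 0.0855 t 14.8 jawang -0.68 q6 -0.51 F [0.7 0.  0.3] tooldown [-0.003  0.012 -1.   ]
tin1 [(0.83, array([ 0.441, -0.172, -0.   ])), (0.82, array([ 0.602, -0.338,  0.001])), (0.79, array([ 0.476, -0.307, -0.001]))]
```

```bash

python3 -m handwheel '[{"fingers":0,"tx":40,"ty":-2,"tz":1,"yaw":0},{"fingers":0,"tx":0,"ty":0,"tz":0,"yaw":0},{"fingers":0,"tx":35,"ty":0,"tz":0,"yaw":0},{"fingers":0,"tx":0,"ty":0,"tz":0,"yaw":0},{"fingers":0,"tx":8,"ty":0,"tz":0,"yaw":0},{"fingers":0,"tx":0,"ty":0,"tz":0,"yaw":0}]' >/dev/null;python3 look.py w11.png tin1
```

```text
ee [ 0.4532 -0.1737  0.0559] w 0.0853 t 15.4 jawang -0.52 q6 -0.51 F [-1.   0.1 -1.8] tooldown [ 0.011  0.004 -1.   ]
tin1 [(0.82, array([ 0.603, -0.343, -0.001])), (0.66, array([ 0.441, -0.17 ,  0.   ]))]
```

View pics/w11.png

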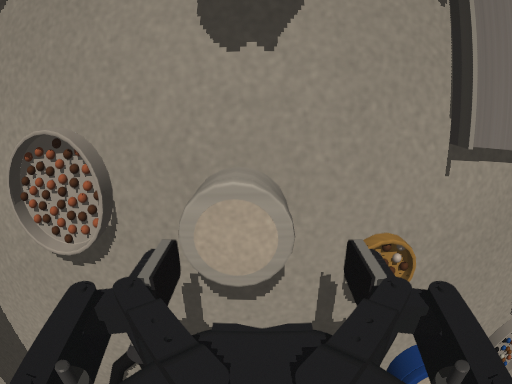

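```bash

python3 -m handwheel '[{"fingers":0,"tx":3,"ty":-14,"tz":-2,"yaw":0},{"fingers":0,"tx":0,"ty":0,"tz":0,"yaw":0},{"fingers":0,"tx":14,"ty":-2,"tz":0,"yaw":0},{"fingers":0,"tx":0,"ty":0,"tz":0,"yaw":0}]' >/dev/null;python3 look.py w12.png tin1
```

```text
ee [ 0.4475 -0.1769  0.0507] w 0.0854 t 15.83 jawang -0.49 q6 -0.53 F [-1.5  0.3 -0.7] tooldown [ 0.035 -0.009 -0.999]
tin1 [(0.81, array([ 0.441, -0.172, -0.002])), (0.58, array([ 0.605, -0.343,  0.   ]))]
```

View pics/w12.png

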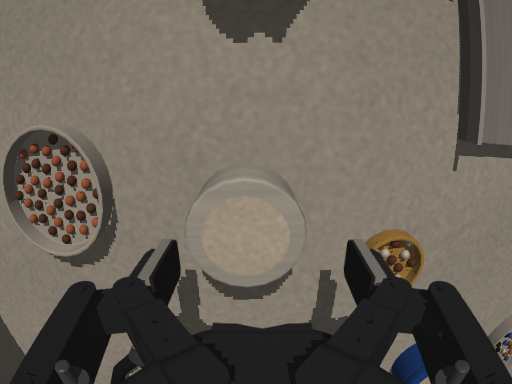

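```bash

python3 -m handwheel '[{"fingers":0,"tx":12,"ty":-8,"tz":-7,"yaw":0},{"fingers":0,"tx":0,"ty":0,"tz":0,"yaw":0},{"fingers":0,"tx":6,"ty":-2,"tz":-2,"yaw":0},{"fingers":0,"tx":0,"ty":0,"tz":0,"yaw":0}]' >/dev/null;python3 look.py w13.png tin1
```

```text
ee [ 0.4461 -0.172   0.0394] w 0.0852 t 16.27 jawang -0.47 q6 -0.52 F [-1.1  0.3 -0.8] tooldown [ 0.05  -0.017 -0.999]
tin1 [(0.85, array([ 0.443, -0.17 , -0.004])), (0.65, array([ 0.604, -0.339,  0.001]))]
```

```bash

python3 -m handwheel '[{"fingers":1,"tx":0,"ty":0,"tz":0,"yaw":0},{"fingers":1,"tx":0,"ty":0,"tz":0,"yaw":0},{"fingers":1,"tx":0,"ty":0,"tz":0,"yaw":0},{"fingers":1,"tx":0,"ty":0,"tz":0,"yaw":0},{"fingers":1,"tx":0,"ty":0,"tz":0,"yaw":0},{"fingers":1,"tx":0,"ty":0,"tz":0,"yaw":0}]' 50 >/dev/null;python3 look.py w14.png tin1
```

```text
ee [ 0.449  -0.1741  0.0421] w 0.0599 t 16.87 jawang -0.47 q6 -0.52 F [-0.4 -1.  -0. ] tooldown [ 0.054 -0.02  -0.998]
tin1 [(0.86, array([ 0.453, -0.174, -0.   ])), (0.58, array([ 0.603, -0.338, -0.001]))]
```

View pics/w14.png

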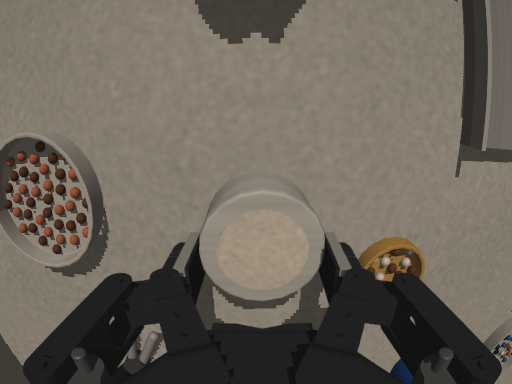

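```bash

python3 -m handwheel '[{"fingers":1,"tx":-20,"ty":0,"tz":0,"yaw":0},{"fingers":1,"tx":-40,"ty":0,"tz":0,"yaw":0},{"fingers":1,"tx":-40,"ty":0,"tz":0,"yaw":0},{"fingers":1,"tx":0,"ty":30,"tz":-26,"yaw":0},{"fingers":1,"tx":0,"ty":30,"tz":-26,"yaw":0},{"fingers":1,"tx":0,"ty":30,"tz":-26,"yaw":0},{"fingers":1,"tx":0,"ty":30,"tz":-26,"yaw":0},{"fingers":1,"tx":0,"ty":30,"tz":-26,"yaw":0},{"fingers":1,"tx":0,"ty":0,"tz":0,"yaw":0},{"fingers":1,"tx":0,"ty":0,"tz":0,"yaw":0}]' 50 >/dev/null;python3 look.py w15.png tin1 scale bay
```

```text
ee [ 0.6001 -0.0383  0.1526] w 0.0598 t 17.8 jawang -0.87 q6 -0.16 F [-0.5  0.1 -1.4] tooldown [ 0.058 -0.019 -0.998]
tin1 [(0.73, array([ 0.605, -0.037,  0.11 ])), (0.52, array([ 0.477, -0.309, -0.003]))]
scale [(0.86, array([ 0.628,  0.051, -0.002]))]
bay []
```

View pics/w15.png

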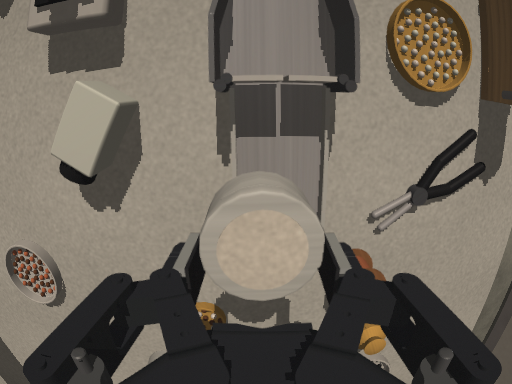

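```bash
python3 - <<'E'
from h import *
s,c=cap('wrist')
cv2.imwrite('pics/w15c.png',cv2.resize(c['image'][0:230,190:380],None,fx=2.6,fy=2.6,interpolation=cv2.INTER_CUBIC))
for u,v,z in [(222,83,.06),(350,82,.06),(236,150,.022),(325,150,.022),(286,78,.054),(237,105,.022),(323,105,.022)]: print(u,v,ray(c,u,v,z,s).round(4))
E
```

```text
222 83 [0.5794 0.0459 0.06  ]
350 82 [0.6701 0.047  0.06  ]
236 150 [ 0.5863 -0.0089  0.022 ]
325 150 [ 0.6626 -0.0107  0.022 ]
286 78 [0.6243 0.0488 0.054 ]
237 105 [0.5884 0.0287 0.022 ]
323 105 [0.66   0.0281 0.022 ]
```

View pics/w15c.png

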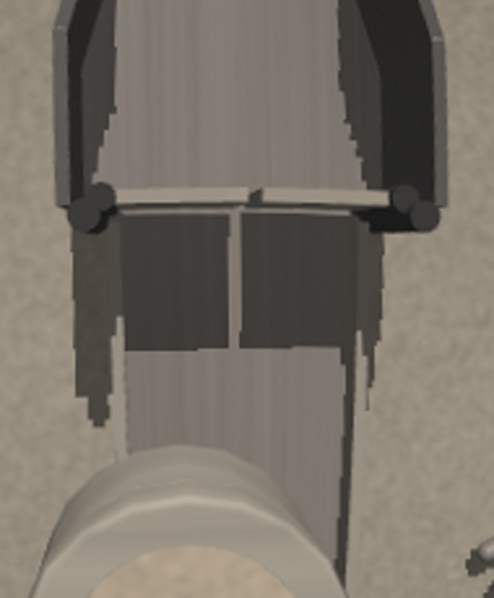

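```bash

python3 -m handwheel '[{"fingers":1,"tx":0,"ty":8,"tz":-20,"yaw":0},{"fingers":1,"tx":0,"ty":0,"tz":0,"yaw":0},{"fingers":1,"tx":36,"ty":0,"tz":0,"yaw":0},{"fingers":1,"tx":0,"ty":0,"tz":0,"yaw":0},{"fingers":1,"tx":25,"ty":0,"tz":0,"yaw":0},{"fingers":1,"tx":0,"ty":0,"tz":0,"yaw":0}]' 50 >/dev/null;python3 look.py w16.png tin1 scale bay
```

```text
ee [ 0.6068 -0.0279  0.092 ] w 0.0598 t 18.55 jawang -1.61 q6 -0.12 F [-3.1  0.5 -2.7] tooldown [ 0.056 -0.021 -0.998]
tin1 [(0.74, array([ 0.609, -0.025,  0.05 ]))]
scale [(0.86, array([ 0.629,  0.05 , -0.002]))]
bay [(0.45, array([ 0.627,  0.051, -0.001]))]
```

View pics/w16.png

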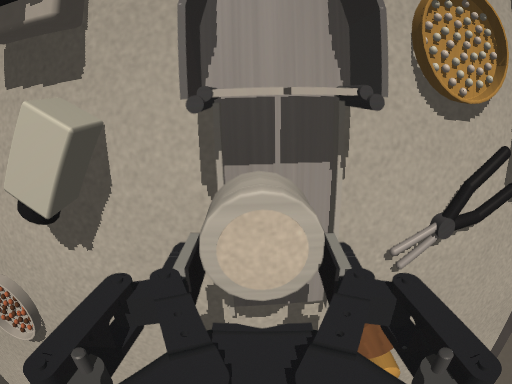

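```bash

python3 -m handwheel '[{"fingers":1,"tx":0,"ty":16,"tz":-8,"yaw":-1.6},{"fingers":1,"tx":0,"ty":0,"tz":0,"yaw":0},{"fingers":1,"tx":0,"ty":0,"tz":0,"yaw":0}]' 50 >/dev/null;python3 look.py w17.png tin1 scale
```

```text
ee [ 0.633  -0.0219  0.1076] w 0.0598 t 19.0 jawang 0.03 q6 -0.13 F [-0.5 -0.2 -1.4] tooldown [ 0.081 -0.025 -0.996]
tin1 [(0.89, array([ 0.633, -0.018,  0.065]))]
scale [(0.84, array([ 0.627,  0.049, -0.002]))]
```

```bash
python3 - <<'E'
from h import *
s,c=cap('wrist')
cv2.imwrite('pics/w17c.png',cv2.resize(c['image'][50:350,130:390],None,fx=2,fy=2,interpolation=cv2.INTER_CUBIC))
E
```

```text
(no output)
```

View pics/w17c.png

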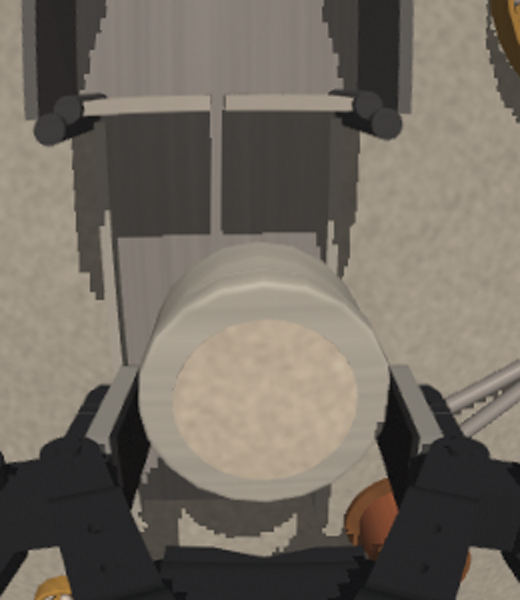

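```bash

python3 -m handwheel '[{"fingers":1,"tx":0,"ty":25,"tz":0,"yaw":0},{"fingers":1,"tx":0,"ty":25,"tz":0,"yaw":0},{"fingers":1,"tx":0,"ty":25,"tz":0,"yaw":0},{"fingers":1,"tx":0,"ty":-41,"tz":0,"yaw":0},{"fingers":1,"tx":0,"ty":0,"tz":0,"yaw":0},{"fingers":1,"tx":0,"ty":-41,"tz":0,"yaw":0},{"fingers":1,"tx":0,"ty":0,"tz":0,"yaw":0},{"fingers":1,"tx":0,"ty":0,"tz":0,"yaw":0}]' 50 >/dev/null;python3 look.py w18.png tin1 scale
```

```text
ee [ 0.6202 -0.0207  0.0816] w 0.0599 t 19.87 jawang -0.14 q6 -0.13 F [ 0.1 -0.2  0.2] tooldown [ 0.018 -0.017 -1.   ]
tin1 [(0.69, array([ 0.621, -0.017,  0.04 ]))]
scale [(0.69, array([ 0.629,  0.049, -0.003]))]
```

```bash

python3 -m handwheel '[{"fingers":1,"tx":20,"ty":0,"tz":0,"yaw":0},{"fingers":1,"tx":0,"ty":0,"tz":0,"yaw":0},{"fingers":1,"tx":10,"ty":0,"tz":0,"yaw":0},{"fingers":1,"tx":0,"ty":0,"tz":0,"yaw":0}]' 50 ;python3 look.py w19.png tin1 scale
```

```text
clock: 20.35
ee_pos: [0.6337, -0.023, 0.0636]
tool_rot: [1.104, 1.525, -0.469]
ft_force: [-0.6, 0.9, -2.2]
width: 0.0595
ee [ 0.6337 -0.023   0.0636] w 0.0595 t 20.35 jawang -0.11 q6 -0.13 F [-0.6  0.9 -2.2] tooldown [ 0.041 -0.021 -0.999]
tin1 [(0.62, array([ 0.636, -0.019,  0.021])), (0.3, array([ 0.628,  0.051, -0.001]))]
scale [(0.96, array([0.63 , 0.051, 0.001]))]
```

View pics/w19.png

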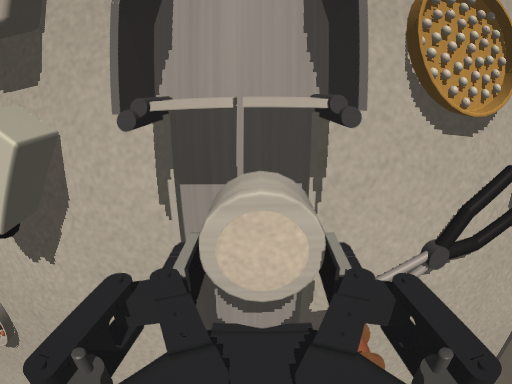

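```bash

python3 -m handwheel '[{"fingers":1,"tx":0,"ty":-16,"tz":0,"yaw":0},{"fingers":1,"tx":0,"ty":0,"tz":0,"yaw":0},{"fingers":1,"tx":0,"ty":0,"tz":0,"yaw":0}]' 50 ;python3 look.py
```

```text
clock: 20.75
ee_pos: [0.6194, -0.0229, 0.0645]
tool_rot: [1.143, 1.521, -0.431]
ft_force: [0.1, -0.5, -0.5]
width: 0.06
ee [ 0.6194 -0.0229  0.0645] w 0.06 t 20.75 jawang -0.11 q6 -0.13 F [ 0.1 -0.5 -0.5] tooldown [ 0.045 -0.021 -0.999]
```

Full effect this time. Lower now with the +x drift in mind.

```bash

python3 -m handwheel '[{"fingers":1,"tx":12,"ty":0,"tz":0,"yaw":0},{"fingers":1,"tx":0,"ty":0,"tz":0,"yaw":0},{"fingers":1,"tx":0,"ty":0,"tz":0,"yaw":0}]' 50 ;python3 look.py w20.png tin1
python3 - <<'E'
from h import *
s,c=cap('wrist')
cv2.imwrite('pics/w20c.png',cv2.resize(c['image'][50:350,130:390],None,fx=2,fy=2,interpolation=cv2.INTER_CUBIC))
E
```

```text
clock: 21.05
ee_pos: [0.6224, -0.0233, 0.0525]
tool_rot: [1.167, 1.517, -0.407]
ft_force: [1.6, -0.8, -0.8]
width: 0.0597
ee [ 0.6224 -0.0233  0.0525] w 0.0597 t 21.05 jawang -0.11 q6 -0.13 F [ 1.6 -0.8 -0.8] tooldown [ 0.049 -0.021 -0.999]
tin1 [(0.82, array([ 0.627, -0.019,  0.011]))]
```

View pics/w20c.png

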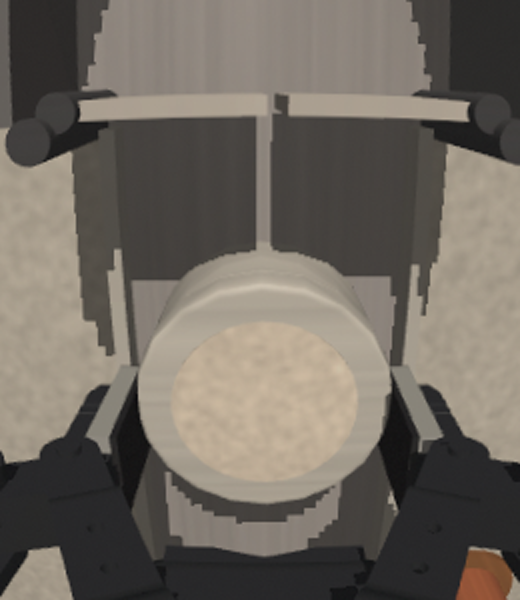

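```bash

python3 -m handwheel '[{"fingers":0,"tx":0,"ty":0,"tz":0,"yaw":0},{"fingers":0,"tx":0,"ty":0,"tz":0,"yaw":0},{"fingers":0,"tx":0,"ty":0,"tz":0,"yaw":0},{"fingers":0,"tx":-35,"ty":0,"tz":0,"yaw":0},{"fingers":0,"tx":-25,"ty":0,"tz":0,"yaw":0},{"fingers":0,"tx":0,"ty":0,"tz":0,"yaw":0},{"fingers":0.65,"tx":0,"ty":0,"tz":33,"yaw":0},{"fingers":0.65,"tx":0,"ty":0,"tz":33,"yaw":0},{"fingers":0.65,"tx":0,"ty":0,"tz":0,"yaw":0},{"fingers":0.65,"tx":0,"ty":0,"tz":0,"yaw":0}]' 50 ;python3 look.py w21.png tin1
```

```text
clock: 22.03
ee_pos: [0.6193, -0.0888, 0.1154]
tool_rot: [1.162, 1.517, -0.408]
ft_force: [-0.8, -0.7, -0.5]
width: 0.0387
ee [ 0.6193 -0.0888  0.1154] w 0.0387 t 22.03 jawang 0.08 q6 -0.25 F [-0.8 -0.7 -0.5] tooldown [ 0.049 -0.021 -0.999]
tin1 [(0.94, array([ 0.477, -0.31 ,  0.001])), (0.93, array([ 0.625, -0.021,  0.008]))]
```

View pics/w21.png

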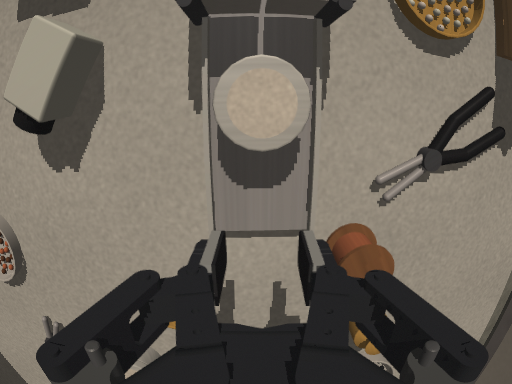

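```bash

python3 -m handwheel '[{"fingers":0.7,"tx":36,"ty":0,"tz":0,"yaw":0},{"fingers":0.7,"tx":0,"ty":0,"tz":0,"yaw":0},{"fingers":0.7,"tx":20,"ty":0,"tz":0,"yaw":0},{"fingers":0.7,"tx":0,"ty":0,"tz":0,"yaw":0},{"fingers":0.7,"tx":0,"ty":0,"tz":0,"yaw":0}]' 50 ;python3 look.py w22.png tin1
```

```text
clock: 22.55
ee_pos: [0.6221, -0.0848, 0.0579]
tool_rot: [1.172, 1.52, -0.392]
ft_force: [1.1, -0.7, 0.7]
width: 0.0256
ee [ 0.6221 -0.0848  0.0579] w 0.0256 t 22.55 jawang 0.38 q6 -0.24 F [ 1.1 -0.7  0.7] tooldown [ 0.047 -0.019 -0.999]
tin1 [(0.86, array([ 0.624, -0.023,  0.009]))]
```

View pics/w22.png

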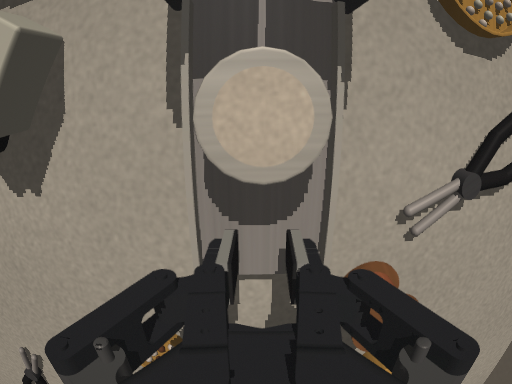

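```bash

python3 -m handwheel '[{"fingers":0.7,"tx":9,"ty":0,"tz":0,"yaw":0},{"fingers":0.7,"tx":0,"ty":0,"tz":0,"yaw":0},{"fingers":0.7,"tx":0,"ty":0,"tz":-15,"yaw":0},{"fingers":0.7,"tx":0,"ty":0,"tz":-15,"yaw":0},{"fingers":0.7,"tx":0,"ty":0,"tz":-15,"yaw":0},{"fingers":0.7,"tx":0,"ty":0,"tz":0,"yaw":0}]' 50 ;python3 look.py w23.png tin1
```

```text
clock: 23.15
ee_pos: [0.6253, -0.0378, 0.0537]
tool_rot: [1.204, 1.511, -0.363]
ft_force: [-0.9, 1.3, -0.3]
width: 0.0256
ee [ 0.6253 -0.0378  0.0537] w 0.0256 t 23.15 jawang 0.26 q6 -0.16 F [-0.9  1.3 -0.3] tooldown [ 0.055 -0.021 -0.998]
tin1 [(0.73, array([0.631, 0.002, 0.011]))]
```

View pics/w23.png

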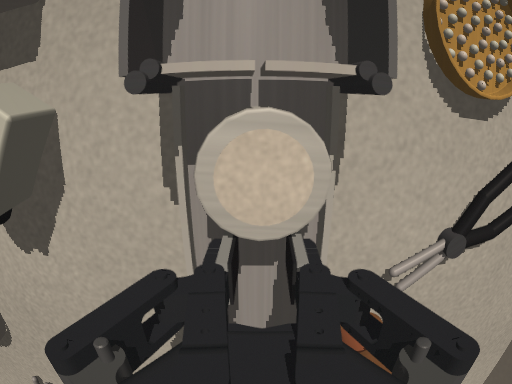

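Nicely nested at (262,172), flap ahead at row 70. Keep pushing.

```bash

python3 -m handwheel '[{"fingers":0.7,"tx":0,"ty":0,"tz":-16,"yaw":0},{"fingers":0.7,"tx":0,"ty":0,"tz":-16,"yaw":0},{"fingers":0.7,"tx":0,"ty":0,"tz":-16,"yaw":0},{"fingers":0.7,"tx":0,"ty":0,"tz":-16,"yaw":0},{"fingers":0.7,"tx":0,"ty":0,"tz":0,"yaw":0}]' 50 ;python3 look.py w24.png tin1
```

```text
clock: 23.67
ee_pos: [0.6274, 0.0197, 0.0545]
tool_rot: [1.107, 1.504, -0.462]
ft_force: [-0.6, 0.8, -0.2]
width: 0.0255
ee [0.6274 0.0197 0.0545] w 0.0255 t 23.67 jawang 0.12 q6 -0.05 F [-0.6  0.8 -0.2] tooldown [ 0.06  -0.03  -0.998]
tin1 [(0.64, array([0.628, 0.056, 0.008]))]
```

View pics/w24.png

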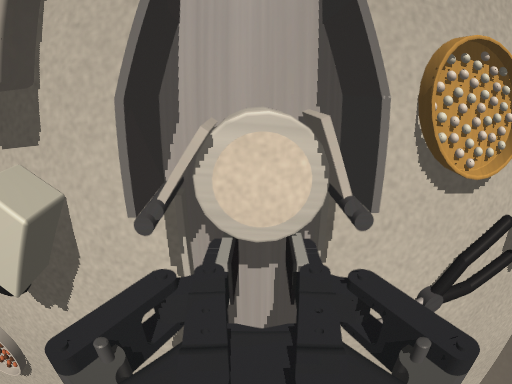

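```bash

python3 -m handwheel '[{"fingers":0.7,"tx":0,"ty":0,"tz":-17,"yaw":0},{"fingers":0.7,"tx":0,"ty":0,"tz":-17,"yaw":0},{"fingers":0.7,"tx":0,"ty":-2,"tz":-17,"yaw":0},{"fingers":0.7,"tx":0,"ty":0,"tz":-17,"yaw":0},{"fingers":0.7,"tx":0,"ty":0,"tz":-17,"yaw":0},{"fingers":0.7,"tx":0,"ty":0,"tz":0,"yaw":0}]' 50 ;python3 look.py w25.png tin1
```

```text
clock: 24.27
ee_pos: [0.6295, 0.0929, 0.0545]
tool_rot: [1.023, 1.495, -0.555]
ft_force: [-1.1, 0.5, -0.2]
width: 0.0255
ee [0.6295 0.0929 0.0545] w 0.0255 t 24.27 jawang -0.34 q6 0.1 F [-1.1  0.5 -0.2] tooldown [ 0.065 -0.04  -0.997]
tin1 [(0.74, array([0.632, 0.13 , 0.011]))]
```

View pics/w25.png

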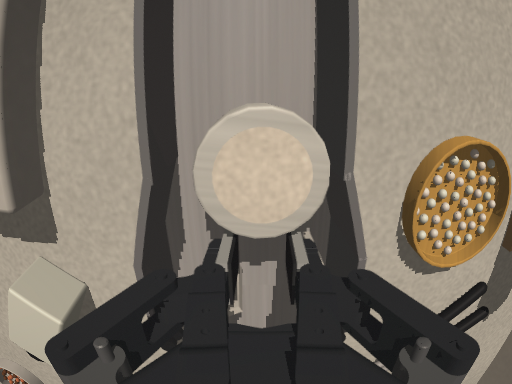

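```bash

python3 -m handwheel '[{"fingers":0.7,"tx":0,"ty":0,"tz":-15,"yaw":0},{"fingers":0.7,"tx":0,"ty":0,"tz":0,"yaw":0},{"fingers":0.7,"tx":0,"ty":0,"tz":8,"yaw":0},{"fingers":0.7,"tx":-30,"ty":0,"tz":0,"yaw":0},{"fingers":0.7,"tx":-40,"ty":0,"tz":0,"yaw":0},{"fingers":0.7,"tx":-30,"ty":0,"tz":20,"yaw":0},{"fingers":0.7,"tx":0,"ty":0,"tz":40,"yaw":0},{"fingers":0,"tx":0,"ty":0,"tz":40,"yaw":0},{"fingers":0,"tx":0,"ty":0,"tz":40,"yaw":0},{"fingers":0,"tx":0,"ty":0,"tz":0,"yaw":0}]' 50 ;python3 look.py w26.png tin1 tub
```

```text
clock: 25.2
ee_pos: [0.6217, -0.0496, 0.164]
tool_rot: [0.954, 1.49, -0.623]
ft_force: [1.1, 0.0, 0.1]
width: 0.0611
ee [ 0.6217 -0.0496  0.164 ] w 0.0611 t 25.2 jawang -0.26 q6 -0.15 F [1.1 0.  0.1] tooldown [ 0.066 -0.047 -0.997]
tin1 [(0.68, array([ 0.476, -0.308, -0.001])), (0.45, array([ 0.631,  0.051, -0.003]))]
tub [(0.98, array([0.459, 0.012, 0.024])), (0.4, array([ 0.477, -0.309, -0.001]))]
```

```bash
python3 -c "
from h import *
s,c=cap('top','top1.png');print(places('tin1','top',c))
s,c=cap('scene','scene1.png');print(places('tin1','scene',c))"
```

```text
[(0.65, array([ 0.478, -0.308, -0.002])), (0.49, array([0.636, 0.148, 0.011]))]
[(0.96, array([ 0.605, -0.338, -0.   ])), (0.91, array([ 0.475, -0.299,  0.   ])), (0.67, array([0.631, 0.147, 0.01 ])), (0.61, array([ 0.567, -0.456, -0.006]))]
```

View pics/w26.png

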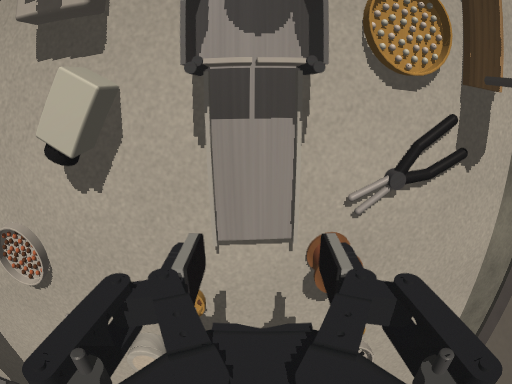

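View pics/scene1.png

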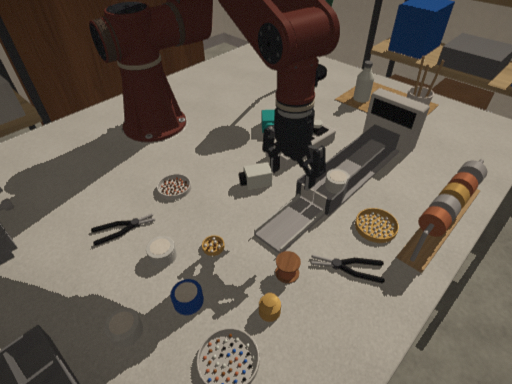

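```bash

python3 -m handwheel '[{"fingers":0,"tx":0,"ty":-30,"tz":28,"yaw":0},{"fingers":0,"tx":0,"ty":0,"tz":0,"yaw":0},{"fingers":0,"tx":0,"ty":-30,"tz":28,"yaw":0},{"fingers":0,"tx":0,"ty":0,"tz":0,"yaw":0},{"fingers":0,"tx":0,"ty":-30,"tz":28,"yaw":0},{"fingers":0,"tx":0,"ty":0,"tz":0,"yaw":0},{"fingers":0,"tx":0,"ty":-30,"tz":28,"yaw":0},{"fingers":0,"tx":0,"ty":0,"tz":0,"yaw":0}]' 50 ;python3 look.py w27.png tin1
```

```text
clock: 26.22
ee_pos: [0.5026, -0.1369, 0.1514]
tool_rot: [0.869, 1.513, -0.681]
ft_force: [-0.8, 0.2, -0.6]
width: 0.0855
ee [ 0.5026 -0.1369  0.1514] w 0.0855 t 26.22 jawang 1.23 q6 -0.4 F [-0.8  0.2 -0.6] tooldown [ 0.045 -0.036 -0.998]
tin1 [(0.9, array([ 0.605, -0.341, -0.   ])), (0.55, array([ 0.479, -0.308,  0.001]))]
```

```bash

python3 -m handwheel '[{"fingers":0,"tx":0,"ty":-2,"tz":40,"yaw":1.2},{"fingers":0,"tx":0,"ty":-2,"tz":40,"yaw":0},{"fingers":0,"tx":0,"ty":-2,"tz":40,"yaw":0},{"fingers":0,"tx":0,"ty":0,"tz":40,"yaw":0},{"fingers":0,"tx":0,"ty":0,"tz":25,"yaw":0},{"fingers":0,"tx":0,"ty":-33,"tz":-10,"yaw":0},{"fingers":0,"tx":0,"ty":0,"tz":0,"yaw":0},{"fingers":0,"tx":0,"ty":0,"tz":0,"yaw":0}]' 50 ;python3 look.py w27.png tin1
```

```text
clock: 26.98
ee_pos: [0.4757, -0.3089, 0.1519]
tool_rot: [1.033, 1.514, -0.523]
ft_force: [-0.3, 0.0, -0.1]
width: 0.0849
ee [ 0.4757 -0.3089  0.1519] w 0.0849 t 26.98 jawang 0.89 q6 -0.73 F [-0.3  0.  -0.1] tooldown [ 0.05  -0.029 -0.998]
tin1 [(0.92, array([ 0.574, -0.456, -0.004])), (0.61, array([ 0.477, -0.309,  0.002])), (0.61, array([ 0.604, -0.338,  0.001]))]
```

View pics/w27.png

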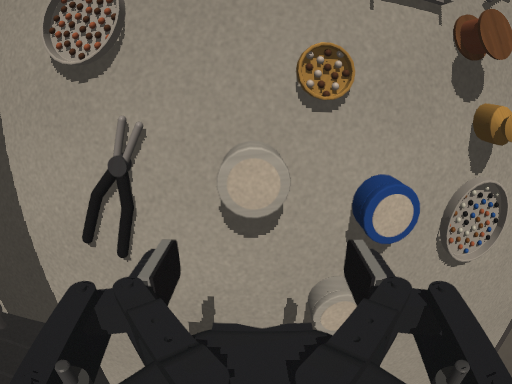

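```bash

python3 -m handwheel '[{"fingers":0,"tx":38,"ty":-6,"tz":-4,"yaw":0.9},{"fingers":0,"tx":0,"ty":0,"tz":0,"yaw":0},{"fingers":0,"tx":38,"ty":-6,"tz":-4,"yaw":0},{"fingers":0,"tx":0,"ty":0,"tz":0,"yaw":0},{"fingers":0,"tx":14,"ty":0,"tz":0,"yaw":0},{"fingers":0,"tx":0,"ty":0,"tz":0,"yaw":0}]' 50 ;python3 look.py w28.png tin1
```

```text
clock: 27.58
ee_pos: [0.4797, -0.3031, 0.0741]
tool_rot: [1.032, 1.501, -0.529]
ft_force: [-1.1, 1.3, -0.9]
width: 0.0853
ee [ 0.4797 -0.3031  0.0741] w 0.0853 t 27.58 jawang 0.65 q6 -0.71 F [-1.1  1.3 -0.9] tooldown [ 0.06  -0.035 -0.998]
tin1 [(0.83, array([ 0.605, -0.34 ,  0.001])), (0.57, array([ 0.479, -0.309,  0.001]))]
```

```bash

python3 -m handwheel '[{"fingers":0,"tx":20,"ty":-5,"tz":3,"yaw":0.6},{"fingers":0,"tx":0,"ty":0,"tz":0,"yaw":0},{"fingers":0,"tx":13,"ty":-2,"tz":0,"yaw":0},{"fingers":0,"tx":0,"ty":0,"tz":0,"yaw":0},{"fingers":0,"tx":0,"ty":0,"tz":0,"yaw":0}]' 50 ;python3 look.py w29.png tin1
```

```text
clock: 28.1
ee_pos: [0.4876, -0.3166, 0.0573]
tool_rot: [0.991, 1.469, -0.578]
ft_force: [0.8, -0.2, 1.0]
width: 0.0855
ee [ 0.4876 -0.3166  0.0573] w 0.0855 t 28.1 jawang 0.25 q6 -0.72 F [ 0.8 -0.2  1. ] tooldown [ 0.085 -0.056 -0.995]
tin1 [(0.94, array([ 0.604, -0.339, -0.001])), (0.64, array([ 0.476, -0.309,  0.   ])), (0.62, array([ 0.571, -0.454, -0.001]))]
```

View pics/w29.png

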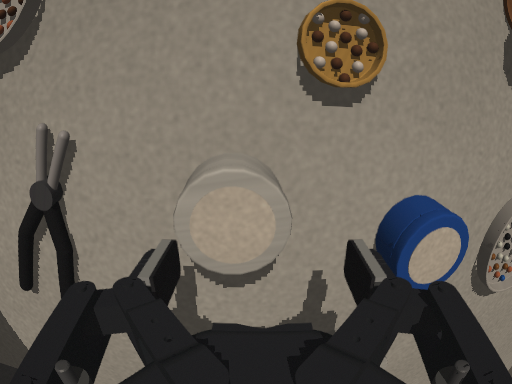

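```bash

python3 -m handwheel '[{"fingers":0,"tx":-41,"ty":0,"tz":0,"yaw":0},{"fingers":0,"tx":0,"ty":25,"tz":16,"yaw":0},{"fingers":0,"tx":0,"ty":25,"tz":16,"yaw":0},{"fingers":0,"tx":0,"ty":25,"tz":16,"yaw":0},{"fingers":0,"tx":0,"ty":-34,"tz":-22,"yaw":0},{"fingers":0,"tx":0,"ty":0,"tz":0,"yaw":0},{"fingers":0,"tx":0,"ty":-34,"tz":-22,"yaw":0},{"fingers":0,"tx":0,"ty":0,"tz":0,"yaw":0},{"fingers":0,"tx":0,"ty":-34,"tz":-22,"yaw":0},{"fingers":0,"tx":0,"ty":0,"tz":0,"yaw":0}]' 50 ;python3 look.py
```

```text
clock: 29.03
ee_pos: [0.4613, -0.2958, 0.0811]
tool_rot: [1.141, 1.524, -0.427]
ft_force: [-1.1, 2.1, -2.5]
width: 0.086
ee [ 0.4613 -0.2958  0.0811] w 0.086 t 29.03 jawang 0.18 q6 -0.72 F [-1.1  2.1 -2.5] tooldown [ 0.043 -0.019 -0.999]
```

```bash

python3 -m handwheel '[{"fingers":0,"tx":36,"ty":8,"tz":7,"yaw":0},{"fingers":0,"tx":0,"ty":0,"tz":0,"yaw":0},{"fingers":0,"tx":0,"ty":0,"tz":0,"yaw":0}]' 50 ;python3 look.py w30.png tin1
```

```text
clock: 29.33
ee_pos: [0.4768, -0.3081, 0.0469]
tool_rot: [1.097, 1.514, -0.471]
ft_force: [1.3, -1.0, 0.8]
width: 0.0852
ee [ 0.4768 -0.3081  0.0469] w 0.0852 t 29.33 jawang 0.17 q6 -0.72 F [ 1.3 -1.   0.8] tooldown [ 0.05  -0.026 -0.998]
tin1 [(0.89, array([ 0.605, -0.339, -0.003])), (0.67, array([ 0.479, -0.308, -0.002]))]
```

```bash

python3 -m handwheel '[{"fingers":0,"tx":9,"ty":-1,"tz":0,"yaw":0},{"fingers":0,"tx":0,"ty":0,"tz":0,"yaw":0},{"fingers":1,"tx":0,"ty":0,"tz":0,"yaw":0},{"fingers":1,"tx":0,"ty":0,"tz":0,"yaw":0},{"fingers":1,"tx":0,"ty":0,"tz":0,"yaw":0},{"fingers":1,"tx":0,"ty":0,"tz":0,"yaw":0},{"fingers":1,"tx":0,"ty":0,"tz":0,"yaw":0},{"fingers":1,"tx":0,"ty":0,"tz":0,"yaw":0}]' 50 ;python3 look.py w31.png tin1
```

```text
clock: 30.1
ee_pos: [0.481, -0.3124, 0.0504]
tool_rot: [1.031, 1.494, -0.537]
ft_force: [0.8, 0.4, -1.5]
width: 0.0597
ee [ 0.481  -0.3124  0.0504] w 0.0597 t 30.1 jawang 0.25 q6 -0.72 F [ 0.8  0.4 -1.5] tooldown [ 0.066 -0.039 -0.997]
tin1 [(0.91, array([ 0.485, -0.309, -0.   ])), (0.88, array([ 0.605, -0.34 ,  0.001])), (0.66, array([ 0.573, -0.457,  0.002]))]
```

View pics/w31.png

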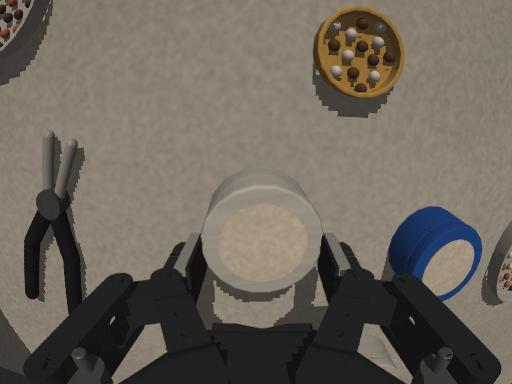

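```bash

python3 -m handwheel '[{"fingers":0.1,"tx":0,"ty":0,"tz":0,"yaw":0},{"fingers":0.1,"tx":0,"ty":0,"tz":0,"yaw":0},{"fingers":0.1,"tx":14,"ty":-3,"tz":-5,"yaw":0},{"fingers":0.1,"tx":0,"ty":0,"tz":0,"yaw":0},{"fingers":1,"tx":0,"ty":0,"tz":0,"yaw":0},{"fingers":1,"tx":0,"ty":0,"tz":0,"yaw":0},{"fingers":1,"tx":0,"ty":0,"tz":0,"yaw":0},{"fingers":1,"tx":0,"ty":0,"tz":0,"yaw":0},{"fingers":1,"tx":0,"ty":0,"tz":0,"yaw":0}]' 60 ;python3 look.py w31.png tin1
```

```text
clock: 30.95
ee_pos: [0.4809, -0.3097, 0.0383]
tool_rot: [1.023, 1.49, -0.544]
ft_force: [0.1, 0.3, -1.4]
width: 0.06
ee [ 0.4809 -0.3097  0.0383] w 0.06 t 30.95 jawang 0.26 q6 -0.72 F [ 0.1  0.3 -1.4] tooldown [ 0.069 -0.042 -0.997]
tin1 [(0.59, array([ 0.605, -0.337,  0.   ])), (0.58, array([ 0.482, -0.311,  0.002]))]
```

```bash

python3 -m handwheel '[{"fingers":1,"tx":-30,"ty":0,"tz":0,"yaw":0},{"fingers":1,"tx":-40,"ty":0,"tz":0,"yaw":0},{"fingers":1,"tx":-30,"ty":0,"tz":0,"yaw":0},{"fingers":1,"tx":0,"ty":22,"tz":-32,"yaw":0},{"fingers":1,"tx":0,"ty":22,"tz":-32,"yaw":0},{"fingers":1,"tx":0,"ty":22,"tz":-32,"yaw":0},{"fingers":1,"tx":0,"ty":22,"tz":-32,"yaw":0},{"fingers":1,"tx":0,"ty":22,"tz":-32,"yaw":0},{"fingers":1,"tx":0,"ty":22,"tz":-32,"yaw":0},{"fingers":1,"tx":0,"ty":22,"tz":-32,"yaw":0}]' 60 ;python3 look.py w32.png tin1
```

```text
clock: 31.88
ee_pos: [0.6288, -0.0803, 0.1424]
tool_rot: [1.012, 1.493, -0.572]
ft_force: [0.3, -0.7, -1.3]
width: 0.0599
ee [ 0.6288 -0.0803  0.1424] w 0.0599 t 31.88 jawang -0.69 q6 -0.2 F [ 0.3 -0.7 -1.3] tooldown [ 0.065 -0.042 -0.997]
tin1 [(0.75, array([ 0.633, -0.078,  0.107]))]
```

```bash

python3 -m handwheel '[{"fingers":1,"tx":0,"ty":30,"tz":-27,"yaw":-0.7},{"fingers":1,"tx":0,"ty":30,"tz":-27,"yaw":0},{"fingers":1,"tx":0,"ty":30,"tz":0,"yaw":0},{"fingers":1,"tx":0,"ty":-41,"tz":0,"yaw":0},{"fingers":1,"tx":0,"ty":0,"tz":0,"yaw":0},{"fingers":1,"tx":0,"ty":-41,"tz":0,"yaw":0},{"fingers":1,"tx":0,"ty":0,"tz":0,"yaw":0},{"fingers":1,"tx":0,"ty":0,"tz":0,"yaw":0}]' 60 ;python3 look.py w32.png tin1
```

```text
clock: 32.65
ee_pos: [0.634, -0.0214, 0.1066]
tool_rot: [-0.122, 1.539, -1.682]
ft_force: [0.5, 0.4, -0.8]
width: 0.0596
ee [ 0.634  -0.0214  0.1066] w 0.0596 t 32.65 jawang 0.66 q6 -0.12 F [ 0.5  0.4 -0.8] tooldown [-0.004 -0.032 -0.999]
tin1 [(0.91, array([ 0.636, -0.021,  0.07 ]))]
```

```bash

python3 -m handwheel '[{"fingers":1,"tx":36,"ty":-14,"tz":-2,"yaw":0.6},{"fingers":1,"tx":0,"ty":0,"tz":0,"yaw":0},{"fingers":1,"tx":0,"ty":0,"tz":0,"yaw":0}]' 60 ;python3 look.py w33.png tin1
```

```text
clock: 33.0
ee_pos: [0.6262, -0.0224, 0.077]
tool_rot: [0.309, 1.536, -1.262]
ft_force: [2.0, -0.5, -0.2]
width: 0.0597
ee [ 0.6262 -0.0224  0.077 ] w 0.0597 t 33.0 jawang -0.02 q6 -0.11 F [ 2.  -0.5 -0.2] tooldown [ 0.011 -0.034 -0.999]
tin1 [(0.74, array([ 0.625, -0.024,  0.044]))]
```

```bash

python3 -m handwheel '[{"fingers":1,"tx":24,"ty":-5,"tz":-2,"yaw":0},{"fingers":1,"tx":0,"ty":0,"tz":0,"yaw":0},{"fingers":1,"tx":0,"ty":0,"tz":0,"yaw":0}]' 60 ;python3 look.py w34.png tin1
python3 - <<'E'
from h import *
s,c=cap('wrist')
cv2.imwrite('pics/w34c.png',cv2.resize(c['image'][50:350,130:390],None,fx=2,fy=2,interpolation=cv2.INTER_CUBIC))
E
```

```text
clock: 33.35
ee_pos: [0.6274, -0.0221, 0.059]
tool_rot: [0.525, 1.53, -1.046]
ft_force: [1.0, -0.3, -0.9]
width: 0.0597
ee [ 0.6274 -0.0221  0.059 ] w 0.0597 t 33.35 jawang -0.01 q6 -0.11 F [ 1.  -0.3 -0.9] tooldown [ 0.02  -0.035 -0.999]
tin1 [(0.78, array([ 0.628, -0.02 ,  0.021]))]
```

View pics/w34c.png

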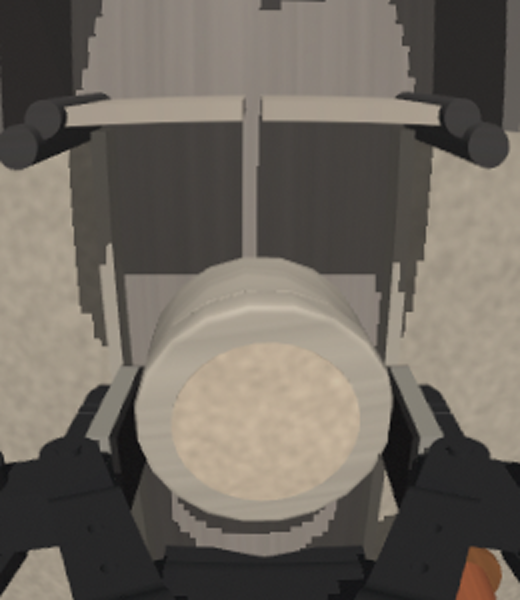

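Still ~8 mm high; shift −3 and lower.

```bash

python3 -m handwheel '[{"fingers":1,"tx":11,"ty":-5,"tz":0,"yaw":0},{"fingers":1,"tx":0,"ty":0,"tz":0,"yaw":0},{"fingers":1,"tx":0,"ty":0,"tz":0,"yaw":0}]' 60 ;python3 look.py w34.png tin1
```

```text
clock: 33.75
ee_pos: [0.6244, -0.0227, 0.0499]
tool_rot: [0.618, 1.527, -0.953]
ft_force: [0.8, 0.7, -0.7]
width: 0.0601
ee [ 0.6244 -0.0227  0.0499] w 0.0601 t 33.75 jawang -0.01 q6 -0.11 F [ 0.8  0.7 -0.7] tooldown [ 0.025 -0.036 -0.999]
tin1 [(0.7, array([ 0.626, -0.022,  0.015]))]
```

```bash

python3 -m handwheel '[{"fingers":0,"tx":2,"ty":0,"tz":0,"yaw":0},{"fingers":0,"tx":0,"ty":0,"tz":0,"yaw":0},{"fingers":0,"tx":0,"ty":0,"tz":0,"yaw":0},{"fingers":0,"tx":-35,"ty":0,"tz":0,"yaw":0},{"fingers":0,"tx":-25,"ty":0,"tz":0,"yaw":0},{"fingers":0,"tx":0,"ty":0,"tz":0,"yaw":0},{"fingers":0.7,"tx":0,"ty":0,"tz":35,"yaw":0},{"fingers":0.7,"tx":0,"ty":0,"tz":33,"yaw":0},{"fingers":0.7,"tx":0,"ty":0,"tz":0,"yaw":0},{"fingers":0.7,"tx":0,"ty":0,"tz":0,"yaw":0}]' 50 ;python3 look.py w35.png tin1
```

```text
clock: 34.68
ee_pos: [0.6224, -0.0891, 0.1105]
tool_rot: [0.569, 1.529, -0.998]
ft_force: [-0.4, -0.1, 0.0]
width: 0.0385
ee [ 0.6224 -0.0891  0.1105] w 0.0385 t 34.68 jawang 0.2 q6 -0.23 F [-0.4 -0.1  0. ] tooldown [ 0.023 -0.035 -0.999]
tin1 [(0.56, array([ 0.625, -0.024,  0.01 ]))]
```

View pics/w35.png

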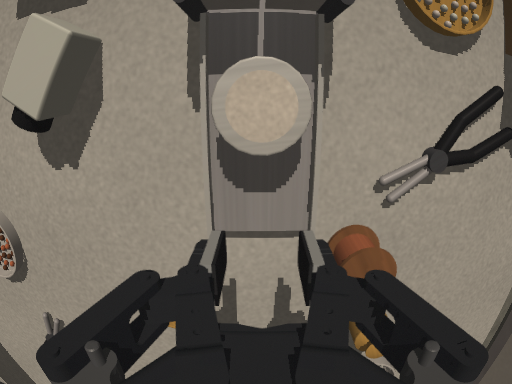

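```bash

python3 -m handwheel '[{"fingers":0.7,"tx":36,"ty":-3,"tz":0,"yaw":0},{"fingers":0.7,"tx":0,"ty":0,"tz":0,"yaw":0},{"fingers":0.7,"tx":20,"ty":0,"tz":0,"yaw":0},{"fingers":0.7,"tx":0,"ty":0,"tz":0,"yaw":0},{"fingers":0.7,"tx":0,"ty":0,"tz":0,"yaw":0}]' 50 ;python3 look.py w36.png tin1
```

```text
clock: 35.2
ee_pos: [0.6211, -0.0859, 0.0536]
tool_rot: [0.568, 1.531, -0.994]
ft_force: [1.1, -0.9, 0.9]
width: 0.0252
ee [ 0.6211 -0.0859  0.0536] w 0.0252 t 35.2 jawang 0.5 q6 -0.23 F [ 1.1 -0.9  0.9] tooldown [ 0.022 -0.034 -0.999]
tin1 [(0.55, array([ 0.628, -0.021,  0.008]))]
```

```bash

python3 -m handwheel '[{"fingers":0.7,"tx":0,"ty":2,"tz":-16,"yaw":0},{"fingers":0.7,"tx":0,"ty":0,"tz":-16,"yaw":0},{"fingers":0.7,"tx":0,"ty":0,"tz":-16,"yaw":0},{"fingers":0.7,"tx":0,"ty":0,"tz":-16,"yaw":0},{"fingers":0.7,"tx":0,"ty":0,"tz":-16,"yaw":0},{"fingers":0.7,"tx":0,"ty":0,"tz":-16,"yaw":0},{"fingers":0.7,"tx":0,"ty":0,"tz":0,"yaw":0}]' 50 ;python3 look.py w37.png tin1
```

```text
clock: 35.88
ee_pos: [0.6286, 0.0113, 0.0625]
tool_rot: [0.738, 1.516, -0.824]
ft_force: [0.1, -0.1, -0.2]
width: 0.0255
ee [0.6286 0.0113 0.0625] w 0.0255 t 35.88 jawang 0.53 q6 -0.06 F [ 0.1 -0.1 -0.2] tooldown [ 0.037 -0.04  -0.999]
tin1 [(0.8, array([0.63 , 0.047, 0.011]))]
```

View pics/w37.png

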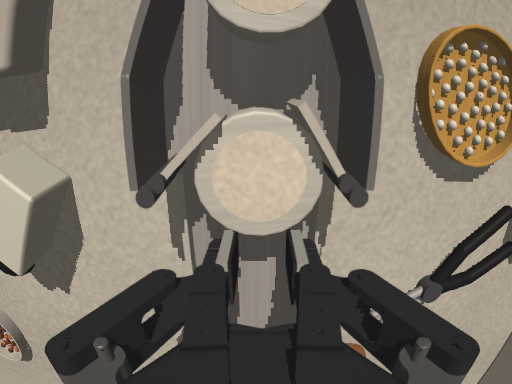

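```bash

python3 -m handwheel '[{"fingers":0.7,"tx":14,"ty":-4,"tz":0,"yaw":0},{"fingers":0.7,"tx":0,"ty":0,"tz":0,"yaw":0},{"fingers":0.7,"tx":0,"ty":0,"tz":-16,"yaw":0},{"fingers":0.7,"tx":1,"ty":-1,"tz":-16,"yaw":0},{"fingers":0.7,"tx":1,"ty":-1,"tz":-16,"yaw":0},{"fingers":0.7,"tx":0,"ty":-1,"tz":-16,"yaw":0},{"fingers":0.7,"tx":0,"ty":0,"tz":0,"yaw":0}]' 50 ;python3 look.py w38.png tin1
```

```text
clock: 36.57
ee_pos: [0.6297, 0.0618, 0.0528]
tool_rot: [0.769, 1.498, -0.8]
ft_force: [-0.2, -1.2, -0.2]
width: 0.0257
ee [0.6297 0.0618 0.0528] w 0.0257 t 36.57 jawang 0.16 q6 0.05 F [-0.2 -1.2 -0.2] tooldown [ 0.051 -0.052 -0.997]
tin1 [(0.94, array([0.634, 0.1  , 0.009])), (0.72, array([0.634, 0.164, 0.008]))]
```

View pics/w38.png

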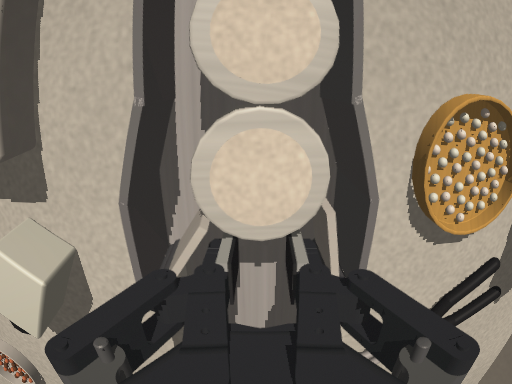

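```bash

python3 -m handwheel '[{"fingers":0.7,"tx":0,"ty":-2,"tz":-16,"yaw":0},{"fingers":0.7,"tx":0,"ty":-1,"tz":-16,"yaw":0},{"fingers":0.7,"tx":0,"ty":-1,"tz":-16,"yaw":0},{"fingers":0.7,"tx":0,"ty":0,"tz":-6,"yaw":0},{"fingers":0.7,"tx":0,"ty":0,"tz":0,"yaw":0}]' 50 ;python3 look.py w39.png tin1
```

```text
clock: 37.08
ee_pos: [0.6291, 0.1052, 0.0527]
tool_rot: [0.721, 1.488, -0.854]
ft_force: [0.1, 0.0, 0.2]
width: 0.0257
ee [0.6291 0.1052 0.0527] w 0.0257 t 37.08 jawang -0.13 q6 0.14 F [0.1 0.  0.2] tooldown [ 0.054 -0.062 -0.997]
tin1 [(0.96, array([0.632, 0.141, 0.009])), (0.65, array([0.631, 0.199, 0.008]))]
```

```bash

python3 -m handwheel '[{"fingers":0.7,"tx":-5,"ty":0,"tz":6,"yaw":0},{"fingers":0.7,"tx":-40,"ty":0,"tz":0,"yaw":0},{"fingers":0.7,"tx":-40,"ty":0,"tz":5,"yaw":0},{"fingers":0.7,"tx":-25,"ty":0,"tz":30,"yaw":0},{"fingers":0,"tx":0,"ty":0,"tz":41,"yaw":0},{"fingers":0,"tx":0,"ty":0,"tz":41,"yaw":0},{"fingers":0,"tx":0,"ty":0,"tz":41,"yaw":0},{"fingers":0,"tx":0,"ty":0,"tz":41,"yaw":0},{"fingers":0,"tx":0,"ty":0,"tz":41,"yaw":0},{"fingers":0,"tx":0,"ty":0,"tz":41,"yaw":0}]' 50
python3 look.py w40.png tin1
```

```text
clock: 38.02
ee_pos: [0.6193, -0.1805, 0.1873]
tool_rot: [0.709, 1.488, -0.859]
ft_force: [0.5, 0.3, 0.3]
width: 0.0854
ee [ 0.6193 -0.1805  0.1873] w 0.0854 t 38.02 jawang 0.26 q6 -0.36 F [0.5 0.3 0.3] tooldown [ 0.054 -0.063 -0.997]
tin1 [(0.65, array([ 0.606, -0.341,  0.001]))]
```

View pics/w40.png

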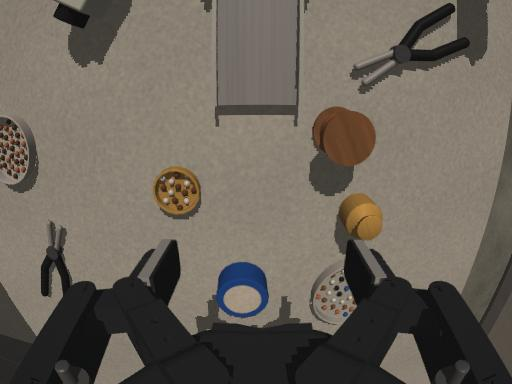

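```bash

python3 -m handwheel '[{"fingers":0,"tx":0,"ty":7,"tz":40,"yaw":0},{"fingers":0,"tx":0,"ty":7,"tz":40,"yaw":0},{"fingers":0,"tx":0,"ty":7,"tz":40,"yaw":0},{"fingers":0,"tx":0,"ty":7,"tz":40,"yaw":0},{"fingers":0,"tx":0,"ty":7,"tz":40,"yaw":0},{"fingers":0,"tx":0,"ty":7,"tz":40,"yaw":0},{"fingers":0,"tx":0,"ty":7,"tz":40,"yaw":0},{"fingers":0,"tx":0,"ty":7,"tz":40,"yaw":0},{"fingers":0,"tx":0,"ty":7,"tz":30,"yaw":0}]' >/dev/null
python3 -m handwheel '[{"fingers":0,"tx":0,"ty":-32,"tz":-25,"yaw":0},{"fingers":0,"tx":0,"ty":0,"tz":0,"yaw":0},{"fingers":0,"tx":0,"ty":-32,"tz":-25,"yaw":0},{"fingers":0,"tx":0,"ty":0,"tz":0,"yaw":0},{"fingers":0,"tx":0,"ty":-32,"tz":-25,"yaw":0},{"fingers":0,"tx":0,"ty":0,"tz":0,"yaw":0}]' 
python3 look.py w40.png tin1
```

```text
clock: 39.37
ee_pos: [0.5713, -0.4695, 0.1389]
tool_rot: [-2.107, 1.536, 2.588]
ft_force: [0.0, 0.1, -2.2]
width: 0.0853
ee [ 0.5713 -0.4695  0.1389] w 0.0853 t 39.37 jawang -0.96 q6 -0.76 F [ 0.   0.1 -2.2] tooldown [-0.03   0.019 -0.999]
tin1 [(0.9, array([ 0.604, -0.341,  0.   ])), (0.79, array([ 0.573, -0.458, -0.002]))]
```

View pics/w40.png

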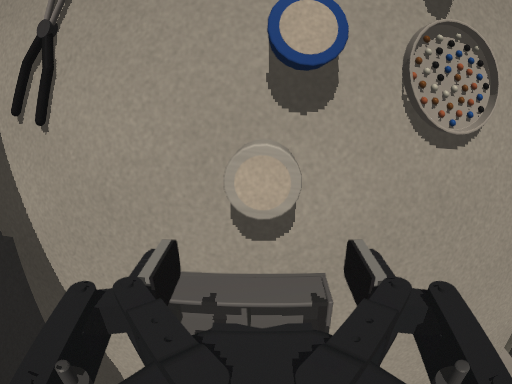

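```bash

python3 -m handwheel '[{"fingers":0,"tx":38,"ty":-3,"tz":-8,"yaw":-1},{"fingers":0,"tx":0,"ty":0,"tz":0,"yaw":0},{"fingers":0,"tx":36,"ty":-3,"tz":-7,"yaw":0},{"fingers":0,"tx":0,"ty":0,"tz":0,"yaw":0},{"fingers":0,"tx":0,"ty":0,"tz":0,"yaw":0}]' 
python3 look.py w41.png tin1
```

```text
clock: 39.88
ee_pos: [0.5824, -0.4724, 0.096]
tool_rot: [0.416, 1.551, -1.155]
ft_force: [1.7, -1.4, 2.9]
width: 0.085
ee [ 0.5824 -0.4724  0.096 ] w 0.085 t 39.88 jawang 0.01 q6 -0.77 F [ 1.7 -1.4  2.9] tooldown [ 0.008 -0.018 -1.   ]
tin1 [(0.97, array([ 0.573, -0.455, -0.   ])), (0.73, array([ 0.603, -0.34 ,  0.001]))]
```

```bash

python3 -m handwheel '[{"fingers":0,"tx":25,"ty":-16,"tz":-22,"yaw":0},{"fingers":0,"tx":0,"ty":0,"tz":0,"yaw":0},{"fingers":0,"tx":0,"ty":0,"tz":0,"yaw":0}]' 
python3 look.py w41.png tin1
```

```text
clock: 40.23
ee_pos: [0.5682, -0.453, 0.077]
tool_rot: [0.514, 1.544, -1.057]
ft_force: [1.7, -1.9, 2.1]
width: 0.0856
ee [ 0.5682 -0.453   0.077 ] w 0.0856 t 40.23 jawang -0.02 q6 -0.76 F [ 1.7 -1.9  2.1] tooldown [ 0.013 -0.024 -1.   ]
tin1 [(0.8, array([ 0.574, -0.456, -0.004])), (0.63, array([ 0.603, -0.34 ,  0.   ]))]
```

```bash

python3 -m handwheel '[{"fingers":0,"tx":38,"ty":0,"tz":0,"yaw":0},{"fingers":0,"tx":0,"ty":0,"tz":0,"yaw":0},{"fingers":0,"tx":0,"ty":0,"tz":0,"yaw":0}]' 
python3 look.py w41.png tin1
```

```text
clock: 40.58
ee_pos: [0.5742, -0.4594, 0.0447]
tool_rot: [0.597, 1.534, -0.974]
ft_force: [0.3, -0.1, 1.9]
width: 0.0855
ee [ 0.5742 -0.4594  0.0447] w 0.0855 t 40.58 jawang -0.02 q6 -0.76 F [ 0.3 -0.1  1.9] tooldown [ 0.021 -0.031 -0.999]
tin1 [(0.67, array([ 0.573, -0.455, -0.   ]))]
```

View pics/w41.png

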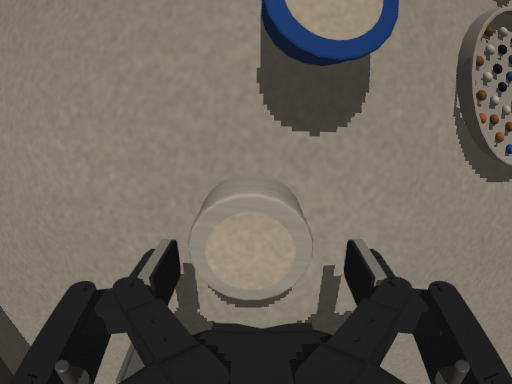

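```bash

python3 -m handwheel '[{"fingers":0,"tx":9,"ty":-4,"tz":-6,"yaw":0},{"fingers":0,"tx":0,"ty":0,"tz":0,"yaw":0},{"fingers":1,"tx":0,"ty":0,"tz":0,"yaw":0},{"fingers":1,"tx":0,"ty":0,"tz":0,"yaw":0},{"fingers":1,"tx":0,"ty":0,"tz":0,"yaw":0},{"fingers":1,"tx":0,"ty":0,"tz":0,"yaw":0},{"fingers":1,"tx":0,"ty":0,"tz":0,"yaw":0},{"fingers":1,"tx":0,"ty":0,"tz":0,"yaw":0}]' 60 
python3 look.py w42.png tin1
```

```text
clock: 41.35
ee_pos: [0.5722, -0.4551, 0.0432]
tool_rot: [0.632, 1.525, -0.939]
ft_force: [0.2, -0.4, -2.1]
width: 0.0595
ee [ 0.5722 -0.4551  0.0432] w 0.0595 t 41.35 jawang 0.0 q6 -0.76 F [ 0.2 -0.4 -2.1] tooldown [ 0.027 -0.037 -0.999]
tin1 [(0.76, array([ 0.604, -0.338,  0.002])), (0.6, array([ 0.574, -0.457, -0.003]))]
```

```bash

python3 -m handwheel '[{"fingers":1,"tx":-30,"ty":0,"tz":0,"yaw":0},{"fingers":1,"tx":-40,"ty":0,"tz":0,"yaw":0},{"fingers":1,"tx":-35,"ty":0,"tz":0,"yaw":0},{"fingers":1,"tx":0,"ty":8,"tz":-38,"yaw":0},{"fingers":1,"tx":0,"ty":8,"tz":-38,"yaw":0},{"fingers":1,"tx":0,"ty":8,"tz":-38,"yaw":0},{"fingers":1,"tx":0,"ty":8,"tz":-38,"yaw":0},{"fingers":1,"tx":0,"ty":8,"tz":-38,"yaw":0},{"fingers":1,"tx":0,"ty":8,"tz":-38,"yaw":0},{"fingers":1,"tx":0,"ty":8,"tz":-38,"yaw":0}]' 60 
python3 look.py w43.png tin1
```

```text
clock: 42.28
ee_pos: [0.6255, -0.1858, 0.1419]
tool_rot: [0.624, 1.524, -0.963]
ft_force: [-0.2, 0.1, -1.8]
width: 0.0598
ee [ 0.6255 -0.1858  0.1419] w 0.0598 t 42.28 jawang -0.91 q6 -0.36 F [-0.2  0.1 -1.8] tooldown [ 0.027 -0.039 -0.999]
tin1 [(0.96, array([ 0.629, -0.186,  0.098])), (0.83, array([ 0.606, -0.341,  0.001]))]
```

```bash

python3 -m handwheel '[{"fingers":1,"tx":0,"ty":10,"tz":-40,"yaw":-0.9},{"fingers":1,"tx":0,"ty":10,"tz":-40,"yaw":0},{"fingers":1,"tx":0,"ty":10,"tz":-40,"yaw":0},{"fingers":1,"tx":0,"ty":10,"tz":-38,"yaw":0},{"fingers":1,"tx":0,"ty":-38,"tz":0,"yaw":0},{"fingers":1,"tx":0,"ty":0,"tz":0,"yaw":0},{"fingers":1,"tx":36,"ty":-7,"tz":0,"yaw":0},{"fingers":1,"tx":0,"ty":0,"tz":0,"yaw":0},{"fingers":1,"tx":0,"ty":0,"tz":0,"yaw":0}]' 60 
python3 look.py w43.png tin1
```

```text
clock: 43.13
ee_pos: [0.6134, -0.0234, 0.0927]
tool_rot: [0.121, 1.536, -1.439]
ft_force: [2.1, 0.0, 0.1]
width: 0.0601
ee [ 0.6134 -0.0234  0.0927] w 0.0601 t 43.13 jawang 0.63 q6 -0.13 F [2.1 0.  0.1] tooldown [ 0.005 -0.035 -0.999]
tin1 [(0.73, array([ 0.618, -0.023,  0.05 ]))]
```

```bash

python3 -m handwheel '[{"fingers":1,"tx":32,"ty":3,"tz":0,"yaw":0.6},{"fingers":1,"tx":0,"ty":0,"tz":0,"yaw":0},{"fingers":1,"tx":0,"ty":0,"tz":0,"yaw":0}]' 60 
python3 look.py w43.png tin1
```

```text
clock: 43.48
ee_pos: [0.6229, -0.0273, 0.0663]
tool_rot: [0.387, 1.532, -1.186]
ft_force: [0.8, 1.2, -0.2]
width: 0.0595
ee [ 0.6229 -0.0273  0.0663] w 0.0595 t 43.48 jawang -0.14 q6 -0.11 F [ 0.8  1.2 -0.2] tooldown [ 0.015 -0.036 -0.999]
tin1 [(0.92, array([ 0.627, -0.03 ,  0.021])), (0.35, array([0.457, 0.011, 0.024]))]
```

View pics/w43.png

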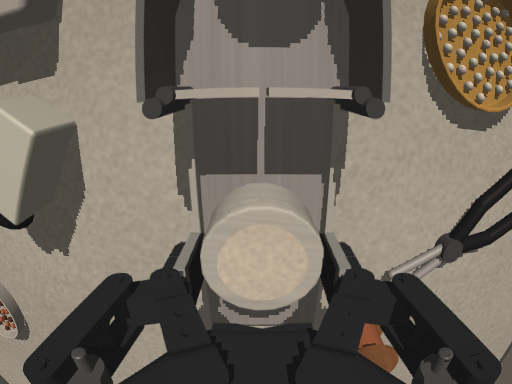

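Lower ~12 more and release, then back off as before.

```bash

python3 -m handwheel '[{"fingers":1,"tx":14,"ty":-3,"tz":0,"yaw":0},{"fingers":1,"tx":0,"ty":0,"tz":0,"yaw":0},{"fingers":1,"tx":0,"ty":0,"tz":0,"yaw":0}]' 60 
python3 look.py w44.png tin1
```

```text
clock: 43.83
ee_pos: [0.6221, -0.0283, 0.056]
tool_rot: [0.518, 1.528, -1.056]
ft_force: [-1.4, -0.0, -0.3]
width: 0.0594
ee [ 0.6221 -0.0283  0.056 ] w 0.0594 t 43.83 jawang -0.14 q6 -0.12 F [-1.4 -0.  -0.3] tooldown [ 0.021 -0.037 -0.999]
tin1 [(0.81, array([ 0.625, -0.028,  0.013]))]
```

```bash

python3 -m handwheel '[{"fingers":1,"tx":4,"ty":0,"tz":0,"yaw":0},{"fingers":0,"tx":0,"ty":0,"tz":0,"yaw":0},{"fingers":0,"tx":0,"ty":0,"tz":0,"yaw":0},{"fingers":0,"tx":0,"ty":0,"tz":0,"yaw":0},{"fingers":0,"tx":-35,"ty":0,"tz":0,"yaw":0},{"fingers":0,"tx":-25,"ty":0,"tz":0,"yaw":0},{"fingers":0,"tx":0,"ty":0,"tz":0,"yaw":0},{"fingers":0.7,"tx":0,"ty":0,"tz":35,"yaw":0},{"fingers":0.7,"tx":0,"ty":0,"tz":33,"yaw":0},{"fingers":0.7,"tx":0,"ty":0,"tz":0,"yaw":0}]' 50 ;
python3 -m handwheel '[{"fingers":0.7,"tx":36,"ty":-2,"tz":0,"yaw":0},{"fingers":0.7,"tx":0,"ty":0,"tz":0,"yaw":0},{"fingers":0.7,"tx":20,"ty":0,"tz":0,"yaw":0},{"fingers":0.7,"tx":0,"ty":0,"tz":0,"yaw":0},{"fingers":0.7,"tx":0,"ty":0,"tz":0,"yaw":0}]' 50 ;python3 look.py w45.png tin1
```

```text
clock: 44.77
ee_pos: [0.6216, -0.0936, 0.1168]
tool_rot: [0.532, 1.527, -1.035]
ft_force: [0.1, 0.6, 0.2]
width: 0.0519
clock: 45.18
ee_pos: [0.6227, -0.0972, 0.061]
tool_rot: [0.601, 1.525, -0.97]
ft_force: [0.5, 0.5, 0.3]
width: 0.0258
ee [ 0.6227 -0.0972  0.061 ] w 0.0258 t 45.18 jawang -0.01 q6 -0.23 F [0.5 0.5 0.3] tooldown [ 0.026 -0.038 -0.999]
tin1 [(0.98, array([ 0.627, -0.027,  0.006]))]
```

View pics/w45.png

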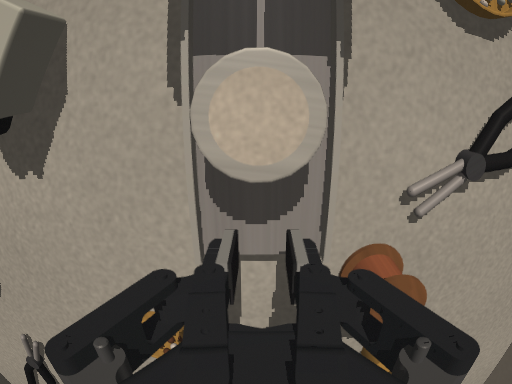

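```bash

python3 -m handwheel '[{"fingers":0.7,"tx":12,"ty":0,"tz":0,"yaw":0},{"fingers":0.7,"tx":0,"ty":0,"tz":0,"yaw":0},{"fingers":0.7,"tx":1,"ty":0,"tz":-16,"yaw":0},{"fingers":0.7,"tx":1,"ty":0,"tz":-16,"yaw":0},{"fingers":0.7,"tx":1,"ty":0,"tz":-16,"yaw":0},{"fingers":0.7,"tx":1,"ty":0,"tz":-16,"yaw":0},{"fingers":0.7,"tx":1,"ty":0,"tz":-16,"yaw":0},{"fingers":0.7,"tx":0,"ty":0,"tz":0,"yaw":0}]' 50 ;python3 look.py w46.png tin1
```

```text
clock: 45.95
ee_pos: [0.6287, -0.0173, 0.0479]
tool_rot: [0.727, 1.512, -0.844]
ft_force: [0.2, -0.5, -0.8]
width: 0.0259
ee [ 0.6287 -0.0173  0.0479] w 0.0259 t 45.95 jawang 0.02 q6 -0.09 F [ 0.2 -0.5 -0.8] tooldown [ 0.039 -0.044 -0.998]
tin1 [(0.65, array([0.632, 0.024, 0.006]))]
```

View pics/w46.png

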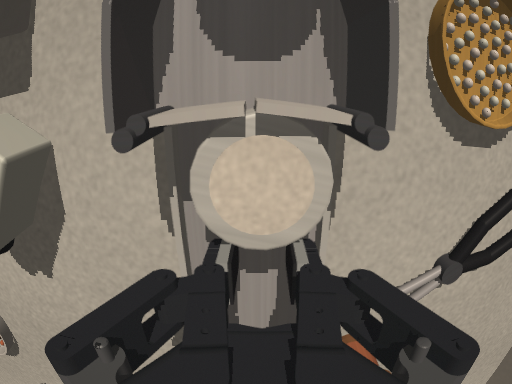

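```bash

python3 -m handwheel '[{"fingers":0.7,"tx":0,"ty":-3,"tz":-16,"yaw":0},{"fingers":0.7,"tx":0,"ty":-2,"tz":-16,"yaw":0},{"fingers":0.7,"tx":0,"ty":-1,"tz":-16,"yaw":0},{"fingers":0.7,"tx":0,"ty":-1,"tz":-16,"yaw":0},{"fingers":0.7,"tx":0,"ty":-1,"tz":-16,"yaw":0},{"fingers":0.7,"tx":0,"ty":0,"tz":0,"yaw":0}]' 50 ;python3 look.py w47.png tin1
```

```text
clock: 46.55
ee_pos: [0.6257, 0.0501, 0.0484]
tool_rot: [0.688, 1.496, -0.888]
ft_force: [-0.5, -0.4, -0.0]
width: 0.0257
ee [0.6257 0.0501 0.0484] w 0.0257 t 46.55 jawang -0.23 q6 0.04 F [-0.5 -0.4 -0. ] tooldown [ 0.047 -0.058 -0.997]
tin1 [(0.96, array([0.632, 0.093, 0.007])), (0.74, array([0.634, 0.15 , 0.01 ]))]
```

View pics/w47.png

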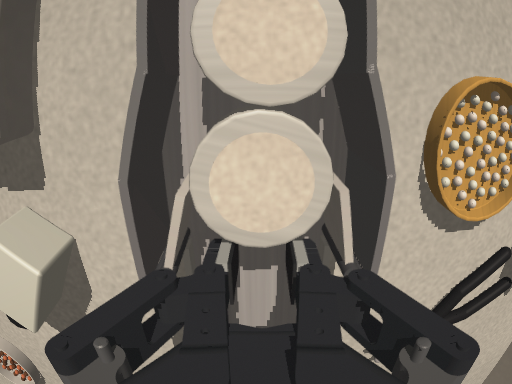

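```bash

python3 -m handwheel '[{"fingers":0.7,"tx":0,"ty":0,"tz":-16,"yaw":0},{"fingers":0.7,"tx":0,"ty":0,"tz":-16,"yaw":0},{"fingers":0.7,"tx":0,"ty":0,"tz":-16,"yaw":0},{"fingers":0.7,"tx":0,"ty":0,"tz":-12,"yaw":0},{"fingers":0.7,"tx":0,"ty":0,"tz":0,"yaw":0}]' 50 ;python3 look.py w48.png tin1
```

```text
clock: 47.07
ee_pos: [0.6295, 0.0966, 0.0479]
tool_rot: [0.609, 1.484, -0.972]
ft_force: [-0.6, 0.6, 0.4]
width: 0.0253
ee [0.6295 0.0966 0.0479] w 0.0253 t 47.07 jawang -0.53 q6 0.14 F [-0.6  0.6  0.4] tooldown [ 0.049 -0.071 -0.996]
tin1 [(0.95, array([0.633, 0.136, 0.007])), (0.94, array([0.634, 0.195, 0.011]))]
```

View pics/w48.png

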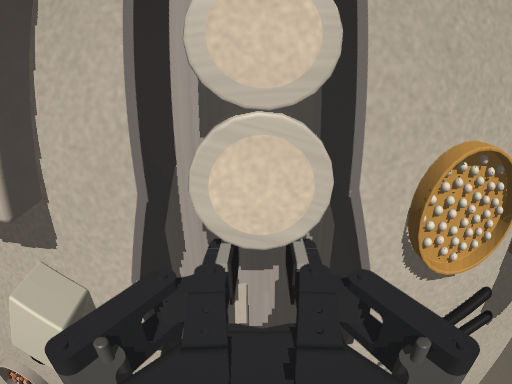

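```bash

python3 -m handwheel '[{"fingers":0.7,"tx":-5,"ty":0,"tz":6,"yaw":0},{"fingers":0.7,"tx":-40,"ty":0,"tz":0,"yaw":0},{"fingers":0.7,"tx":-40,"ty":0,"tz":5,"yaw":0},{"fingers":0.7,"tx":-30,"ty":0,"tz":30,"yaw":0},{"fingers":0,"tx":0,"ty":0,"tz":41,"yaw":0},{"fingers":0,"tx":0,"ty":0,"tz":41,"yaw":0},{"fingers":0,"tx":0,"ty":0,"tz":41,"yaw":0},{"fingers":0,"tx":0,"ty":0,"tz":0,"yaw":0}]' 50
python3 look.py w49.png tub
python3 - <<'E'
from h import *
for cam in ['top','wrist','scene']:
    s,c=cap(cam)
    for z in ([.048] if cam!='scene' else [.048]):
        for o in outline_of('tub',cam)[:3]:
            m=o['mask'].astype(np.uint8);ys,xs=np.nonzero(m)
            cs,_=cv2.findContours(m,cv2.RETR_EXTERNAL,cv2.CHAIN_APPROX_NONE);k=max(cs,key=cv2.contourArea)[:,0]
            P=np.array([ray(c,u,v,.03,s)[:2] for u,v in k]);r=cv2.minAreaRect((P*1000).astype(np.float32));print(cam,round(o['score'],2),r, xs.mean(),ys.mean())
E
```

```text
clock: 47.83
ee_pos: [0.6193, -0.0693, 0.1777]
tool_rot: [0.569, 1.485, -1.011]
ft_force: [0.5, 0.3, -0.6]
width: 0.0729
ee [ 0.6193 -0.0693  0.1777] w 0.0729 t 47.83 jawang -0.4 q6 -0.16 F [ 0.5  0.3 -0.6] tooldown [ 0.046 -0.073 -0.996]
tub [(0.89, array([0.456, 0.01 , 0.023]))]
top 0.42 ((292.46014404296875, 277.55072021484375), (18.20206642150879, 29.167524337768555), 44.086341857910156) 128.14285714285714 288.27142857142854
wrist 0.83 ((456.5984191894531, 14.838783264160156), (96.17498779296875, 69.75942993164062), 57.63499069213867) 85.44678004968469 95.7985858971909
wrist 0.65 ((699.294189453125, -143.2176971435547), (72.04568481445312, 53.801231384277344), 75.32063293457031) 332.88907014681894 242.42903752039152
scene 0.89 ((461.2740173339844, 13.200942993164062), (96.10209655761719, 94.35002899169922), 61.76249694824219) 255.0882800608828 176.86605783866057
scene 0.4 ((277.5115051269531, 252.2091522216797), (20.35100555419922, 80.75422668457031), 42.777488708496094) 264.8804347826087 116.09782608695652
```

View pics/w49.png

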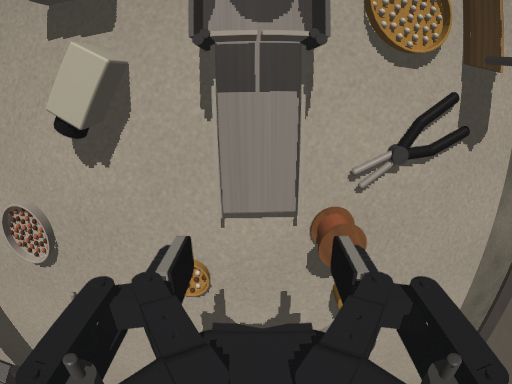

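```bash

python3 -m handwheel '[{"fingers":0,"tx":0,"ty":0,"tz":-41,"yaw":0},{"fingers":0,"tx":0,"ty":0,"tz":0,"yaw":0},{"fingers":0,"tx":0,"ty":0,"tz":-41,"yaw":0},{"fingers":0,"tx":0,"ty":0,"tz":0,"yaw":0}]'
python3 look.py 
python3 -m handwheel '[{"fingers":0,"tx":0,"ty":-41,"tz":0,"yaw":7},{"fingers":0,"tx":0,"ty":0,"tz":0,"yaw":0},{"fingers":0,"tx":0,"ty":-41,"tz":0,"yaw":7},{"fingers":0,"tx":0,"ty":0,"tz":0,"yaw":0},{"fingers":0,"tx":0,"ty":-41,"tz":-9,"yaw":7},{"fingers":0,"tx":0,"ty":0,"tz":0,"yaw":7},{"fingers":0,"tx":0,"ty":0,"tz":0,"yaw":2}]'
python3 look.py w50.png tub
```

```text
clock: 48.57
ee_pos: [0.6183, 0.0212, 0.1682]
tool_rot: [0.543, 1.493, -1.025]
ft_force: [-1.1, -0.3, 0.3]
width: 0.0849
ee [0.6183 0.0212 0.1682] w 0.0849 t 48.57 jawang 0.23 q6 -0.02 F [-1.1 -0.3  0.3] tooldown [ 0.04  -0.066 -0.997]
clock: 49.2
ee_pos: [0.4974, 0.0405, 0.1459]
tool_rot: [0.432, 1.502, -1.668]
ft_force: [1.0, -0.0, 1.7]
width: 0.0853
ee [0.4974 0.0405 0.1459] w 0.0853 t 49.2 jawang -30.27 q6 0.55 F [ 1.  -0.   1.7] tooldown [-0.007 -0.069 -0.998]
tub [(0.79, array([0.458, 0.013, 0.025]))]
```

View pics/w50.png

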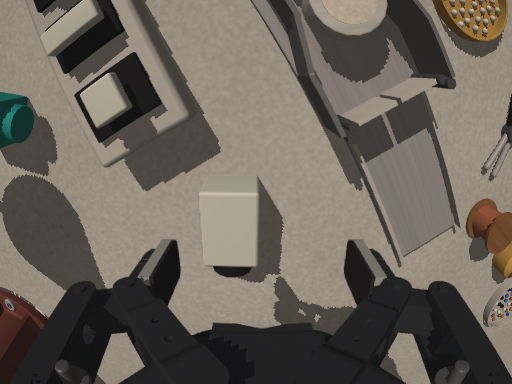

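```bash

python3 -m handwheel '[{"fingers":0,"tx":0,"ty":-10,"tz":30,"yaw":0},{"fingers":0,"tx":0,"ty":0,"tz":0,"yaw":0},{"fingers":0,"tx":0,"ty":-10,"tz":30,"yaw":0},{"fingers":0,"tx":0,"ty":0,"tz":0,"yaw":0},{"fingers":0,"tx":0,"ty":0,"tz":0,"yaw":0}]' 20
python3 look.py w51.png tub
```

```text
clock: 49.72
ee_pos: [0.4497, -0.0029, 0.1488]
tool_rot: [0.391, 1.501, -1.692]
ft_force: [0.2, 0.2, 0.3]
width: 0.0854
ee [ 0.4497 -0.0029  0.1488] w 0.0854 t 49.72 jawang -29.32 q6 0.43 F [0.2 0.2 0.3] tooldown [-0.008 -0.069 -0.998]
tub [(0.8, array([0.298, 0.238, 0.024])), (0.6, array([0.457, 0.014, 0.023])), (0.27, array([0.627, 0.052, 0.   ]))]
```

View pics/w51.png

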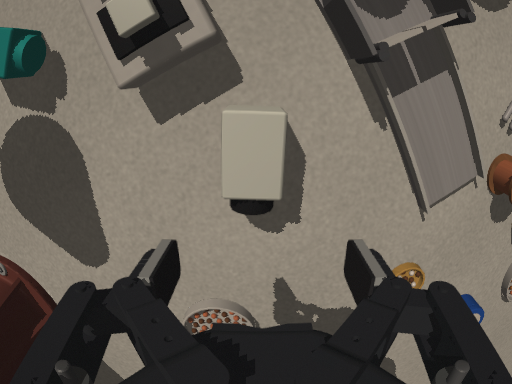

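```bash

python3 -m handwheel '[{"fingers":0,"tx":38,"ty":-4,"tz":0,"yaw":-0.7},{"fingers":0,"tx":0,"ty":0,"tz":0,"yaw":0},{"fingers":0,"tx":30,"ty":-3,"tz":0,"yaw":0},{"fingers":0,"tx":0,"ty":0,"tz":0,"yaw":0},{"fingers":0,"tx":0,"ty":0,"tz":0,"yaw":0}]' 20
python3 look.py w52.png tub
```

```text
clock: 50.23
ee_pos: [0.4519, -0.0032, 0.0847]
tool_rot: [0.528, 1.5, -1.539]
ft_force: [1.4, -0.3, 0.6]
width: 0.0853
ee [ 0.4519 -0.0032  0.0847] w 0.0853 t 50.23 jawang -28.36 q6 0.43 F [ 1.4 -0.3  0.6] tooldown [ 0.002 -0.07  -0.998]
tub [(0.78, array([0.456, 0.013, 0.024]))]
```

View pics/w52.png

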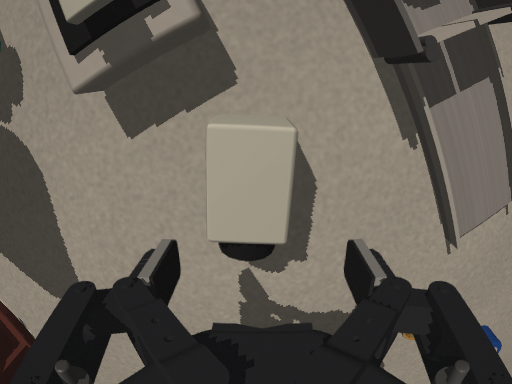

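```bash

python3 -m handwheel '[{"fingers":0,"tx":36,"ty":-8,"tz":-1,"yaw":1.6},{"fingers":0,"tx":0,"ty":0,"tz":0,"yaw":0},{"fingers":0,"tx":0,"ty":0,"tz":0,"yaw":0}]' 20
python3 look.py w53.png tub
```

```text
clock: 50.58
ee_pos: [0.4518, -0.0014, 0.0545]
tool_rot: [0.723, 1.497, -1.372]
ft_force: [0.9, -0.3, 1.3]
width: 0.0855
ee [ 0.4518 -0.0014  0.0545] w 0.0855 t 50.58 jawang -29.94 q6 0.47 F [ 0.9 -0.3  1.3] tooldown [ 0.015 -0.072 -0.997]
tub [(0.83, array([0.454, 0.013, 0.023]))]
```

View pics/w53.png

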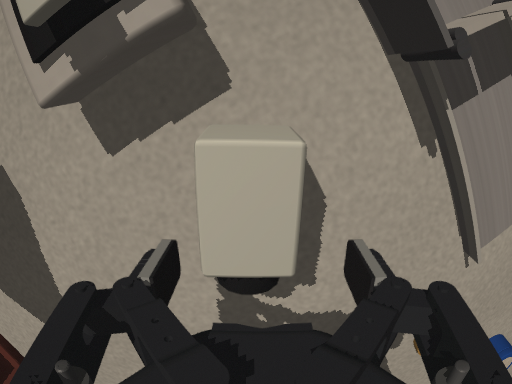

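```bash

python3 -m handwheel '[{"fingers":0,"tx":8,"ty":-5,"tz":0,"yaw":0},{"fingers":0,"tx":0,"ty":0,"tz":0,"yaw":0},{"fingers":1,"tx":0,"ty":0,"tz":0,"yaw":0},{"fingers":1,"tx":0,"ty":0,"tz":0,"yaw":0},{"fingers":1,"tx":0,"ty":0,"tz":0,"yaw":0},{"fingers":1,"tx":0,"ty":0,"tz":0,"yaw":0},{"fingers":1,"tx":0,"ty":0,"tz":0,"yaw":0},{"fingers":1,"tx":0,"ty":0,"tz":0,"yaw":0},{"fingers":1,"tx":0,"ty":0,"tz":0,"yaw":0}]' 20
python3 look.py w54.png tub
python3 -m handwheel '[{"fingers":1,"tx":-15,"ty":0,"tz":0,"yaw":0},{"fingers":1,"tx":-20,"ty":0,"tz":0,"yaw":0},{"fingers":1,"tx":-20,"ty":0,"tz":0,"yaw":0},{"fingers":1,"tx":0,"ty":0,"tz":0,"yaw":0}]' 20
python3 look.py w55.png tub
```

```text
clock: 51.43
ee_pos: [0.4506, 0.0003, 0.0516]
tool_rot: [0.832, 1.494, -1.262]
ft_force: [0.7, -0.6, 0.5]
width: 0.0482
ee [4.506e-01 3.000e-04 5.160e-02] w 0.0482 t 51.43 jawang -29.91 q6 0.48 F [ 0.7 -0.6  0.5] tooldown [ 0.023 -0.073 -0.997]
tub [(0.94, array([0.46 , 0.011, 0.023]))]
clock: 51.87
ee_pos: [0.4466, 0.0045, 0.1053]
tool_rot: [0.739, 1.497, -1.356]
ft_force: [1.3, -0.2, -0.8]
width: 0.048
ee [0.4466 0.0045 0.1053] w 0.048 t 51.87 jawang -29.94 q6 0.47 F [ 1.3 -0.2 -0.8] tooldown [ 0.016 -0.072 -0.997]
tub [(0.66, array([0.458, 0.014, 0.077]))]
```

View pics/w55.png

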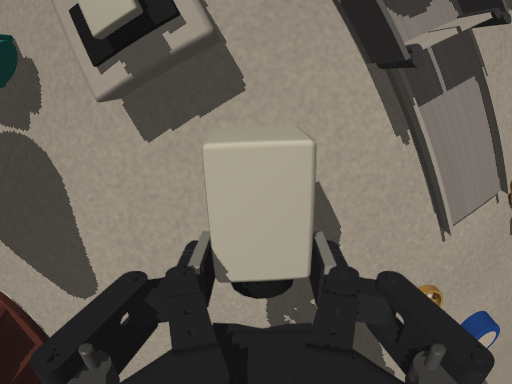

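```bash

python3 -m handwheel '[{"fingers":1,"tx":0,"ty":0,"tz":0,"yaw":-7},{"fingers":1,"tx":0,"ty":0,"tz":0,"yaw":-7},{"fingers":1,"tx":0,"ty":0,"tz":0,"yaw":-7},{"fingers":1,"tx":0,"ty":0,"tz":0,"yaw":-3},{"fingers":1,"tx":0,"ty":0,"tz":0,"yaw":0}]' 25
python3 look.py w56.png tub console square_key_top
```

```text
clock: 52.38
ee_pos: [0.4386, 0.0048, 0.0945]
tool_rot: [0.066, 1.5, -1.592]
ft_force: [-0.1, -0.3, -1.7]
width: 0.0481
ee [0.4386 0.0048 0.0945] w 0.0481 t 52.38 jawang -5.03 q6 0.03 F [-0.1 -0.3 -1.7] tooldown [-0.002 -0.07  -0.998]
tub [(0.95, array([0.441, 0.019, 0.068])), (0.4, array([0.633, 0.136, 0.009]))]
console []
square_key_top [(0.24, array([ 0.742, -0.237,  0.005]))]
```

View pics/w56.png

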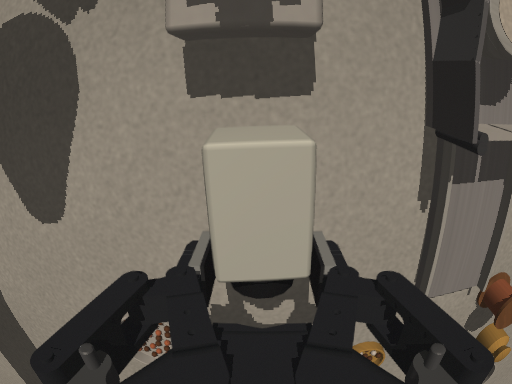

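```bash

python3 -m handwheel '[{"fingers":1,"tx":12,"ty":0,"tz":0,"yaw":0},{"fingers":1,"tx":0,"ty":0,"tz":0,"yaw":0},{"fingers":1,"tx":0,"ty":0,"tz":-20,"yaw":0},{"fingers":1,"tx":0,"ty":0,"tz":-20,"yaw":0},{"fingers":1,"tx":0,"ty":0,"tz":0,"yaw":0}]' 25
python3 look.py w57.png tub
```

```text
clock: 53.0
ee_pos: [0.4441, 0.0437, 0.0807]
tool_rot: [0.112, 1.5, -1.557]
ft_force: [-0.0, -0.0, -0.6]
width: 0.048
ee [0.4441 0.0437 0.0807] w 0.048 t 53.0 jawang -5.59 q6 0.14 F [-0.  -0.  -0.6] tooldown [ 0.001 -0.071 -0.997]
tub [(0.58, array([0.447, 0.057, 0.052]))]
```

View pics/w57.png

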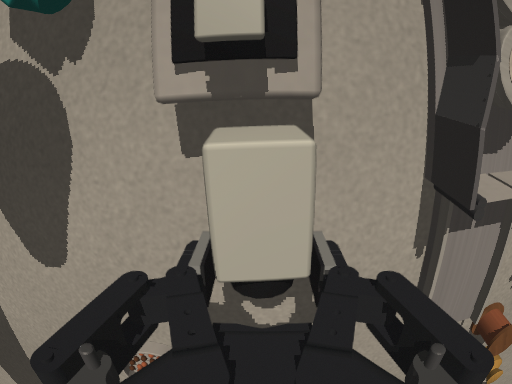

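```bash

python3 -m handwheel '[{"fingers":1,"tx":-4,"ty":0,"tz":-10,"yaw":0},{"fingers":1,"tx":0,"ty":0,"tz":-12,"yaw":0},{"fingers":1,"tx":0,"ty":0,"tz":-12,"yaw":0},{"fingers":1,"tx":0,"ty":0,"tz":0,"yaw":0}]' 25
python3 look.py w58.png tub
```

```text
clock: 53.43
ee_pos: [0.4472, 0.066, 0.0869]
tool_rot: [0.037, 1.471, -1.623]
ft_force: [1.0, 0.5, -1.5]
width: 0.0475
ee [0.4472 0.066  0.0869] w 0.0475 t 53.43 jawang -5.1 q6 0.21 F [ 1.   0.5 -1.5] tooldown [-0.005 -0.1   -0.995]
tub []
```

View pics/w58.png

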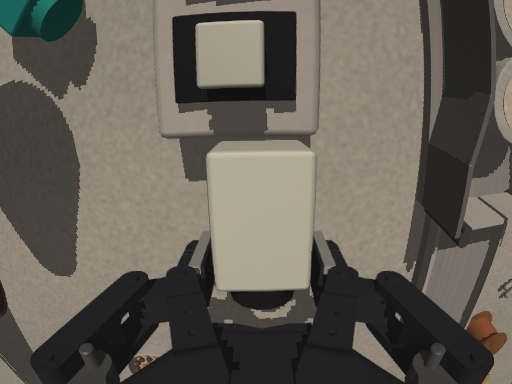

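```bash

python3 -m handwheel '[{"fingers":1,"tx":0,"ty":0,"tz":-25,"yaw":0},{"fingers":1,"tx":0,"ty":0,"tz":0,"yaw":0}]' 25
python3 look.py w59.png tub
```

```text
clock: 53.7
ee_pos: [0.4495, 0.0844, 0.0874]
tool_rot: [0.011, 1.456, -1.646]
ft_force: [0.1, 0.7, -1.4]
width: 0.0475
ee [0.4495 0.0844 0.0874] w 0.0475 t 53.7 jawang -4.97 q6 0.27 F [ 0.1  0.7 -1.4] tooldown [-0.009 -0.114 -0.993]
tub [(0.93, array([0.449, 0.072, 0.065])), (0.78, array([0.299, 0.242, 0.024])), (0.38, array([0.443, 0.157, 0.064]))]
```

View pics/w59.png

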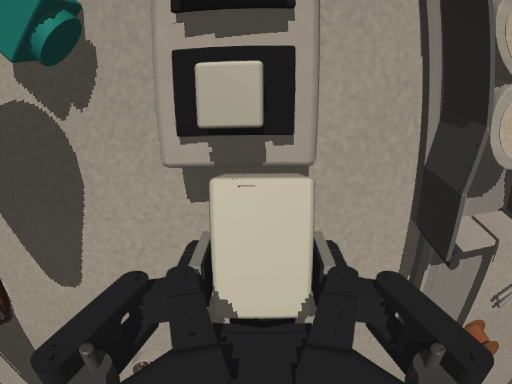

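```bash

python3 -m handwheel '[{"fingers":1,"tx":0,"ty":-1,"tz":-25,"yaw":0},{"fingers":1,"tx":0,"ty":0,"tz":0,"yaw":0}]' 25
python3 look.py w60.png tub
python3 -c "
from h import *
s,c=cap('scene');cv2.imwrite('pics/s60.png',cv2.resize(c['image'][90:240,200:400],None,fx=3,fy=3,interpolation=cv2.INTER_CUBIC))"
```

```text
clock: 53.97
ee_pos: [0.4517, 0.1046, 0.087]
tool_rot: [0.017, 1.447, -1.641]
ft_force: [0.7, 0.3, -1.1]
width: 0.0477
ee [0.4517 0.1046 0.087 ] w 0.0477 t 53.97 jawang -4.95 q6 0.32 F [ 0.7  0.3 -1.1] tooldown [-0.009 -0.123 -0.992]
tub [(0.69, array([0.452, 0.083, 0.073])), (0.56, array([0.3  , 0.239, 0.022]))]
```

View pics/w60.png

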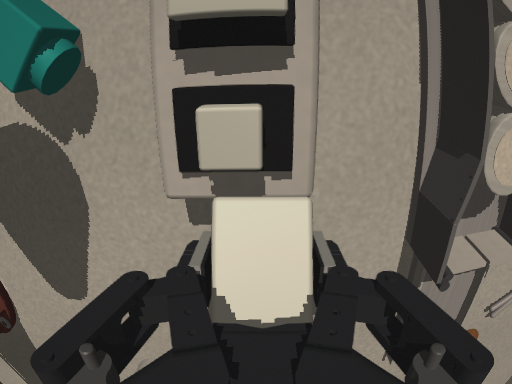

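View pics/s60.png

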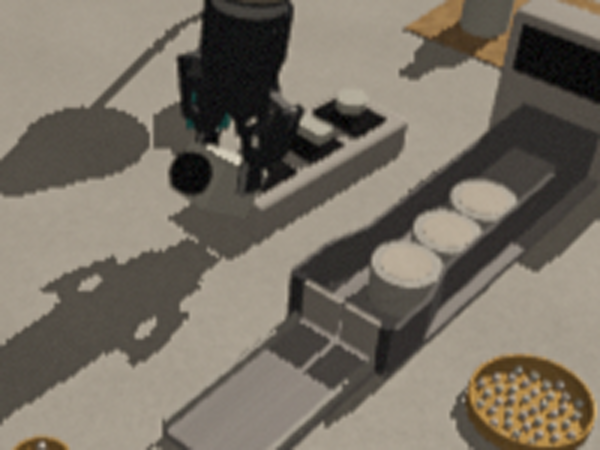

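```bash
python3 - <<'E'
from h import *
s,c=cap('wrist')
for z in [.02,.03,.04,.05,.06,.07,.08,.09]:
    a=ray(c,213,198,z,s);b=ray(c,311,198,z,s);d=ray(c,230,318,z,s);print(z,a.round(3),round(np.linalg.norm(a-b)*1000,1),d.round(3), ray(c,240,196,.04,s).round(3))
cv2.imwrite('pics/w60c.png',cv2.resize(c['image'][180:340,180:340],None,fx=4,fy=4,interpolation=cv2.INTER_CUBIC))
E
```

```text
0.02 [0.421 0.112 0.02 ] 63.8 [ 0.416 -0.004  0.02 ] [0.441 0.121 0.04 ]
0.03 [0.424 0.117 0.03 ] 60.1 [0.418 0.008 0.03 ] [0.441 0.121 0.04 ]
0.04 [0.426 0.121 0.04 ] 56.4 [0.421 0.019 0.04 ] [0.441 0.121 0.04 ]
0.05 [0.428 0.126 0.05 ] 52.7 [0.423 0.031 0.05 ] [0.441 0.121 0.04 ]
0.06 [0.43  0.131 0.06 ] 49.0 [0.426 0.042 0.06 ] [0.441 0.121 0.04 ]
0.07 [0.432 0.136 0.07 ] 45.3 [0.428 0.053 0.07 ] [0.441 0.121 0.04 ]
0.08 [0.435 0.14  0.08 ] 41.6 [0.431 0.065 0.08 ] [0.441 0.121 0.04 ]
0.09 [0.437 0.145 0.09 ] 37.9 [0.434 0.076 0.09 ] [0.441 0.121 0.04 ]
```

View pics/w60c.png

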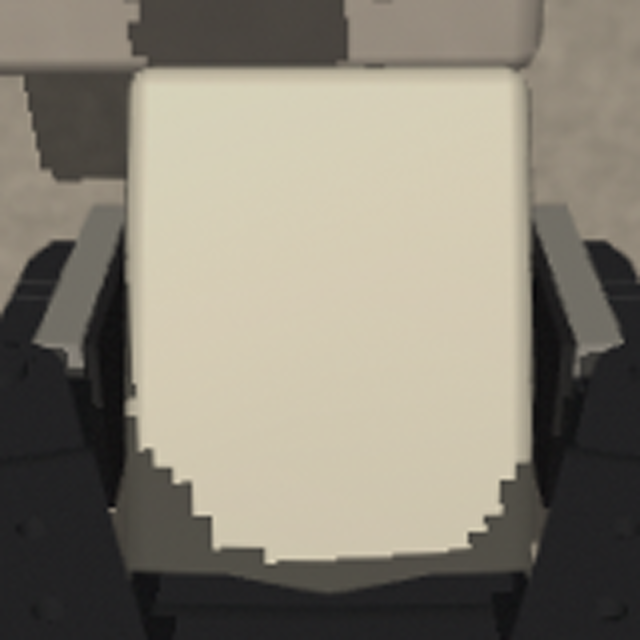

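```bash

python3 -m handwheel '[{"fingers":1,"tx":0,"ty":0,"tz":20,"yaw":0},{"fingers":1,"tx":0,"ty":0,"tz":25,"yaw":0},{"fingers":1,"tx":0,"ty":0,"tz":25,"yaw":0},{"fingers":1,"tx":0,"ty":0,"tz":0,"yaw":0}]' 30
python3 look.py w61.png tub
python3 -c "
from h import *
s,c=cap('scene');cv2.imwrite('pics/s61.png',cv2.resize(c['image'][90:240,200:400],None,fx=3,fy=3,interpolation=cv2.INTER_CUBIC))"
```

```text
clock: 54.5
ee_pos: [0.4421, 0.034, 0.0914]
tool_rot: [-0.023, 1.453, -1.68]
ft_force: [0.8, -0.4, -0.5]
width: 0.0478
ee [0.4421 0.034  0.0914] w 0.0478 t 54.5 jawang -4.95 q6 0.16 F [ 0.8 -0.4 -0.5] tooldown [-0.013 -0.117 -0.993]
tub [(0.58, array([0.443, 0.009, 0.077])), (0.32, array([ 0.54 , -0.212, -0.003]))]
```

View pics/w61.png

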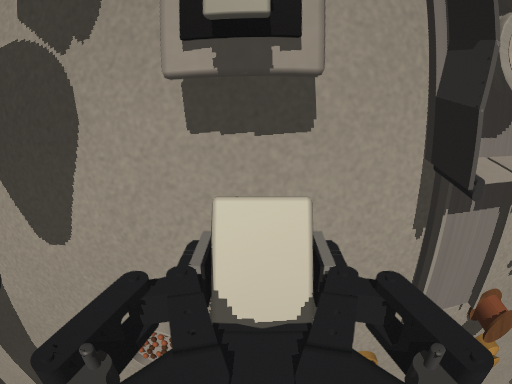

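View pics/s61.png

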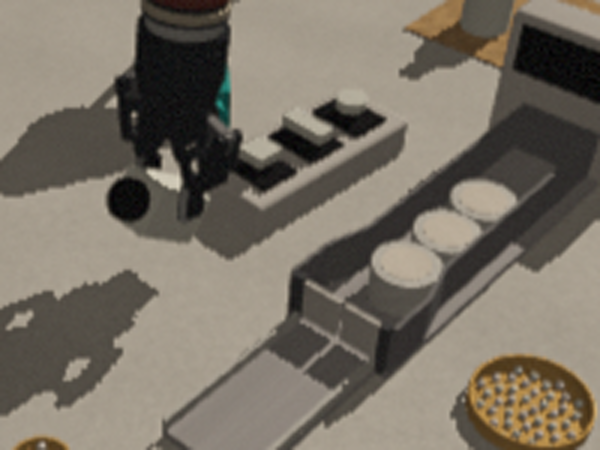

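```bash

python3 -m handwheel '[{"fingers":1,"tx":22,"ty":0,"tz":-2,"yaw":0},{"fingers":1,"tx":0,"ty":0,"tz":0,"yaw":0},{"fingers":1,"tx":8,"ty":0,"tz":-1,"yaw":0},{"fingers":1,"tx":0,"ty":0,"tz":0,"yaw":0}]' 30
python3 look.py w62.png tub
```

```text
clock: 54.98
ee_pos: [0.4427, 0.0387, 0.0603]
tool_rot: [-0.017, 1.457, -1.672]
ft_force: [-1.2, -0.2, -1.1]
width: 0.0473
ee [0.4427 0.0387 0.0603] w 0.0473 t 54.98 jawang -4.81 q6 0.18 F [-1.2 -0.2 -1.1] tooldown [-0.011 -0.113 -0.994]
tub [(0.58, array([0.44 , 0.02 , 0.047])), (0.35, array([ 0.742, -0.241,  0.003]))]
```

View pics/w62.png

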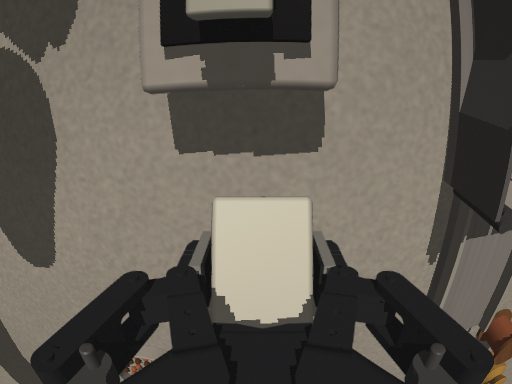

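```bash

python3 -m handwheel '[{"fingers":1,"tx":7,"ty":0,"tz":-6,"yaw":0},{"fingers":1,"tx":7,"ty":0,"tz":-10,"yaw":0},{"fingers":1,"tx":0,"ty":0,"tz":0,"yaw":0}]' 30
python3 look.py w63.png tub
```

```text
clock: 55.33
ee_pos: [0.4493, 0.0516, 0.0534]
tool_rot: [0.017, 1.449, -1.636]
ft_force: [0.3, 0.2, -1.6]
width: 0.0474
ee [0.4493 0.0516 0.0534] w 0.0474 t 55.33 jawang -4.66 q6 0.22 F [ 0.3  0.2 -1.6] tooldown [-0.008 -0.121 -0.993]
tub [(0.95, array([0.45 , 0.028, 0.046]))]
```

View pics/w63.png

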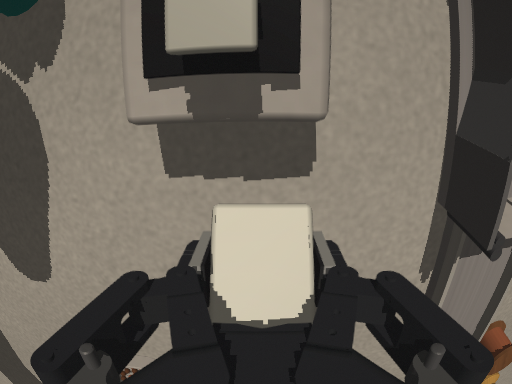

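```bash

python3 -m handwheel '[{"fingers":1,"tx":6,"ty":0,"tz":-10,"yaw":0},{"fingers":1,"tx":6,"ty":0,"tz":-10,"yaw":0},{"fingers":1,"tx":6,"ty":0,"tz":-8,"yaw":0},{"fingers":1,"tx":0,"ty":0,"tz":0,"yaw":0}]' 30
python3 look.py w64.png tub
python3 -c "
from h import *
s,c=cap('scene');cv2.imwrite('pics/s64.png',cv2.resize(c['image'][90:240,200:400],None,fx=3,fy=3,interpolation=cv2.INTER_CUBIC))"
```

```text
clock: 55.77
ee_pos: [0.4534, 0.0748, 0.0409]
tool_rot: [-0.023, 1.436, -1.674]
ft_force: [0.3, 0.4, -2.3]
width: 0.0478
ee [0.4534 0.0748 0.0409] w 0.0478 t 55.77 jawang -4.63 q6 0.29 F [ 0.3  0.4 -2.3] tooldown [-0.014 -0.134 -0.991]
tub [(0.77, array([0.452, 0.05 , 0.049]))]
```

View pics/w64.png

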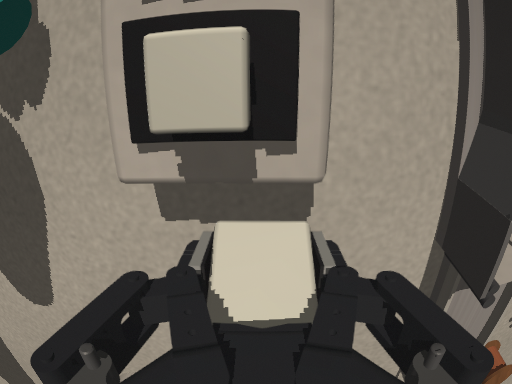

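View pics/s64.png

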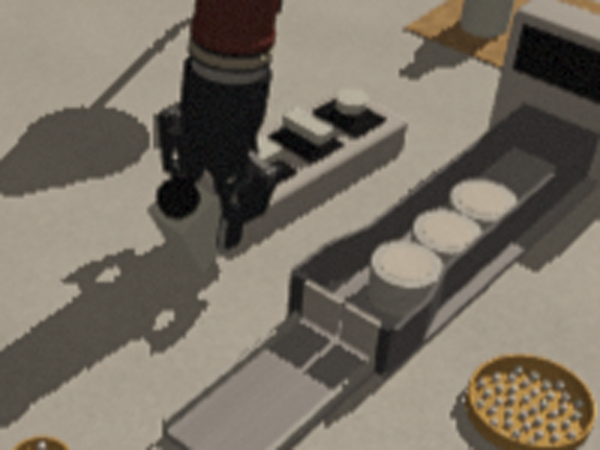

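```bash

python3 -m handwheel '[{"fingers":1,"tx":2,"ty":0,"tz":-10,"yaw":0},{"fingers":1,"tx":2,"ty":0,"tz":-10,"yaw":0},{"fingers":1,"tx":0,"ty":0,"tz":0,"yaw":0}]' 30
python3 look.py w65.png tub
python3 -c "
from h import *
s,c=cap('scene');cv2.imwrite('pics/s65.png',cv2.resize(c['image'][90:240,200:400],None,fx=3,fy=3,interpolation=cv2.INTER_CUBIC))"
```

```text
clock: 56.17
ee_pos: [0.4577, 0.0892, 0.0374]
tool_rot: [-0.001, 1.423, -1.648]
ft_force: [0.8, 0.6, -2.3]
width: 0.0477
ee [0.4577 0.0892 0.0374] w 0.0477 t 56.17 jawang -4.4 q6 0.33 F [ 0.8  0.6 -2.3] tooldown [-0.011 -0.147 -0.989]
tub [(0.76, array([0.458, 0.066, 0.049]))]
```

View pics/s65.png

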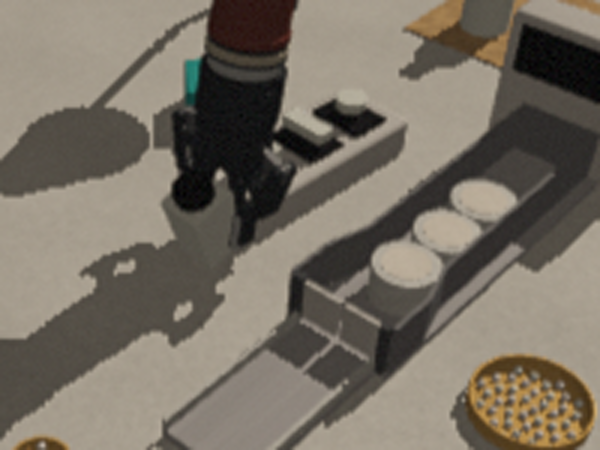

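```bash

python3 -m handwheel '[{"fingers":1,"tx":1,"ty":0,"tz":-10,"yaw":0},{"fingers":1,"tx":1,"ty":0,"tz":-8,"yaw":0},{"fingers":1,"tx":0,"ty":0,"tz":0,"yaw":0}]' 30
python3 look.py w66.png tub
python3 -c "
from h import *
s,c=cap('scene');cv2.imwrite('pics/s66.png',cv2.resize(c['image'][90:240,200:400],None,fx=3,fy=3,interpolation=cv2.INTER_CUBIC))"
```

```text
clock: 56.57
ee_pos: [0.4605, 0.1005, 0.0361]
tool_rot: [-0.004, 1.408, -1.648]
ft_force: [0.4, 0.3, -0.0]
width: 0.0478
ee [0.4605 0.1005 0.0361] w 0.0478 t 56.57 jawang -4.15 q6 0.37 F [ 0.4  0.3 -0. ] tooldown [-0.012 -0.161 -0.987]
tub [(0.61, array([0.459, 0.074, 0.049]))]
```

View pics/s66.png

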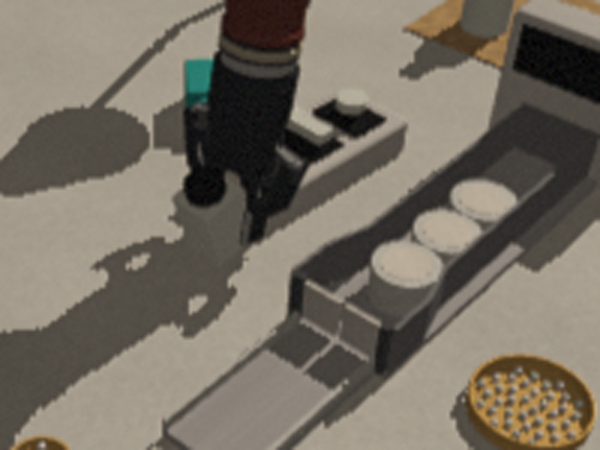

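View pics/w66.png

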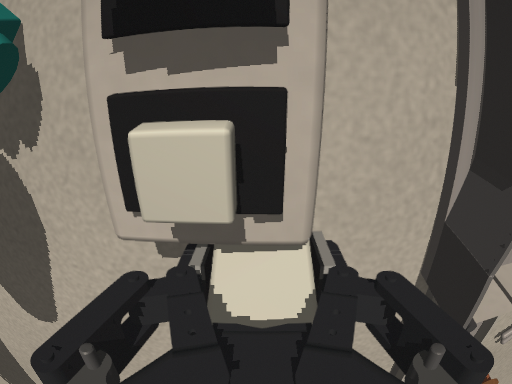

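```bash

python3 -m handwheel '[{"fingers":0,"tx":0,"ty":0,"tz":0,"yaw":0},{"fingers":0,"tx":0,"ty":0,"tz":0,"yaw":0},{"fingers":0,"tx":0,"ty":0,"tz":0,"yaw":0},{"fingers":0,"tx":0,"ty":0,"tz":0,"yaw":0}]' 30
python3 look.py w67.png tub
python3 -c "
from h import *
s,c=cap('scene');cv2.imwrite('pics/s67.png',cv2.resize(c['image'][90:240,200:400],None,fx=3,fy=3,interpolation=cv2.INTER_CUBIC))"
```

```text
clock: 57.05
ee_pos: [0.458, 0.1007, 0.0332]
tool_rot: [-0.023, 1.411, -1.669]
ft_force: [-0.5, -0.8, 1.3]
width: 0.0859
ee [0.458  0.1007 0.0332] w 0.0859 t 57.05 jawang -4.27 q6 0.37 F [-0.5 -0.8  1.3] tooldown [-0.016 -0.158 -0.987]
tub [(0.71, array([0.461, 0.08 , 0.047]))]
```

View pics/s67.png

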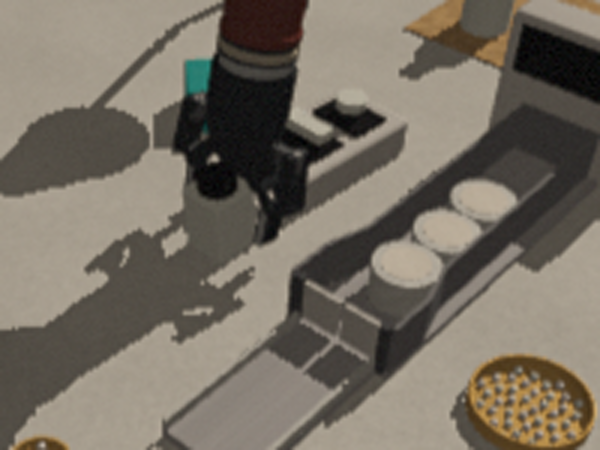

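View pics/w67.png

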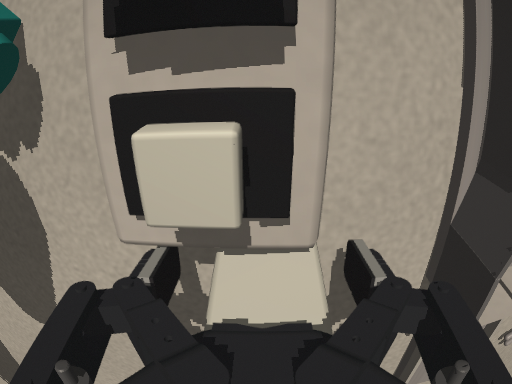

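```bash

python3 -m handwheel '[{"fingers":0,"tx":-20,"ty":0,"tz":3,"yaw":0},{"fingers":0,"tx":-35,"ty":0,"tz":5,"yaw":0},{"fingers":0,"tx":-40,"ty":0,"tz":6,"yaw":0},{"fingers":0,"tx":-30,"ty":0,"tz":6,"yaw":0},{"fingers":0,"tx":0,"ty":0,"tz":0,"yaw":0}]' 30
python3 look.py w68.png tub square_key_top
```

```text
clock: 57.62
ee_pos: [0.4545, 0.1, 0.1605]
tool_rot: [-0.099, 1.408, -1.743]
ft_force: [1.8, 0.5, 0.1]
width: 0.0853
ee [0.4545 0.1    0.1605] w 0.0853 t 57.62 jawang -4.28 q6 0.31 F [1.8 0.5 0.1] tooldown [-0.028 -0.16  -0.987]
tub [(0.94, array([0.46 , 0.086, 0.041])), (0.64, array([0.298, 0.241, 0.021]))]
square_key_top [(0.85, array([0.44 , 0.159, 0.065]))]
```

View pics/w68.png

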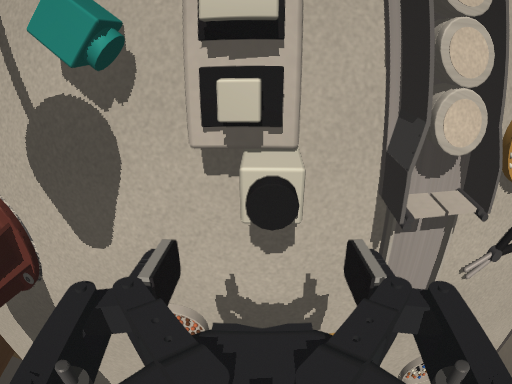

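```bash

python3 -m handwheel '[{"fingers":0,"tx":-20,"ty":-8,"tz":30,"yaw":0},{"fingers":0,"tx":-10,"ty":-8,"tz":38,"yaw":0},{"fingers":0,"tx":-8,"ty":-8,"tz":39,"yaw":0},{"fingers":0,"tx":-8,"ty":-8,"tz":39,"yaw":0},{"fingers":0,"tx":-8,"ty":-8,"tz":39,"yaw":0},{"fingers":0,"tx":-8,"ty":-8,"tz":39,"yaw":0},{"fingers":0,"tx":-8,"ty":-8,"tz":39,"yaw":0},{"fingers":0,"tx":-8,"ty":-8,"tz":39,"yaw":0},{"fingers":0,"tx":-8,"ty":-8,"tz":39,"yaw":0},{"fingers":0,"tx":-8,"ty":-8,"tz":39,"yaw":0}]' 30
python3 -m handwheel '[{"fingers":0,"tx":-6,"ty":-8,"tz":39,"yaw":0},{"fingers":0,"tx":-6,"ty":-8,"tz":39,"yaw":0},{"fingers":0,"tx":-6,"ty":-8,"tz":39,"yaw":0},{"fingers":0,"tx":-6,"ty":-8,"tz":39,"yaw":0},{"fingers":0,"tx":-6,"ty":-8,"tz":39,"yaw":0},{"fingers":0,"tx":-6,"ty":-8,"tz":39,"yaw":0},{"fingers":0,"tx":-6,"ty":-8,"tz":39,"yaw":0},{"fingers":0,"tx":-6,"ty":-8,"tz":39,"yaw":0},{"fingers":0,"tx":-6,"ty":0,"tz":39,"yaw":0},{"fingers":0,"tx":-6,"ty":0,"tz":0,"yaw":0}]' 30
python3 look.py
```

```text
clock: 58.6
ee_pos: [0.3343, -0.2586, 0.2889]
tool_rot: [-0.481, 1.4, -2.104]
ft_force: [1.1, -0.2, 0.4]
width: 0.0855
clock: 59.43
ee_pos: [0.2433, -0.6096, 0.3725]
tool_rot: [-0.762, 1.419, -2.393]
ft_force: [0.5, 0.7, -0.2]
width: 0.0856
ee [ 0.2433 -0.6096  0.3725] w 0.0856 t 59.43 jawang -3.77 q6 -1.17 F [ 0.5  0.7 -0.2] tooldown [-0.11  -0.103 -0.989]
```

```bash
python3 j.py
python3 -m handwheel '[{"fingers":0,"tx":0,"ty":0,"tz":-41,"yaw":0},{"fingers":0,"tx":0,"ty":0,"tz":0,"yaw":0}]' >/dev/null; python3 j.py
python3 -m handwheel '[{"fingers":0,"tx":0,"ty":41,"tz":0,"yaw":0},{"fingers":0,"tx":0,"ty":0,"tz":0,"yaw":0}]' >/dev/null; python3 j.py
python3 -m handwheel '[{"fingers":0,"tx":0,"ty":0,"tz":0,"yaw":7},{"fingers":0,"tx":0,"ty":0,"tz":0,"yaw":0}]' >/dev/null; python3 j.py
python3 -m handwheel '[{"fingers":0,"tx":0,"ty":0,"tz":0,"yaw":-7},{"fingers":0,"tx":0,"ty":0,"tz":0,"yaw":0}]' >/dev/null; python3 j.py
python3 -m handwheel '[{"fingers":0,"tx":0,"ty":-41,"tz":0,"yaw":0},{"fingers":0,"tx":0,"ty":0,"tz":0,"yaw":0}]' >/dev/null; python3 j.py
```

```text
[-1.2373  0.1844  1.4406 -0.1382  1.4583 -1.1663] [ 0.04  -0.077  0.07   0.022  0.019  0.012] -0.0583 [ 0.2439 -0.6069  0.3733] [-0.1101 -0.1004 -0.9888]
[-1.2128  0.1172  1.5456 -0.1385  1.4454 -1.1363] [-0.055  0.154 -0.145 -0.051 -0.126 -0.017] -0.0334 [ 0.2443 -0.5625  0.3567] [-0.1162 -0.0801 -0.99  ]
[-1.1525  0.166   1.513  -0.1392  1.4511 -1.0749] [-0.095 -0.071  0.108 -0.146  0.049 -0.042] -0.0115 [ 0.2832 -0.5596  0.3446] [-0.1208 -0.0674 -0.9904]
[-1.1472  0.1676  1.5221 -0.1383  1.4514 -0.9483] [ 0.02   0.     0.042 -0.014  0.004 -0.128] -0.0005 [ 0.2849 -0.5547  0.3385] [-0.1241 -0.0578 -0.9906]
[-1.1442  0.1676  1.529  -0.1376  1.4516 -1.0797] [ 0.013 -0.     0.034  0.001  0.003  0.099] 0.0066 [ 0.2855 -0.5511  0.3347] [-0.1263 -0.0514 -0.9907]
[-1.2025  0.1182  1.5805 -0.138   1.4464 -1.1417] [ 0.112  0.067 -0.023  0.143 -0.068  0.055] 0.0035 [ 0.2451 -0.5467  0.3368] [-0.1282 -0.047  -0.9906]
```

```bash

python3 -m handwheel '[{"fingers":0,"tx":0,"ty":-16,"tz":0,"yaw":0},{"fingers":0,"tx":0,"ty":-16,"tz":0,"yaw":0},{"fingers":0,"tx":0,"ty":-16,"tz":0,"yaw":0},{"fingers":0,"tx":0,"ty":-16,"tz":0,"yaw":0},{"fingers":0,"tx":0,"ty":-16,"tz":0,"yaw":0}]' >/dev/null; python3 j.py
python3 -m handwheel '[{"fingers":0,"tx":0,"ty":0,"tz":0,"yaw":0},{"fingers":0,"tx":0,"ty":0,"tz":0,"yaw":0}]' >/dev/null; python3 j.py
python3 -m handwheel '[{"fingers":0,"tx":0,"ty":40,"tz":0,"yaw":0},{"fingers":0,"tx":0,"ty":40,"tz":0,"yaw":0},{"fingers":0,"tx":0,"ty":40,"tz":0,"yaw":0}]' >/dev/null; python3 j.py
python3 -m handwheel '[{"fingers":0,"tx":0,"ty":0,"tz":0,"yaw":0},{"fingers":0,"tx":0,"ty":0,"tz":0,"yaw":0}]' >/dev/null; python3 j.py
python3 -m handwheel '[{"fingers":0,"tx":0,"ty":0,"tz":0,"yaw":7},{"fingers":0,"tx":0,"ty":0,"tz":0,"yaw":7},{"fingers":0,"tx":0,"ty":0,"tz":0,"yaw":7},{"fingers":0,"tx":0,"ty":0,"tz":0,"yaw":7}]' >/dev/null; python3 j.py
python3 -m handwheel '[{"fingers":0,"tx":0,"ty":0,"tz":0,"yaw":-7},{"fingers":0,"tx":0,"ty":0,"tz":0,"yaw":-7},{"fingers":0,"tx":0,"ty":0,"tz":0,"yaw":-7},{"fingers":0,"tx":0,"ty":0,"tz":0,"yaw":-7}]' >/dev/null; python3 j.py
```

```text
[-1.3355  0.0278  1.6627 -0.1356  1.4415 -1.2748] [-0.346 -0.204  0.166  0.    -0.008 -0.336] -0.0096 [ 0.1627 -0.5389  0.3442] [-0.1278 -0.0417 -0.9909]
[-1.3407  0.0236  1.6658 -0.1364  1.4419 -1.2747] [-0.025 -0.023  0.015 -0.016  0.005 -0.005] -0.0103 [ 0.1593 -0.5383  0.3449] [-0.1287 -0.0419 -0.9908]
[-1.1572  0.1529  1.5511 -0.1396  1.45   -1.0757] [ 0.723  0.596 -0.554  0.02   0.038  0.746] 0.0124 [ 0.2742 -0.5466  0.3319] [-0.131  -0.0453 -0.9903]
[-1.1462  0.1602  1.5476 -0.1352  1.4483 -1.073 ] [ 0.065  0.04  -0.016  0.055 -0.022  0.022] 0.0144 [ 0.2822 -0.545   0.3291] [-0.1273 -0.0431 -0.9909]
[-1.144   0.1605  1.5498 -0.1345  1.4484 -0.5699] [-0.003 -0.007  0.009  0.     0.002  1.486] 0.0171 [ 0.2832 -0.5435  0.3277] [-0.1277 -0.0407 -0.991 ]
[-1.1468  0.1572  1.5535 -0.1342  1.4486 -1.0658] [-0.009 -0.01   0.012 -0.     0.002 -1.493] 0.0178 [ 0.281  -0.5427  0.3277] [-0.1278 -0.0396 -0.991 ]
```

```bash

python3 -m handwheel '[{"fingers":0,"tx":0,"ty":18,"tz":-36,"yaw":0},{"fingers":0,"tx":0,"ty":18,"tz":-36,"yaw":0},{"fingers":0,"tx":0,"ty":18,"tz":-36,"yaw":0},{"fingers":0,"tx":0,"ty":18,"tz":-36,"yaw":0},{"fingers":0,"tx":0,"ty":18,"tz":-36,"yaw":0},{"fingers":0,"tx":0,"ty":18,"tz":-36,"yaw":0},{"fingers":0,"tx":0,"ty":18,"tz":-36,"yaw":0},{"fingers":0,"tx":0,"ty":18,"tz":-36,"yaw":0},{"fingers":0,"tx":0,"ty":18,"tz":-36,"yaw":0},{"fingers":0,"tx":0,"ty":18,"tz":-36,"yaw":0}]' 30 >/dev/null; python3 j.py
python3 -m handwheel '[{"fingers":0,"tx":0,"ty":18,"tz":-36,"yaw":0},{"fingers":0,"tx":0,"ty":18,"tz":-36,"yaw":0},{"fingers":0,"tx":0,"ty":18,"tz":-36,"yaw":0},{"fingers":0,"tx":0,"ty":18,"tz":-36,"yaw":0},{"fingers":0,"tx":0,"ty":18,"tz":-36,"yaw":0},{"fingers":0,"tx":0,"ty":18,"tz":-36,"yaw":0},{"fingers":0,"tx":0,"ty":18,"tz":-36,"yaw":0}]' 30 >/dev/null; python3 j.py
```

```text
[-0.4625  0.022   1.7736 -0.0977  1.4384 -0.3634] [ 0.923  0.204 -0.119  0.082 -0.016  0.916] 0.0924 [ 0.4796 -0.1911  0.2876] [-0.1248 -0.0459 -0.9911]
[ 0.0038  0.2975  1.5133 -0.0472  1.4517  0.098 ] [ 0.662  0.64  -0.704  0.073  0.078  0.648] 0.1209 [0.6265 0.0593 0.2596] [-0.1202 -0.0473 -0.9916]
```

```bash

python3 -m handwheel '[{"fingers":0,"tx":0,"ty":-16,"tz":-6,"yaw":0},{"fingers":0,"tx":0,"ty":-16,"tz":-4,"yaw":0},{"fingers":0,"tx":0,"ty":-16,"tz":-4,"yaw":0},{"fingers":0,"tx":4,"ty":-16,"tz":-4,"yaw":0},{"fingers":0,"tx":4,"ty":-16,"tz":-4,"yaw":0}]' 30 >/dev/null; python3 j.py
python3 -m handwheel '[{"fingers":0,"tx":10,"ty":-10,"tz":-2,"yaw":0},{"fingers":0,"tx":10,"ty":-10,"tz":-2,"yaw":0},{"fingers":0,"tx":10,"ty":-10,"tz":0,"yaw":0},{"fingers":0,"tx":10,"ty":-10,"tz":0,"yaw":0},{"fingers":0,"tx":10,"ty":-10,"tz":0,"yaw":0}]' 30 >/dev/null; python3 j.py
```

```text
[ 0.0648  0.1586  1.6934 -0.037   1.4187  0.151 ] [ 0.126 -0.371  0.47   0.018 -0.104  0.125] 0.1291 [0.5496 0.0956 0.2525] [-0.1259 -0.0448 -0.991 ]
[ 0.0823  0.0767  1.867  -0.0347  1.3219  0.1721] [ 0.022 -0.186  0.414  0.002 -0.234  0.035] 0.124 [0.4907 0.1013 0.21  ] [-0.1203 -0.0437 -0.9918]
```

```bash

python3 -m handwheel '[{"fingers":0,"tx":0,"ty":40,"tz":-5,"yaw":0},{"fingers":0,"tx":0,"ty":0,"tz":0,"yaw":0},{"fingers":0,"tx":0,"ty":40,"tz":-5,"yaw":0},{"fingers":0,"tx":0,"ty":0,"tz":0,"yaw":0},{"fingers":0,"tx":0,"ty":40,"tz":-5,"yaw":0},{"fingers":0,"tx":0,"ty":0,"tz":0,"yaw":0}]' 30 >/dev/null; python3 j.py
python3 -m handwheel '[{"fingers":0,"tx":0,"ty":-25,"tz":2,"yaw":0},{"fingers":0,"tx":0,"ty":-25,"tz":2,"yaw":0},{"fingers":0,"tx":0,"ty":-25,"tz":2,"yaw":0},{"fingers":0,"tx":0,"ty":-25,"tz":2,"yaw":0},{"fingers":0,"tx":0,"ty":40,"tz":-4,"yaw":0},{"fingers":0,"tx":0,"ty":0,"tz":0,"yaw":0},{"fingers":0,"tx":0,"ty":40,"tz":-4,"yaw":0},{"fingers":0,"tx":0,"ty":0,"tz":0,"yaw":0}]' 30 >/dev/null; python3 j.py
```

```text
[ 0.0716  0.3586  1.6678 -0.0356  1.3366  0.1637] [ 0.012 -0.136  0.285  0.012  0.198  0.001] 0.2214 [0.5662 0.1011 0.1469] [-0.2163 -0.0502 -0.975 ]
[ 0.07    0.3244  1.7781 -0.0347  1.3291  0.1678] [ 0.017 -0.202  0.311  0.019  0.213  0.002] 0.29 [0.5091 0.0964 0.1218] [-0.2826 -0.0536 -0.9577]
```

```bash

python3 -m handwheel '[{"fingers":0,"tx":-30,"ty":0,"tz":0,"yaw":0},{"fingers":0,"tx":-30,"ty":0,"tz":0,"yaw":0},{"fingers":0,"tx":-30,"ty":0,"tz":0,"yaw":0}]' 30 >/dev/null; python3 j.py
python3 -m handwheel '[{"fingers":0,"tx":0,"ty":0,"tz":0,"yaw":0}]' 30 >/dev/null; python3 j.py
python3 -m handwheel '[{"fingers":0,"tx":0,"ty":0,"tz":0,"yaw":0}]' 30 >/dev/null; python3 j.py
python3 -m handwheel '[{"fingers":0,"tx":0,"ty":0,"tz":0,"yaw":0}]' 30 >/dev/null; python3 j.py
python3 -m handwheel '[{"fingers":0,"tx":15,"ty":0,"tz":0,"yaw":0},{"fingers":0,"tx":15,"ty":0,"tz":0,"yaw":0},{"fingers":0,"tx":15,"ty":0,"tz":0,"yaw":0}]' 30 >/dev/null; python3 j.py
python3 -m handwheel '[{"fingers":0,"tx":0,"ty":-15,"tz":0,"yaw":0},{"fingers":0,"tx":0,"ty":-15,"tz":0,"yaw":0},{"fingers":0,"tx":0,"ty":-15,"tz":0,"yaw":0}]' 30 >/dev/null; python3 j.py
python3 -m handwheel '[{"fingers":0,"tx":0,"ty":15,"tz":0,"yaw":0},{"fingers":0,"tx":0,"ty":15,"tz":0,"yaw":0},{"fingers":0,"tx":0,"ty":15,"tz":0,"yaw":0}]' 30 >/dev/null; python3 j.py
```

```text
[ 0.072   0.2843  1.6805 -0.0323  1.5014  0.1661] [ 0.008 -0.155 -0.51   0.005  0.672 -0.005] 0.3247 [0.524  0.099  0.1951] [-0.3157 -0.055  -0.9473]
[ 0.0712  0.28    1.6715 -0.0324  1.5024  0.1661] [-0.012  0.027  0.074 -0.002 -0.033 -0.001] 0.3123 [0.529  0.0988 0.2011] [-0.304  -0.054  -0.9511]
[ 0.0705  0.2785  1.6707 -0.0324  1.5019  0.166 ] [-0.007 -0.041 -0.073 -0.002  0.006  0.   ] 0.3095 [0.5298 0.0985 0.2022] [-0.3014 -0.0537 -0.952 ]
[ 0.0699  0.2768  1.6696 -0.0325  1.501   0.1659] [-0.008 -0.007  0.015  0.    -0.005  0.001] 0.3058 [0.5308 0.0983 0.2035] [-0.2979 -0.0533 -0.9531]
[ 0.0663  0.2942  1.7287 -0.0336  1.4129  0.1663] [-0.013  0.098  0.256 -0.006 -0.36   0.002] 0.2942 [0.5205 0.0954 0.1631] [-0.2869 -0.0523 -0.9565]
[ 0.077   0.2011  1.833  -0.0301  1.4123  0.1782] [ 0.052 -0.402  0.398  0.02   0.022  0.048] 0.3049 [0.4722 0.0983 0.169 ] [-0.2968 -0.0527 -0.9535]
[ 0.0653  0.2916  1.7551 -0.0335  1.4075  0.1662] [-0.05   0.383 -0.356 -0.02  -0.032 -0.047] 0.3126 [0.5073 0.0941 0.1538] [-0.3045 -0.0531 -0.951 ]
```

```bash

python3 -m handwheel '[{"fingers":0,"tx":0,"ty":40,"tz":0,"yaw":0},{"fingers":0,"tx":-12,"ty":38,"tz":0,"yaw":0},{"fingers":0,"tx":-12,"ty":38,"tz":0,"yaw":0},{"fingers":0,"tx":-12,"ty":38,"tz":0,"yaw":0}]' 30 >/dev/null; python3 j.py
python3 -m handwheel '[{"fingers":0,"tx":0,"ty":-12,"tz":0,"yaw":0},{"fingers":0,"tx":0,"ty":-12,"tz":0,"yaw":0},{"fingers":0,"tx":0,"ty":-12,"tz":0,"yaw":0},{"fingers":0,"tx":0,"ty":-12,"tz":0,"yaw":0},{"fingers":0,"tx":0,"ty":-12,"tz":0,"yaw":0}]' 30 >/dev/null; python3 j.py
python3 -m handwheel '[{"fingers":0,"tx":0,"ty":-12,"tz":0,"yaw":0},{"fingers":0,"tx":0,"ty":-12,"tz":0,"yaw":0},{"fingers":0,"tx":0,"ty":-12,"tz":0,"yaw":0},{"fingers":0,"tx":0,"ty":-12,"tz":0,"yaw":0},{"fingers":0,"tx":0,"ty":-12,"tz":0,"yaw":0}]' 30 >/dev/null; python3 j.py
python3 -m handwheel '[{"fingers":0,"tx":12,"ty":0,"tz":0,"yaw":0},{"fingers":0,"tx":12,"ty":0,"tz":0,"yaw":0},{"fingers":0,"tx":12,"ty":0,"tz":0,"yaw":0},{"fingers":0,"tx":12,"ty":0,"tz":0,"yaw":0}]' 30 >/dev/null; python3 j.py
```

```text
[ 0.034   0.6048  1.3562 -0.0427  1.5072  0.1324] [-0.08   0.938 -1.387 -0.02   0.445 -0.091] 0.3266 [0.6589 0.0805 0.1349] [-0.3189 -0.0535 -0.9463]
[ 0.0404  0.5008  1.5025 -0.0401  1.4744  0.1439] [ 0.029 -0.338  0.411  0.011 -0.051  0.03 ] 0.336 [0.6039 0.0833 0.1399] [-0.3275 -0.0532 -0.9433]
[ 0.055   0.3492  1.6715 -0.0352  1.4614  0.157 ] [ 0.039 -0.376  0.392  0.014 -0.016  0.035] 0.3405 [0.5336 0.0897 0.1603] [-0.3313 -0.0532 -0.942 ]
[ 0.0534  0.3622  1.7487 -0.0366  1.3632  0.1578] [-0.01   0.088  0.216 -0.007 -0.309  0.001] 0.3325 [0.5127 0.0875 0.1159] [-0.3237 -0.0532 -0.9447]
```

```bash

python3 -m handwheel '[{"fingers":0,"tx":0,"ty":0,"tz":0,"yaw":0},{"fingers":0,"tx":0,"ty":0,"tz":0,"yaw":0},{"fingers":0,"tx":0,"ty":0,"tz":0,"yaw":0},{"fingers":0,"tx":0,"ty":0,"tz":0,"yaw":0}]' 30 >/dev/null; python3 j.py
python3 -m handwheel '[{"fingers":0,"tx":0,"ty":0,"tz":0,"yaw":0},{"fingers":0,"tx":0,"ty":0,"tz":0,"yaw":0},{"fingers":0,"tx":0,"ty":0,"tz":0,"yaw":0},{"fingers":0,"tx":0,"ty":0,"tz":0,"yaw":0}]' 30 >/dev/null; python3 j.py
python3 -m handwheel '[{"fingers":0,"tx":2,"ty":0,"tz":0,"yaw":0},{"fingers":0,"tx":2,"ty":0,"tz":0,"yaw":0},{"fingers":0,"tx":2,"ty":0,"tz":0,"yaw":0},{"fingers":0,"tx":2,"ty":0,"tz":0,"yaw":0}]' 30 >/dev/null; python3 j.py
python3 -m handwheel '[{"fingers":0,"tx":4,"ty":4,"tz":0,"yaw":0},{"fingers":0,"tx":4,"ty":4,"tz":0,"yaw":0},{"fingers":0,"tx":4,"ty":4,"tz":0,"yaw":0},{"fingers":0,"tx":4,"ty":4,"tz":0,"yaw":0}]' 30 >/dev/null; python3 j.py
python3 -c "
from h import *
print(read_state()['joint_efforts'].round(2))"
```

```text
[ 0.0528  0.3656  1.7591 -0.0368  1.3595  0.1577] [-0.001  0.002  0.002  0.    -0.005  0.   ] 0.3425 [0.5069 0.0868 0.1102] [-0.3332 -0.0536 -0.9413]
[ 0.0525  0.3651  1.7559 -0.0369  1.3592  0.1577] [-0.     0.    -0.01  -0.     0.001  0.002] 0.3386 [0.509  0.0868 0.1115] [-0.3295 -0.0534 -0.9426]
[ 0.0521  0.3705  1.7635 -0.0371  1.343   0.1578] [-0.     0.02   0.03  -0.001 -0.049  0.002] 0.3353 [0.5077 0.0864 0.1046] [-0.3264 -0.0532 -0.9437]
[ 0.0471  0.4195  1.745  -0.0392  1.3119  0.1545] [-0.017  0.156 -0.065 -0.002 -0.068 -0.012] 0.3348 [0.5179 0.0839 0.0828] [-0.326  -0.0533 -0.9439]
[ 9.000e-02 -4.192e+01 -2.352e+01 -1.100e-01  1.270e+00  1.000e-02]
```

```bash

python3 -m handwheel '[{"fingers":0,"tx":-13,"ty":0,"tz":0,"yaw":0},{"fingers":0,"tx":-20,"ty":10,"tz":0,"yaw":0},{"fingers":0,"tx":-10,"ty":20,"tz":0,"yaw":0},{"fingers":0,"tx":-10,"ty":30,"tz":0,"yaw":0},{"fingers":0,"tx":-13,"ty":38,"tz":0,"yaw":0},{"fingers":0,"tx":-13,"ty":38,"tz":0,"yaw":0}]' 30 >/dev/null; python3 j.py
python3 -m handwheel '[{"fingers":0,"tx":0,"ty":0,"tz":0,"yaw":0},{"fingers":0,"tx":0,"ty":0,"tz":0,"yaw":0}]' 30 >/dev/null; python3 j.py
python3 -m handwheel '[{"fingers":0,"tx":13,"ty":-38,"tz":0,"yaw":0}]' 30 >/dev/null; python3 j.py
python3 -m handwheel '[{"fingers":0,"tx":10,"ty":-30,"tz":0,"yaw":0},{"fingers":0,"tx":8,"ty":-22,"tz":0,"yaw":0},{"fingers":0,"tx":5,"ty":-15,"tz":0,"yaw":0},{"fingers":0,"tx":3,"ty":-8,"tz":0,"yaw":0}]' 30 >/dev/null; python3 j.py
python3 -m handwheel '[{"fingers":0,"tx":0,"ty":0,"tz":0,"yaw":0},{"fingers":0,"tx":0,"ty":0,"tz":0,"yaw":0}]' 30 >/dev/null; python3 j.py
```

```text
[ 0.0269  0.6606  1.3183 -0.0449  1.5119  0.1262] [-0.064  0.919 -1.454 -0.019  0.518 -0.085] 0.3491 [0.6691 0.0755 0.1132] [-0.3404 -0.054  -0.9387]
[ 0.0247  0.6736  1.2992 -0.0456  1.5113  0.126 ] [-0.015  0.072 -0.103 -0.011 -0.032 -0.   ] 0.3425 [0.6773 0.0741 0.1119] [-0.3343 -0.0537 -0.941 ]
[ 0.0283  0.6077  1.4054 -0.0447  1.4649  0.1331] [ 0.082 -0.995  1.539  0.042 -0.414  0.089] 0.3365 [0.6432 0.0758 0.1097] [-0.3284 -0.0537 -0.943 ]
[ 0.0428  0.4546  1.6405 -0.0396  1.3946  0.1488] [ 0.022 -0.217  0.313  0.004 -0.091  0.023] 0.3482 [0.5533 0.0829 0.1079] [-0.3388 -0.0536 -0.9393]
[ 0.0441  0.4476  1.6491 -0.0394  1.3959  0.1489] [ 0.005 -0.034  0.037  0.003  0.01   0.   ] 0.351 [0.5491 0.0834 0.1088] [-0.3414 -0.0539 -0.9384]
```

```bash

python3 -m handwheel '[{"fingers":0,"tx":-35,"ty":20,"tz":8,"yaw":0},{"fingers":0,"tx":-20,"ty":35,"tz":8,"yaw":0},{"fingers":0,"tx":-14,"ty":38,"tz":5,"yaw":0},{"fingers":0,"tx":-14,"ty":38,"tz":5,"yaw":0},{"fingers":0,"tx":-14,"ty":38,"tz":5,"yaw":0},{"fingers":0,"tx":-14,"ty":38,"tz":5,"yaw":0},{"fingers":0,"tx":-14,"ty":38,"tz":0,"yaw":0},{"fingers":0,"tx":-14,"ty":38,"tz":0,"yaw":0},{"fingers":0,"tx":-14,"ty":38,"tz":0,"yaw":0},{"fingers":0,"tx":-14,"ty":38,"tz":0,"yaw":0}]' 30 >/dev/null; python3 j.py
python3 -m handwheel '[{"fingers":0,"tx":-14,"ty":38,"tz":0,"yaw":0},{"fingers":0,"tx":-14,"ty":38,"tz":0,"yaw":0}]' 30 >/dev/null; python3 j.py
```

```text
[-0.0346  1.2319  0.3073 -0.0716  1.9469  0.0388] [-0.06   0.343 -0.041 -0.063  0.871 -0.085] 0.3446 [0.8948 0.0204 0.1393] [-0.34   -0.0548 -0.9388]
[-0.0436  1.2539  0.3116 -0.0709  1.902   0.0307] [-0.051  0.169 -0.098  0.003 -0.211 -0.052] 0.3259 [0.9018 0.012  0.1135] [-0.3228 -0.053  -0.945 ]
```

```bash

python3 -m handwheel '[{"fingers":0,"tx":-10,"ty":6,"tz":0,"yaw":0},{"fingers":0,"tx":-10,"ty":6,"tz":0,"yaw":0},{"fingers":0,"tx":-10,"ty":6,"tz":0,"yaw":0}]' 30 >/dev/null; python3 j.py
python3 -m handwheel '[{"fingers":0,"tx":-6,"ty":10,"tz":0,"yaw":0},{"fingers":0,"tx":-6,"ty":10,"tz":0,"yaw":0},{"fingers":0,"tx":-6,"ty":10,"tz":0,"yaw":0}]' 30 >/dev/null; python3 j.py
```

```text
[-0.0462  1.2391  0.3079 -0.0707  1.9089  0.0282] [-0.005 -0.125  0.001  0.003  0.027 -0.008] 0.3142 [0.9037 0.0096 0.1292] [-0.3119 -0.0523 -0.9487]
[-0.048   1.2202  0.3079 -0.0699  1.8933  0.0253] [-0.009 -0.067 -0.001  0.003 -0.068 -0.012] 0.2798 [0.9109 0.0078 0.145 ] [-0.2791 -0.0529 -0.9588]
```

```bash

python3 -m handwheel '[{"fingers":0,"tx":-4,"ty":12,"tz":0,"yaw":0},{"fingers":0,"tx":-4,"ty":12,"tz":0,"yaw":0},{"fingers":0,"tx":-4,"ty":12,"tz":0,"yaw":0},{"fingers":0,"tx":-4,"ty":12,"tz":0,"yaw":0},{"fingers":0,"tx":-4,"ty":12,"tz":0,"yaw":0},{"fingers":0,"tx":-4,"ty":12,"tz":0,"yaw":0}]' 30 >/dev/null; python3 j.py
python3 -m handwheel '[{"fingers":0,"tx":-4,"ty":14,"tz":0,"yaw":0},{"fingers":0,"tx":-4,"ty":14,"tz":0,"yaw":0},{"fingers":0,"tx":-4,"ty":14,"tz":0,"yaw":0},{"fingers":0,"tx":-4,"ty":14,"tz":0,"yaw":0},{"fingers":0,"tx":-4,"ty":14,"tz":0,"yaw":0},{"fingers":0,"tx":-4,"ty":14,"tz":0,"yaw":0}]' 30 >/dev/null; python3 j.py
```

```text
[-0.0544  1.209   0.3079 -0.0679  1.8392  0.0189] [-0.015 -0.011  0.001  0.003 -0.106 -0.01 ] 0.2146 [0.9272 0.0013 0.1515] [-0.2163 -0.0537 -0.9749]
[-0.0625  1.2063  0.3085 -0.0651  1.777   0.0119] [-0.017 -0.008  0.002  0.005 -0.121 -0.013] 0.1502 [ 0.9445 -0.0068  0.1506] [-0.1534 -0.0542 -0.9867]
```

```bash

python3 -m handwheel '[{"fingers":0,"tx":-3,"ty":14,"tz":0,"yaw":0},{"fingers":0,"tx":-3,"ty":14,"tz":0,"yaw":0},{"fingers":0,"tx":-3,"ty":14,"tz":0,"yaw":0},{"fingers":0,"tx":-3,"ty":14,"tz":0,"yaw":0},{"fingers":0,"tx":-3,"ty":14,"tz":0,"yaw":0},{"fingers":0,"tx":-3,"ty":14,"tz":0,"yaw":0},{"fingers":0,"tx":-3,"ty":14,"tz":0,"yaw":0},{"fingers":0,"tx":-3,"ty":14,"tz":0,"yaw":0},{"fingers":0,"tx":-3,"ty":14,"tz":0,"yaw":0},{"fingers":0,"tx":-3,"ty":14,"tz":0,"yaw":0}]' 30 >/dev/null; python3 look.py
```

```text
ee [ 0.9721 -0.0185  0.1502] w 0.0852 t 74.07 jawang -4.68 q6 0.0 F [0.7 0.1 0.2] tooldown [-0.053 -0.055 -0.997]
```

```bash

python3 -m handwheel '[{"fingers":0,"tx":-20,"ty":-20,"tz":-5,"yaw":0},{"fingers":0,"tx":-5,"ty":-38,"tz":-5,"yaw":0},{"fingers":0,"tx":-5,"ty":-38,"tz":-7,"yaw":0},{"fingers":0,"tx":0,"ty":-38,"tz":-7,"yaw":0},{"fingers":0,"tx":0,"ty":-38,"tz":-7,"yaw":0},{"fingers":0,"tx":0,"ty":-38,"tz":-7,"yaw":0},{"fingers":0,"tx":0,"ty":-38,"tz":-7,"yaw":0},{"fingers":0,"tx":0,"ty":-38,"tz":-7,"yaw":0},{"fingers":0,"tx":0,"ty":-38,"tz":-7,"yaw":0},{"fingers":0,"tx":0,"ty":-38,"tz":-7,"yaw":0}]' 30 >/dev/null; python3 look.py
python3 -m handwheel '[{"fingers":0,"tx":0,"ty":-36,"tz":-7,"yaw":0},{"fingers":0,"tx":0,"ty":-30,"tz":-5,"yaw":0},{"fingers":0,"tx":0,"ty":-20,"tz":-3,"yaw":0},{"fingers":0,"tx":0,"ty":-8,"tz":0,"yaw":0}]' 30 >/dev/null; python3 look.py w70.png tub
```

```text
ee [0.613  0.0764 0.1792] w 0.0858 t 74.95 jawang -5.02 q6 0.14 F [-0.1 -0.5  0.6] tooldown [-0.055 -0.055 -0.997]
ee [0.5082 0.1009 0.1774] w 0.0857 t 75.33 jawang -4.83 q6 0.19 F [ 0.7  0.1 -0.4] tooldown [-0.08  -0.054 -0.995]
tub [(0.83, array([0.461, 0.087, 0.04 ])), (0.65, array([0.298, 0.242, 0.025]))]
```

View pics/w70.png

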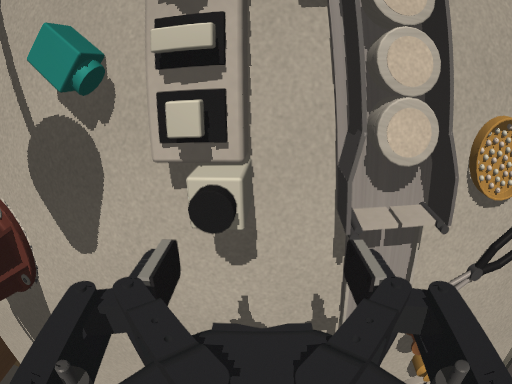

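```bash

python3 -m handwheel '[{"fingers":0,"tx":8,"ty":-10,"tz":3,"yaw":0},{"fingers":0,"tx":10,"ty":-10,"tz":3,"yaw":0},{"fingers":0,"tx":10,"ty":-10,"tz":3,"yaw":0},{"fingers":0,"tx":10,"ty":-8,"tz":3,"yaw":0},{"fingers":0,"tx":8,"ty":-4,"tz":2,"yaw":0},{"fingers":0,"tx":4,"ty":0,"tz":0,"yaw":0}]' 30 >/dev/null; python3 look.py w71.png tub
```

```text
ee [0.4764 0.0849 0.1361] w 0.0855 t 75.93 jawang -4.94 q6 0.17 F [ 0.4 -0.8  0.6] tooldown [-0.055 -0.054 -0.997]
tub [(0.81, array([0.461, 0.086, 0.043])), (0.57, array([0.3  , 0.24 , 0.024]))]
```

View pics/w71.png

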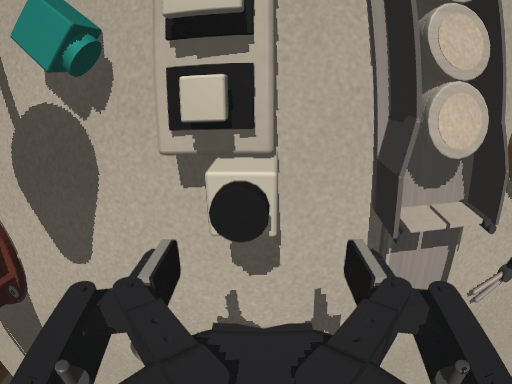

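```bash

python3 -m handwheel '[{"fingers":0,"tx":8,"ty":-7,"tz":-1,"yaw":0},{"fingers":0,"tx":10,"ty":-6,"tz":-1,"yaw":0},{"fingers":0,"tx":8,"ty":-4,"tz":-1,"yaw":0},{"fingers":0,"tx":5,"ty":0,"tz":0,"yaw":0},{"fingers":0,"tx":0,"ty":0,"tz":0,"yaw":0}]' 30 >/dev/null; python3 look.py w72.png tub
```

```text
ee [0.4594 0.0885 0.1042] w 0.0856 t 76.45 jawang -4.94 q6 0.19 F [-0.2  0.6  0.4] tooldown [-0.051 -0.053 -0.997]
tub [(0.61, array([0.463, 0.086, 0.041]))]
```

View pics/w72.png

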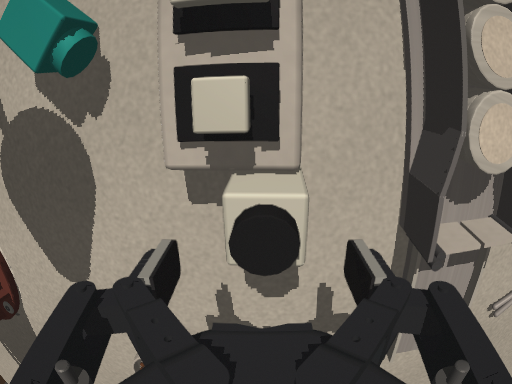

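```bash

python3 -m handwheel '[{"fingers":0,"tx":12,"ty":0,"tz":0,"yaw":0},{"fingers":0,"tx":0,"ty":0,"tz":0,"yaw":0},{"fingers":0,"tx":0,"ty":0,"tz":0,"yaw":0}]' 30 >/dev/null; python3 look.py
python3 -m handwheel '[{"fingers":1,"tx":0,"ty":0,"tz":0,"yaw":0},{"fingers":1,"tx":0,"ty":0,"tz":0,"yaw":0},{"fingers":1,"tx":0,"ty":0,"tz":0,"yaw":0},{"fingers":1,"tx":0,"ty":0,"tz":0,"yaw":0},{"fingers":1,"tx":0,"ty":0,"tz":0,"yaw":0},{"fingers":1,"tx":0,"ty":0,"tz":0,"yaw":0},{"fingers":1,"tx":0,"ty":0,"tz":0,"yaw":0}]' 60 >/dev/null; python3 look.py w73.png tub
```

```text
ee [0.4615 0.0881 0.0944] w 0.0852 t 76.8 jawang -4.92 q6 0.19 F [ 0.2 -0.7  0.7] tooldown [-0.046 -0.053 -0.998]
ee [0.4632 0.0883 0.0969] w 0.0353 t 77.43 jawang -4.93 q6 0.19 F [ 0.1  0.  -0.7] tooldown [-0.042 -0.053 -0.998]
tub [(0.79, array([0.463, 0.087, 0.043])), (0.74, array([0.295, 0.241, 0.025]))]
```

View pics/w73.png

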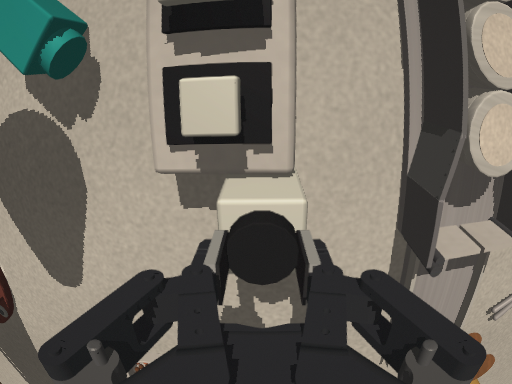

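```bash

python3 -m handwheel '[{"fingers":1,"tx":-15,"ty":0,"tz":0,"yaw":0},{"fingers":1,"tx":-30,"ty":0,"tz":0,"yaw":0},{"fingers":1,"tx":-30,"ty":0,"tz":10,"yaw":0},{"fingers":1,"tx":0,"ty":16,"tz":24,"yaw":0},{"fingers":1,"tx":0,"ty":22,"tz":24,"yaw":-2.5},{"fingers":1,"tx":0,"ty":24,"tz":22,"yaw":-2.5},{"fingers":1,"tx":0,"ty":24,"tz":14,"yaw":0},{"fingers":1,"tx":0,"ty":24,"tz":10,"yaw":0},{"fingers":1,"tx":0,"ty":24,"tz":8,"yaw":0},{"fingers":1,"tx":0,"ty":14,"tz":0,"yaw":0}]' 60 >/dev/null; python3 look.py w74.png tub
```

```text
ee [ 0.6074 -0.0277  0.1693] w 0.0359 t 78.37 jawang 0.48 q6 -0.12 F [ 0.5  0.4 -0.5] tooldown [-0.053 -0.054 -0.997]
tub [(0.58, array([ 0.605, -0.029,  0.115]))]
```

View pics/w74.png

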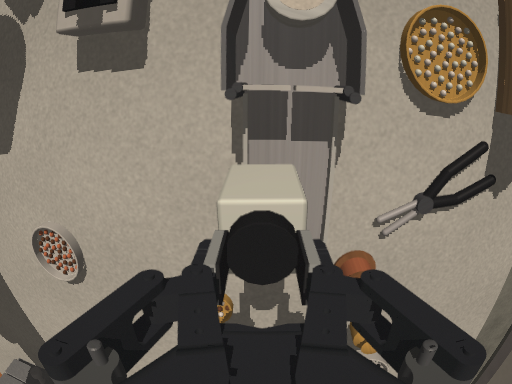

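```bash

python3 -m handwheel '[{"fingers":1,"tx":8,"ty":6,"tz":-2,"yaw":0.5},{"fingers":1,"tx":12,"ty":6,"tz":-2,"yaw":0},{"fingers":1,"tx":12,"ty":4,"tz":-1,"yaw":0},{"fingers":1,"tx":8,"ty":0,"tz":0,"yaw":0},{"fingers":1,"tx":0,"ty":0,"tz":0,"yaw":0}]' 60 >/dev/null; python3 look.py w75.png tub
```

```text
ee [ 0.6177 -0.0215  0.1213] w 0.0356 t 78.88 jawang 0.06 q6 -0.1 F [-0.6  0.5 -2.1] tooldown [-0.06  -0.052 -0.997]
tub [(0.82, array([ 0.616, -0.023,  0.068]))]
```

View pics/w75.png

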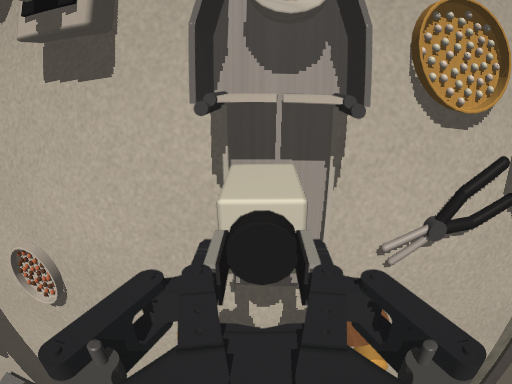

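```bash

python3 -m handwheel '[{"fingers":1,"tx":0,"ty":5,"tz":0,"yaw":0},{"fingers":1,"tx":4,"ty":5,"tz":0,"yaw":0},{"fingers":1,"tx":7,"ty":1,"tz":0,"yaw":0},{"fingers":1,"tx":0,"ty":0,"tz":0,"yaw":0},{"fingers":1,"tx":0,"ty":0,"tz":0,"yaw":0}]' 60 >/dev/null; python3 look.py w76.png tub
```

```text
ee [ 0.6312 -0.0223  0.1126] w 0.036 t 79.4 jawang 0.07 q6 -0.09 F [ 0.2  0.3 -1.2] tooldown [-0.054 -0.053 -0.997]
tub [(0.75, array([ 0.631, -0.024,  0.059]))]
```

View pics/w76.png

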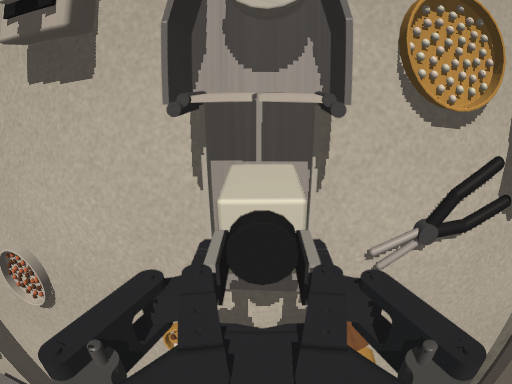

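```bash

python3 -m handwheel '[{"fingers":1,"tx":7,"ty":-3,"tz":0,"yaw":0},{"fingers":1,"tx":0,"ty":0,"tz":0,"yaw":0}]' 60 >/dev/null; python3 look.py
python3 -m handwheel '[{"fingers":0,"tx":0,"ty":0,"tz":0,"yaw":0},{"fingers":0,"tx":0,"ty":0,"tz":0,"yaw":0},{"fingers":0,"tx":0,"ty":0,"tz":0,"yaw":0},{"fingers":0,"tx":0,"ty":0,"tz":0,"yaw":0},{"fingers":0,"tx":-30,"ty":0,"tz":0,"yaw":0},{"fingers":0,"tx":-25,"ty":0,"tz":0,"yaw":0},{"fingers":0,"tx":0,"ty":0,"tz":0,"yaw":0}]' 60 >/dev/null; python3 look.py w77.png tub
```

```text
ee [ 0.628  -0.0228  0.1065] w 0.0355 t 79.67 jawang 0.07 q6 -0.09 F [ 0.1  0.1 -2. ] tooldown [-0.052 -0.053 -0.997]
ee [ 0.6304 -0.0199  0.1622] w 0.0854 t 80.3 jawang 0.06 q6 -0.1 F [ 1.2 -0.4  1. ] tooldown [-0.054 -0.053 -0.997]
tub [(0.59, array([ 0.629, -0.026,  0.053]))]
```

View pics/w77.png

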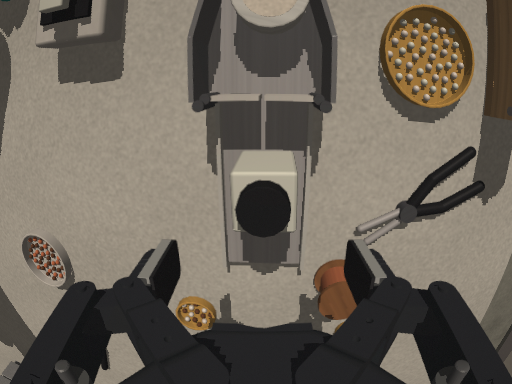

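```bash

python3 -m handwheel '[{"fingers":0.7,"tx":0,"ty":0,"tz":30,"yaw":0},{"fingers":0.7,"tx":0,"ty":0,"tz":30,"yaw":0},{"fingers":0.7,"tx":0,"ty":0,"tz":16,"yaw":0},{"fingers":0.7,"tx":30,"ty":0,"tz":0,"yaw":0},{"fingers":0.7,"tx":30,"ty":0,"tz":0,"yaw":0},{"fingers":0.7,"tx":20,"ty":0,"tz":0,"yaw":0},{"fingers":0.7,"tx":0,"ty":0,"tz":0,"yaw":0},{"fingers":0.7,"tx":0,"ty":0,"tz":0,"yaw":0}]' 60 >/dev/null; python3 look.py w78.png tub
```

```text
ee [ 0.6181 -0.1025  0.0704] w 0.0256 t 81.07 jawang 0.11 q6 -0.21 F [0.1 0.5 0.6] tooldown [-0.07  -0.05  -0.996]
tub [(0.94, array([ 0.631, -0.025,  0.054]))]
```

View pics/w78.png

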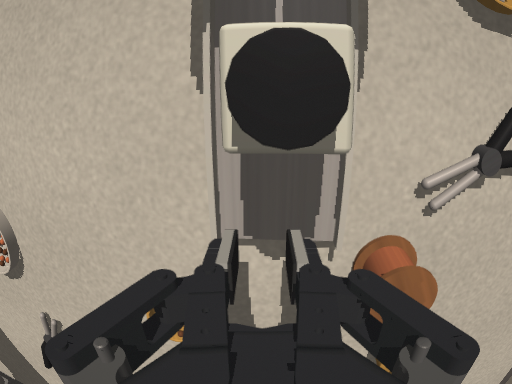

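```bash

python3 -m handwheel '[{"fingers":0.7,"tx":4,"ty":6,"tz":0,"yaw":0},{"fingers":0.7,"tx":5,"ty":6,"tz":0,"yaw":0},{"fingers":0.7,"tx":0,"ty":0,"tz":0,"yaw":0},{"fingers":0.7,"tx":0,"ty":0,"tz":0,"yaw":0}]' 60 >/dev/null; python3 look.py
```

```text
ee [ 0.6349 -0.1025  0.0656] w 0.0257 t 81.5 jawang 0.2 q6 -0.21 F [-0.1  0.8 -0.7] tooldown [-0.06  -0.052 -0.997]
```

```bash

python3 -m handwheel '[{"fingers":0.7,"tx":3,"ty":-7,"tz":-5,"yaw":0},{"fingers":0.7,"tx":0,"ty":0,"tz":-14,"yaw":0},{"fingers":0.7,"tx":0,"ty":0,"tz":-14,"yaw":0},{"fingers":0.7,"tx":0,"ty":0,"tz":0,"yaw":0}]' 60 >/dev/null; python3 look.py w79.png tub
```

```text
ee [ 0.6277 -0.0671  0.0627] w 0.0255 t 81.88 jawang 0.11 q6 -0.16 F [-0.6  0.1  0.5] tooldown [-0.057 -0.052 -0.997]
tub [(0.61, array([ 0.629, -0.025,  0.052]))]
```

View pics/w79.png

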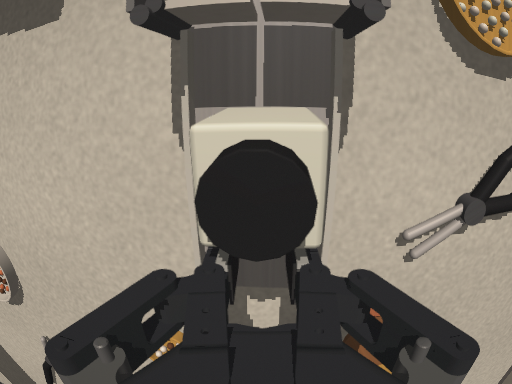

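```bash

python3 -m handwheel '[{"fingers":0.7,"tx":0,"ty":0,"tz":-14,"yaw":0},{"fingers":0.7,"tx":0,"ty":0,"tz":-14,"yaw":0},{"fingers":0.7,"tx":0,"ty":0,"tz":-14,"yaw":0},{"fingers":0.7,"tx":0,"ty":0,"tz":-14,"yaw":0},{"fingers":0.7,"tx":0,"ty":0,"tz":0,"yaw":0}]' 60 >/dev/null; python3 look.py w80.png tub
```

```text
ee [ 0.6311 -0.0106  0.0634] w 0.0257 t 82.4 jawang 0.11 q6 -0.06 F [ 1.  -1.3  0.6] tooldown [-0.049 -0.058 -0.997]
tub [(0.92, array([0.633, 0.024, 0.055]))]
```

View pics/w80.png

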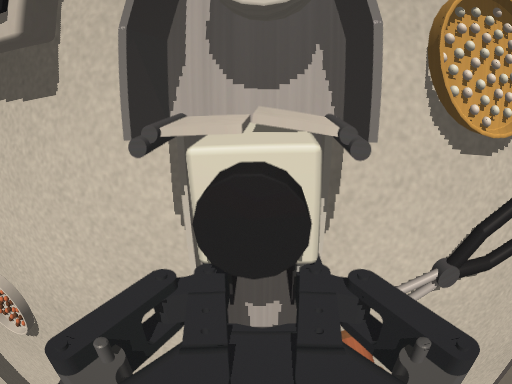

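```bash

python3 -m handwheel '[{"fingers":0.7,"tx":0,"ty":-2,"tz":-14,"yaw":0},{"fingers":0.7,"tx":0,"ty":-2,"tz":-14,"yaw":0},{"fingers":0.7,"tx":0,"ty":-1,"tz":-14,"yaw":0},{"fingers":0.7,"tx":0,"ty":0,"tz":-14,"yaw":0},{"fingers":0.7,"tx":0,"ty":0,"tz":0,"yaw":0}]' 60 >/dev/null; python3 look.py w81.png tub
```

```text
ee [0.6323 0.036  0.0674] w 0.0256 t 82.92 jawang 0.02 q6 0.02 F [-0.4 -0.1  0.4] tooldown [-0.037 -0.074 -0.997]
tub [(0.86, array([0.634, 0.067, 0.054]))]
```

View pics/w81.png

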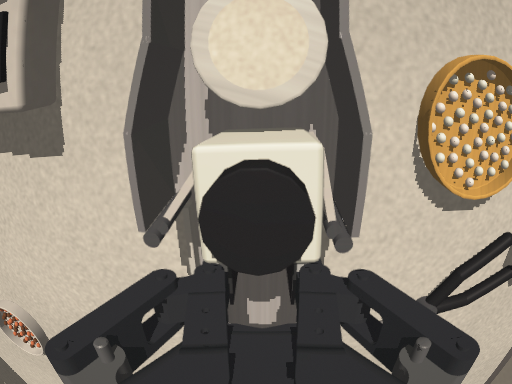

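```bash

python3 -m handwheel '[{"fingers":0.7,"tx":2,"ty":-4,"tz":-14,"yaw":0},{"fingers":0.7,"tx":1,"ty":-3,"tz":-14,"yaw":0},{"fingers":0.7,"tx":1,"ty":-1,"tz":-14,"yaw":0},{"fingers":0.7,"tx":0,"ty":0,"tz":-14,"yaw":0},{"fingers":0.7,"tx":0,"ty":0,"tz":0,"yaw":0}]' 60 >/dev/null; python3 look.py w82.png tub tin1
```

```text
ee [0.6304 0.0774 0.0669] w 0.0259 t 83.43 jawang -0.02 q6 0.11 F [0.1 0.5 0.7] tooldown [-0.027 -0.097 -0.995]
tub [(0.76, array([0.631, 0.11 , 0.053]))]
tin1 [(0.58, array([0.634, 0.168, 0.007]))]
```

View pics/w82.png

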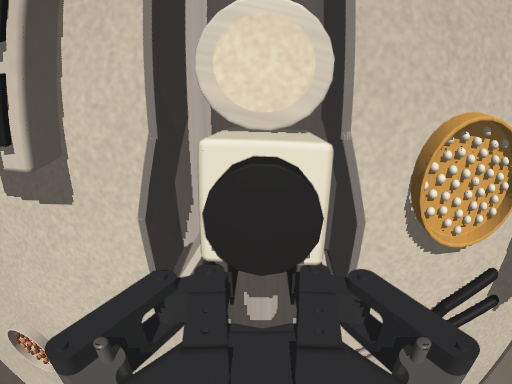

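```bash

python3 -m handwheel '[{"fingers":0.7,"tx":1,"ty":0,"tz":-14,"yaw":0},{"fingers":0.7,"tx":1,"ty":0,"tz":-14,"yaw":0},{"fingers":0.7,"tx":0,"ty":0,"tz":-8,"yaw":0},{"fingers":0.7,"tx":0,"ty":0,"tz":0,"yaw":0}]' 60 >/dev/null; python3 look.py w83.png tub tin1
```

```text
ee [0.6297 0.1053 0.0601] w 0.0254 t 83.92 jawang -0.23 q6 0.17 F [ 0.2 -0.6 -0.2] tooldown [-0.031 -0.106 -0.994]
tub [(0.89, array([0.634, 0.138, 0.057]))]
tin1 [(0.69, array([0.633, 0.197, 0.009]))]
```

View pics/w83.png

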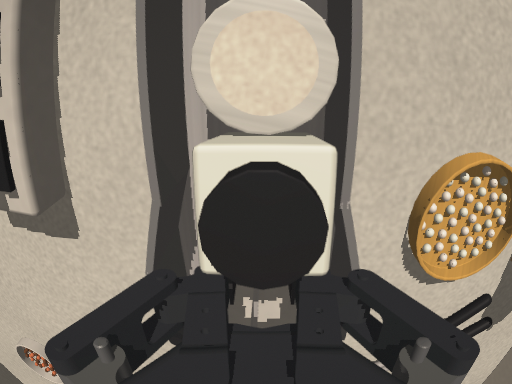

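```bash

python3 -m handwheel '[{"fingers":0.7,"tx":0,"ty":0,"tz":8,"yaw":0},{"fingers":0.7,"tx":-15,"ty":0,"tz":8,"yaw":0},{"fingers":0.7,"tx":-35,"ty":0,"tz":8,"yaw":0},{"fingers":0.7,"tx":-38,"ty":0,"tz":8,"yaw":0},{"fingers":1,"tx":-30,"ty":0,"tz":20,"yaw":0},{"fingers":1,"tx":0,"ty":0,"tz":36,"yaw":0},{"fingers":1,"tx":0,"ty":0,"tz":20,"yaw":0},{"fingers":1,"tx":0,"ty":0,"tz":0,"yaw":0}]' 60 >/dev/null; python3 look.py w84.png tub tin1 bay
python3 -c "
from h import *
s,c=cap('scene');cv2.imwrite('pics/s84.png',cv2.resize(c['image'][60:260,180:440],None,fx=3,fy=3,interpolation=cv2.INTER_CUBIC));print(places('tin1','scene',c))
s,c=cap('top');cv2.imwrite('pics/t84.png',cv2.resize(c['image'][80:280,30:430],None,fx=2,fy=2))"
```

```text
ee [0.6301 0.0035 0.1968] w 0.0004 t 84.73 jawang -0.23 q6 -0.02 F [ 1.1  0.3 -0.2] tooldown [-0.038 -0.104 -0.994]
tub [(0.92, array([0.631, 0.133, 0.051]))]
tin1 []
bay []
[(0.82, array([ 0.605, -0.336, -0.003])), (0.75, array([0.634, 0.262, 0.011])), (0.51, array([0.63 , 0.316, 0.009])), (0.46, array([0.63 , 0.198, 0.006]))]
```

View pics/w84.png

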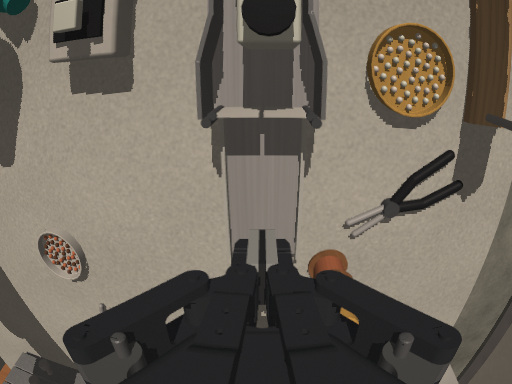

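View pics/s84.png

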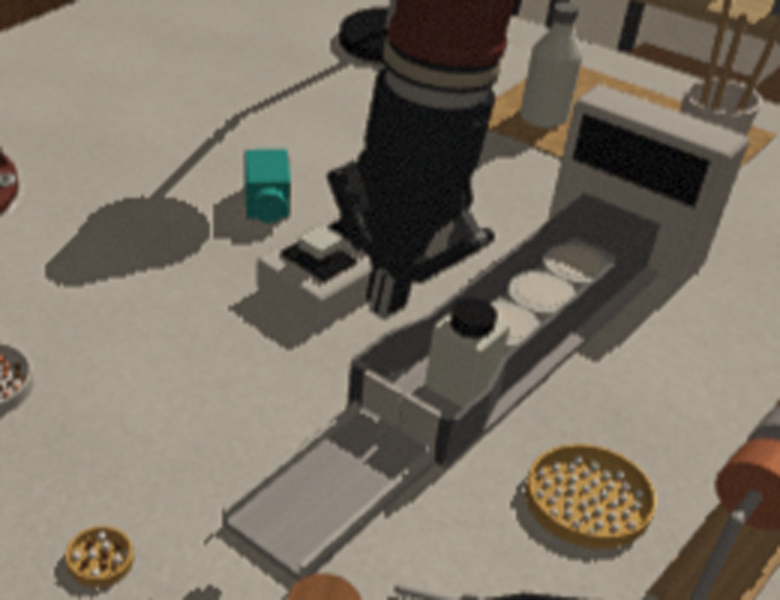

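```bash

python3 -m handwheel '[{"fingers":1,"tx":0,"ty":-28,"tz":-18,"yaw":0},{"fingers":1,"tx":0,"ty":-28,"tz":-24,"yaw":0},{"fingers":1,"tx":0,"ty":-28,"tz":-24,"yaw":0},{"fingers":1,"tx":0,"ty":-28,"tz":-24,"yaw":0},{"fingers":1,"tx":10,"ty":-28,"tz":-24,"yaw":0},{"fingers":1,"tx":10,"ty":-25,"tz":-22,"yaw":0},{"fingers":1,"tx":10,"ty":-14,"tz":-16,"yaw":0},{"fingers":1,"tx":0,"ty":0,"tz":0,"yaw":0},{"fingers":1,"tx":0,"ty":0,"tz":0,"yaw":0}]' 60 >/dev/null; python3 look.py w85.png square_key_top bar_key_top
```

```text
ee [0.4344 0.1665 0.1459] w 0.0001 t 85.83 jawang 0.56 q6 0.3 F [ 1.1 -0.4  0.9] tooldown [-0.054 -0.104 -0.993]
square_key_top [(0.96, array([0.441, 0.158, 0.063]))]
bar_key_top [(0.89, array([0.451, 0.231, 0.063]))]
```

View pics/w85.png

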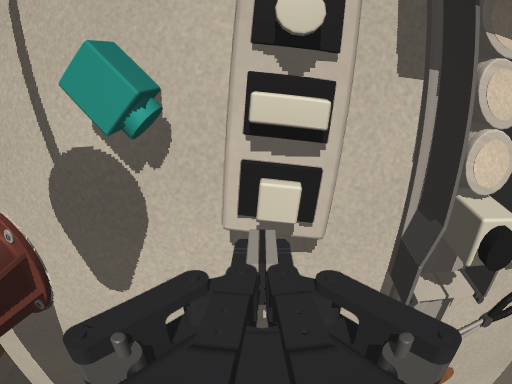

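```bash

python3 -m handwheel '[{"fingers":1,"tx":14,"ty":3,"tz":0,"yaw":0},{"fingers":1,"tx":14,"ty":3,"tz":0,"yaw":0},{"fingers":1,"tx":10,"ty":0,"tz":0,"yaw":0},{"fingers":1,"tx":0,"ty":0,"tz":0,"yaw":0}]' 60 >/dev/null; python3 look.py w86.png square_key_top
python3 -c "
from h import *
s=read_state();Rm=R.from_euler('xyz',s['tool_rot']).as_matrix();print('tip',s['ee_pos']+.025*Rm[:,0])"
```

```text
ee [0.4485 0.1598 0.1116] w -0.0 t 86.32 jawang 0.13 q6 0.29 F [-0.2 -0.7  0.9] tooldown [-0.042 -0.102 -0.994]
square_key_top [(0.91, array([0.442, 0.161, 0.063]))]
tip [0.44854821 0.1578438  0.08833404]
```

```bash

python3 -m handwheel '[{"fingers":1,"tx":4,"ty":-8,"tz":-3,"yaw":0},{"fingers":1,"tx":8,"ty":0,"tz":-1,"yaw":0},{"fingers":1,"tx":6,"ty":0,"tz":0,"yaw":0},{"fingers":1,"tx":0,"ty":0,"tz":0,"yaw":0}]' 60 >/dev/null; python3 look.py w87.png
python3 -c "
from h import *
s=read_state();Rm=R.from_euler('xyz',s['tool_rot']).as_matrix();print('tip',s['ee_pos']+.025*Rm[:,0])"
```

```text
ee [0.4422 0.1629 0.0963] w -0.0002 t 86.75 jawang 0.08 q6 0.31 F [-0.   0.2 -0.9] tooldown [-0.035 -0.099 -0.994]
tip [0.44170203 0.16046817 0.07181994]
```

View pics/w87.png

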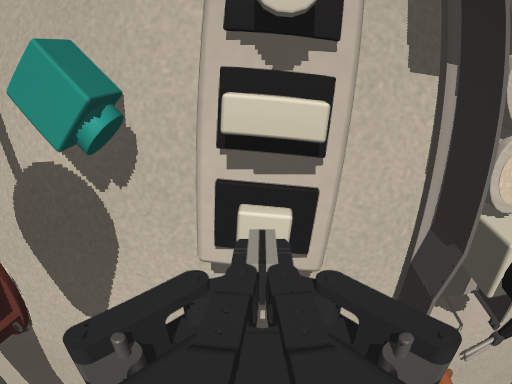

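Fingertips right over the square key (262,235). Press.

```bash

python3 -m handwheel '[{"fingers":1,"tx":7,"ty":0,"tz":-1,"yaw":0},{"fingers":1,"tx":5,"ty":0,"tz":0,"yaw":0},{"fingers":1,"tx":5,"ty":0,"tz":0,"yaw":0},{"fingers":1,"tx":4,"ty":0,"tz":0,"yaw":0}]' 60; 
python3 -m handwheel '[{"fingers":1,"tx":4,"ty":0,"tz":0,"yaw":0},{"fingers":1,"tx":4,"ty":0,"tz":0,"yaw":0}]' 60
```

```text
clock: 87.13
ee_pos: [0.4442, 0.1637, 0.0845]
tool_rot: [-0.359, 1.464, -1.927]
ft_force: [-14.2, -1.3, 35.6]
width: 0.0002
clock: 87.3
ee_pos: [0.4443, 0.1638, 0.0848]
tool_rot: [-0.407, 1.46, -1.976]
ft_force: [-9.9, -1.0, 27.0]
width: 0.0001
```

```bash

python3 -m handwheel '[{"fingers":1,"tx":-12,"ty":0,"tz":0,"yaw":0},{"fingers":1,"tx":-15,"ty":0,"tz":0,"yaw":0},{"fingers":1,"tx":0,"ty":0,"tz":0,"yaw":0},{"fingers":1,"tx":0,"ty":0,"tz":0,"yaw":0}]' 60; 
python3 look.py w88.png square_key_top bar_key_top
python3 -c "
from h import *
s=read_state();Rm=R.from_euler('xyz',s['tool_rot']).as_matrix();print('tip',s['ee_pos']+.025*Rm[:,0])"
```

```text
clock: 87.63
ee_pos: [0.4468, 0.167, 0.1142]
tool_rot: [-0.385, 1.461, -1.954]
ft_force: [-0.8, 0.5, -0.6]
width: 0.0002
ee [0.4468 0.167  0.1142] w 0.0002 t 87.63 jawang 0.02 q6 0.31 F [-0.8  0.5 -0.6] tooldown [-0.041 -0.102 -0.994]
square_key_top [(0.81, array([0.444, 0.158, 0.067]))]
bar_key_top [(0.61, array([0.45 , 0.231, 0.064]))]
tip [0.44503933 0.16417953 0.08846911]
```

View pics/w88.png

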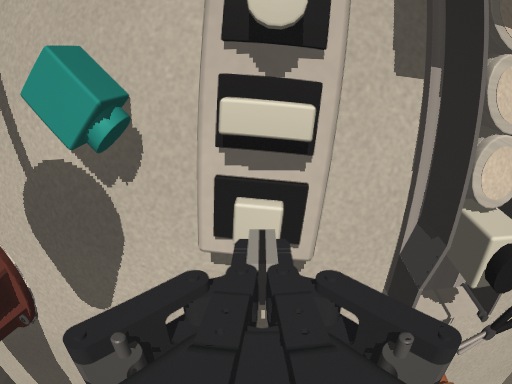

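```bash

python3 -m handwheel '[{"fingers":1,"tx":-4,"ty":2,"tz":-18,"yaw":0},{"fingers":1,"tx":-1,"ty":2,"tz":-22,"yaw":0},{"fingers":1,"tx":0,"ty":0,"tz":-18,"yaw":0},{"fingers":1,"tx":0,"ty":0,"tz":-8,"yaw":0},{"fingers":1,"tx":0,"ty":0,"tz":0,"yaw":0},{"fingers":1,"tx":0,"ty":0,"tz":0,"yaw":0}]' 60; 
python3 look.py w89.png round_key_top bar_key_top
python3 -c "
from h import *
s=read_state();Rm=R.from_euler('xyz',s['tool_rot']).as_matrix();print('tip',s['ee_pos']+.025*Rm[:,0])"
```

```text
clock: 88.28
ee_pos: [0.4456, 0.2321, 0.1038]
tool_rot: [-0.474, 1.449, -2.044]
ft_force: [-0.4, 0.5, 0.5]
width: 0.0001
ee [0.4456 0.2321 0.1038] w 0.0001 t 88.28 jawang -0.12 q6 0.43 F [-0.4  0.5  0.5] tooldown [-0.055 -0.108 -0.993]
round_key_top [(0.62, array([0.451, 0.29 , 0.068]))]
bar_key_top [(0.76, array([0.452, 0.229, 0.063]))]
tip [0.44453603 0.22886985 0.0795434 ]
```

View pics/w89.png

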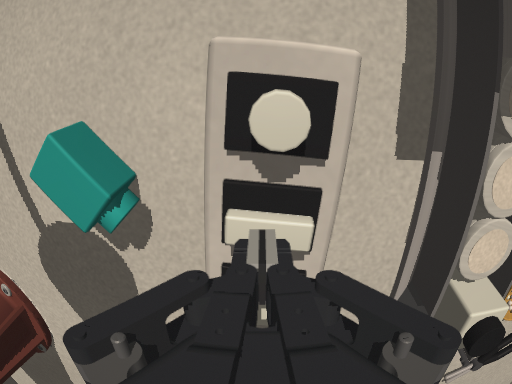

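Over the bar key (268,230). Press, more gently at the end.

```bash

python3 -m handwheel '[{"fingers":1,"tx":8,"ty":2,"tz":-1,"yaw":0},{"fingers":1,"tx":7,"ty":0,"tz":0,"yaw":0},{"fingers":1,"tx":4,"ty":0,"tz":0,"yaw":0}]' 60; 
python3 -m handwheel '[{"fingers":1,"tx":4,"ty":0,"tz":0,"yaw":0},{"fingers":1,"tx":3,"ty":0,"tz":0,"yaw":0},{"fingers":1,"tx":3,"ty":0,"tz":0,"yaw":0}]' 60; python3 look.py w90.png
```

```text
clock: 88.68
ee_pos: [0.4489, 0.23, 0.0858]
tool_rot: [-0.446, 1.455, -2.02]
ft_force: [-1.5, 2.3, 4.5]
width: 0.0001
clock: 88.93
ee_pos: [0.4492, 0.2302, 0.0851]
tool_rot: [-0.495, 1.452, -2.072]
ft_force: [-6.4, -0.6, 17.7]
width: 0.0002
ee [0.4492 0.2302 0.0851] w 0.0002 t 88.93 jawang -0.55 q6 0.43 F [-6.4 -0.6 17.7] tooldown [-0.057 -0.104 -0.993]
```

View pics/w90.png

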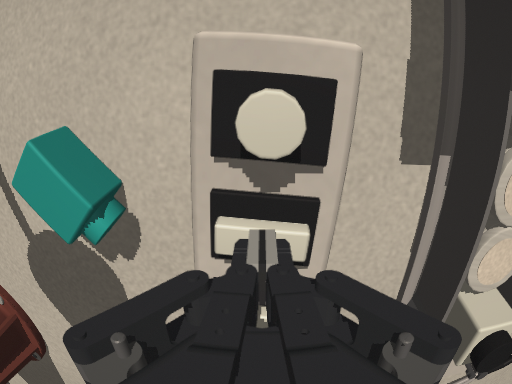

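```bash

python3 -m handwheel '[{"fingers":1,"tx":-14,"ty":0,"tz":0,"yaw":0},{"fingers":1,"tx":-35,"ty":0,"tz":0,"yaw":0},{"fingers":1,"tx":-40,"ty":0,"tz":0,"yaw":0},{"fingers":1,"tx":-30,"ty":-20,"tz":0,"yaw":0},{"fingers":1,"tx":0,"ty":0,"tz":0,"yaw":0},{"fingers":1,"tx":0,"ty":0,"tz":0,"yaw":0}]' 60; 
python3 -c "
from h import *
s,c=cap('scene');cv2.imwrite('pics/sf.png',cv2.resize(c['image'],(800,600)));
for q in ['tin1','tub','spool','bead_lid','weight','pliers_a']: print(q,places(q,'scene',c))
s,c=cap('top');cv2.imwrite('pics/tf.png',cv2.resize(c['image'][60:310,20:420],None,fx=2,fy=2))"
```

```text
clock: 89.48
ee_pos: [0.4351, 0.2406, 0.2077]
tool_rot: [-0.509, 1.447, -2.089]
ft_force: [-0.5, 0.6, 0.2]
width: -0.0001
tin1 [(0.8, array([ 0.603, -0.334, -0.002])), (0.74, array([0.631, 0.32 , 0.007])), (0.6, array([0.63 , 0.197, 0.007])), (0.59, array([0.454, 0.298, 0.068])), (0.54, array([0.632, 0.26 , 0.012]))]
tub [(0.88, array([0.632, 0.135, 0.051])), (0.74, array([0.304, 0.246, 0.022]))]
spool [(0.74, array([ 0.708, -0.15 , -0.001]))]
bead_lid [(0.59, array([ 0.534, -0.21 , -0.005])), (0.19, array([0.629, 0.197, 0.005]))]
weight [(0.87, array([ 0.74 , -0.241, -0.   ])), (0.6, array([0.44 , 0.158, 0.069]))]
pliers_a [(0.8, array([ 0.785, -0.053, -0.004])), (0.58, array([ 0.345, -0.298,  0.   ]))]
```

View pics/sf.png

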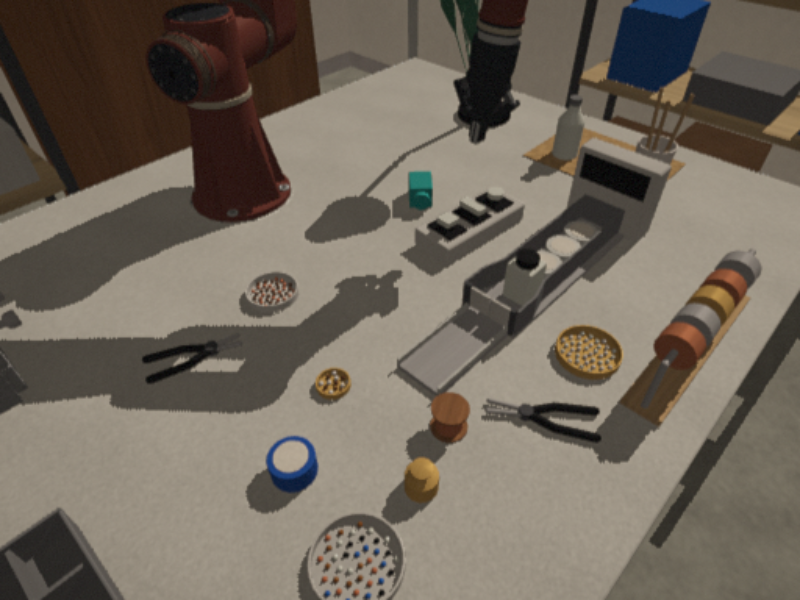

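View pics/tf.png

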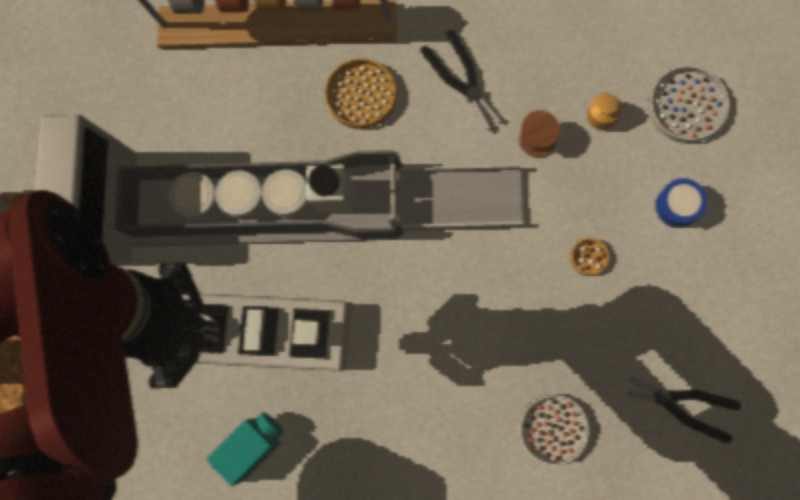

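All three tins and the tub stand in the bay. The flap is shut (scene picture near 490,310; top picture at column 397), the keys are up, and the bystanders have not moved.

```bash
python3 -c "
from plant import *
print(job_done(), read_state()['clock'])"
```

```text
the job is handed in; nothing more can be done
the job is handed in; nothing more can be done
```

The job is done and handed in at about 90 s. I pressed the round key first. Then each of the three tins and the tub went onto the infeed and was pushed in past the flap. Last came the square key, then the bar key, one at a time. I stood the tub up by rotating it against the console's end face and then dragging it on the table.

**Last checks:**
- **Bay:** the pictures show the three tins and the tub upright in a row. The last item, the tub, is at scale y of about 0.085, and the flap is shut.
- **Keys:** each press ran to a hard stop, at about 18 N for the round and bar keys and 27–36 N for the square key. The square and bar keys show as up again. The gripper hid the round key in the last top picture, but it looks up in the scene picture.
- **Bystanders:** the spool, bead lid, weight and both pliers read within about 6 mm of where they started. The blue tin and the turquoise tub were not touched.

**What went less well:**
- **Tool tilt:** the tool drifted out of vertical at times, by up to about 20°, and had to be brought back.
- **Elbow joint:** while I corrected the tilt, joint 3 read 0.307–0.308 against the stated lower limit of 0.31. The controller held it steady there and refused nothing, but this may count as passing its range.
- **Knocked tin:** one tin had been knocked a few centimetres aside during the run. I found it again in the pictures and picked it up from there.

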